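# Set and load a potting-cup nest

### The job

Set up the potting fixture: with the bolts still loose, slide the slotted nest by its fin until its pointer is in line with the index mark, then turn both clamp bolts clockwise until tight. Then seat every cup on the bench fully in a pocket of its own (any pocket), mouth up, and last throw the ready lever fully over, away from the robot. Leave the tissue box and the tape roll where they are.

Things in the scene. Friction and masses are not known exactly. Their poses are not given: they have to be found in the camera images.
- cup1: blue square open cup, 50 x 50 mm outside, 62 mm along its axis, walls 5 mm, closed bottom 12 mm, about 150 g. Starts lying on a side on the bench (origin 25 mm up), mouth facing away from the robot (+x, within 0.4 rad). Origin: centre of the cup, 31 mm from bottom and rim; z points out of the open mouth, x and y square to its sides. May be absent.
- cup2: blue square open cup, 50 x 50 mm outside, 62 mm along its axis, walls 5 mm, closed bottom 12 mm, about 150 g. Starts standing on the bench, mouth up (origin 31 mm up). Origin: centre of the cup, 31 mm from bottom and rim; z points out of the open mouth, x and y square to its sides. May be absent.
- cup3: blue square open cup, 50 x 50 mm outside, 62 mm along its axis, walls 5 mm, closed bottom 12 mm, about 150 g. Starts lying on a side on the bench (origin 25 mm up), mouth facing away from the robot (+x, within 0.4 rad). Origin: centre of the cup, 31 mm from bottom and rim; z points out of the open mouth, x and y square to its sides. May be absent.
- cup4: blue square open cup, 50 x 50 mm outside, 62 mm along its axis, walls 5 mm, closed bottom 12 mm, about 150 g. Starts standing on the bench, mouth up (origin 31 mm up). Origin: centre of the cup, 31 mm from bottom and rim; z points out of the open mouth, x and y square to its sides. May be absent.
- pocket1 (a point): floor centre of pocket 1 of the nest (counted along +y), 18 mm above the bench. Pockets: 54 x 54 mm at the floor, 12 mm deep, 3 mm chamfer, 84 mm apart in a row along y; nest top 30 mm above the bench. Axes are the fixture's: x the slide direction (roughly away from the robot), z up. A seated cup's origin is 31 mm above this point.
- pocket2 (a point): floor centre of pocket 2 of the nest (counted along +y), 18 mm above the bench. Pockets: 54 x 54 mm at the floor, 12 mm deep, 3 mm chamfer, 84 mm apart in a row along y; nest top 30 mm above the bench. Axes are the fixture's: x the slide direction (roughly away from the robot), z up. A seated cup's origin is 31 mm above this point.
- pocket3 (a point): floor centre of pocket 3 of the nest (counted along +y), 18 mm above the bench. Pockets: 54 x 54 mm at the floor, 12 mm deep, 3 mm chamfer, 84 mm apart in a row along y; nest top 30 mm above the bench. Axes are the fixture's: x the slide direction (roughly away from the robot), z up. A seated cup's origin is 31 mm above this point.
- pocket4 (a point): floor centre of pocket 4 of the nest (counted along +y), 18 mm above the bench. Pockets: 54 x 54 mm at the floor, 12 mm deep, 3 mm chamfer, 84 mm apart in a row along y; nest top 30 mm above the bench. Axes are the fixture's: x the slide direction (roughly away from the robot), z up. A seated cup's origin is 31 mm above this point.
- base: fixed steel base plate of the fixture, 170 (x) x 570 (y) x 12 mm, on the bench; origin at the centre of its underside. The nest slides on it along its x axis.
- nest (a joint): slide of the aluminium nest (80 x 344 x 18 mm block with four pockets in a row and a slotted ear at each end): 0 = nearest the robot, 0.08 m = farthest along the base's x. It takes 10 to 13 N to slide, also with the bolts tight, and stays where it is left.
- fin_grip (a point): grip point on the nest's push fin, an upright steel plate 12 (x) x 70 (y) mm, standing in the middle of the nest's side nearest the robot; its top is 61 mm above the bench and this point is 6 mm below its top, on its middle. Moves with the nest; axes are the fixture's. 4 mm behind the fin (+x) begins the nest block, 30 mm high.
- pointer (a point): tip of the brass pointer, a strip 4 mm wide and 16 mm long, at the nest's right end (-y), moves with the nest; axes are the fixture's.
- mark (a point): end of the black line on the small fixed white index block (22 x 24 x 8 mm) on the base, beside the pointer's path; axes are the fixture's. The nest is at the marked position when the pointer has the same fixture-x as this point. The mark always lies 15 to 70 mm farther along +x than the pointer at the start.
- bolt_left (a joint): turn of the left (+y) clamp bolt that stands through the slot of the nest's left (+y) ear; the bolt itself stays on the base. Grows as it turns clockwise seen from above; starts loose at 0 to 0.3, tight against its stop at 1.4 rad; it takes about 0.12 N m and stays where it is left. At 0 its wing points along the base's x axis.
- bolt_left_grip (a point): on the axis of the left (+y) bolt, 56 mm above the bench: centre of its black wing grip, a bar 60 x 14 mm and 38 mm high (33 to 71 mm above the bench). Its x axis runs along the wing and turns with it.
- bolt_right (a joint): turn of the right (-y) clamp bolt that stands through the slot of the nest's right (-y) ear; the bolt itself stays on the base. Grows as it turns clockwise seen from above; starts loose at 0 to 0.3, tight against its stop at 1.4 rad; it takes about 0.12 N m and stays where it is left. At 0 its wing points along the base's x axis.
- bolt_right_grip (a point): on the axis of the right (-y) bolt, 56 mm above the bench: centre of its black wing grip, a bar 60 x 14 mm and 38 mm high (33 to 71 mm above the bench). Its x axis runs along the wing and turns with it.
- ready_base: fixed grey block 70 (x) x 50 (y) x 25 mm of the ready switch on the bench, left or right of the cups; origin at the centre of its underside.
- ready (a joint): angle of the ready lever: 0 = off, leaning 0.5 rad towards the block's -x (the robot); 1.0 = on, leaning 0.5 rad towards its +x. It pivots about the block's y axis 22 mm above the bench, is stiff (about 1 N at the tip) and stays where it is left.
- ready_tip (a point): centre of the 26 mm black ball at the end of the ready lever, 80 mm from its pivot (92 mm above the bench at either end).
- tissue_box: bystander: paper tissue box 110 x 210 x 65 mm, origin at the centre of its underside.
- tape_roll: bystander: roll of clear tape, 100 mm across, 45 mm high, origin at the centre of its underside.
Mind the look-alikes: they are no part of the job. Leave any blue or red look-alike of the ready_base alone.

How it is judged (in metres and radians):
On the way, in this order (a step that is already met when the one before it is completed fails the run):
1. the nest stands at the mark while both bolts are still loose (x of pointer in the frame of mark between -0.004 and 0.004 m and value of joint each of bolt_left, bolt_right below 0.6 rad), for 0.2 s.
2. both bolts are tight, the nest still at the mark (x of pointer in the frame of mark between -0.004 and 0.004 m and value of joint each of bolt_left, bolt_right above 1.15 rad), for 0.2 s.
3. every cup present is seated in a pocket, mouth up (((horizontal distance between cup1 and pocket1 below 0.006 m and z of cup1 in the frame of pocket1 below 0.035 m and angle between cup1's own z axis and vertical below 0.1 rad) or (horizontal distance between cup1 and pocket2 below 0.006 m and z of cup1 in the frame of pocket2 below 0.035 m and angle between cup1's own z axis and vertical below 0.1 rad) or (horizontal distance between cup1 and pocket3 below 0.006 m and z of cup1 in the frame of pocket3 below 0.035 m and angle between cup1's own z axis and vertical below 0.1 rad) or (horizontal distance between cup1 and pocket4 below 0.006 m and z of cup1 in the frame of pocket4 below 0.035 m and angle between cup1's own z axis and vertical below 0.1 rad)) and ((horizontal distance between cup2 and pocket1 below 0.006 m and z of cup2 in the frame of pocket1 below 0.035 m and angle between cup2's own z axis and vertical below 0.1 rad) or (horizontal distance between cup2 and pocket2 below 0.006 m and z of cup2 in the frame of pocket2 below 0.035 m and angle between cup2's own z axis and vertical below 0.1 rad) or (horizontal distance between cup2 and pocket3 below 0.006 m and z of cup2 in the frame of pocket3 below 0.035 m and angle between cup2's own z axis and vertical below 0.1 rad) or (horizontal distance between cup2 and pocket4 below 0.006 m and z of cup2 in the frame of pocket4 below 0.035 m and angle between cup2's own z axis and vertical below 0.1 rad)) and ((horizontal distance between cup3 and pocket1 below 0.006 m and z of cup3 in the frame of pocket1 below 0.035 m and angle between cup3's own z axis and vertical below 0.1 rad) or (horizontal distance between cup3 and pocket2 below 0.006 m and z of cup3 in the frame of pocket2 below 0.035 m and angle between cup3's own z axis and vertical below 0.1 rad) or (horizontal distance between cup3 and pocket3 below 0.006 m and z of cup3 in the frame of pocket3 below 0.035 m and angle between cup3's own z axis and vertical below 0.1 rad) or (horizontal distance between cup3 and pocket4 below 0.006 m and z of cup3 in the frame of pocket4 below 0.035 m and angle between cup3's own z axis and vertical below 0.1 rad)) and ((horizontal distance between cup4 and pocket1 below 0.006 m and z of cup4 in the frame of pocket1 below 0.035 m and angle between cup4's own z axis and vertical below 0.1 rad) or (horizontal distance between cup4 and pocket2 below 0.006 m and z of cup4 in the frame of pocket2 below 0.035 m and angle between cup4's own z axis and vertical below 0.1 rad) or (horizontal distance between cup4 and pocket3 below 0.006 m and z of cup4 in the frame of pocket3 below 0.035 m and angle between cup4's own z axis and vertical below 0.1 rad) or (horizontal distance between cup4 and pocket4 below 0.006 m and z of cup4 in the frame of pocket4 below 0.035 m and angle between cup4's own z axis and vertical below 0.1 rad))), for 0.2 s.
4. the ready lever is thrown over (value of joint ready above 0.8 rad), for 0.2 s.
At the end, for the whole second after the job is handed in: the pointer is within 4 mm of the mark along the slide, both bolts are turned past 1.15 rad, every cup present is at rest in a pocket (within 6 mm of its centre, fully down to 4 mm, mouth up within 0.1 rad), and the ready lever is past 0.8 rad (all of step 2 and all of step 3 and linear speed of each of cup1, cup2, cup3, cup4 below 0.02 m/s and value of joint ready above 0.8 rad); the robot touches nothing.
It fails at once if the tissue box is shifted by more than 3 cm (distance of tissue_box from where it was at the start of the episode above 0.03 m).
It fails at once if the tape roll is shifted by more than 3 cm (distance of tape_roll from where it was at the start of the episode above 0.03 m).
Of cup1, cup2, cup3, cup4 only 2 to 4 are there at a start; the rules pass over those that are not, and their reading is None.
At some moment in a run one of cup1, cup2, cup3, cup4 may be knocked a few centimetres aside while the robot is not near it.
It also fails if it takes over 210 s, if anything falls off the work surface, if the arm or the gripper's body presses on something with over 40 N, if the wrist force passes 120 N, or if a joint passes its speed limit or range.

### The arm

A 6-joint arm with a two-finger parallel gripper is mounted at the origin on the work surface. World frame = base frame: x ahead of the robot, y to its left, z up, the work surface at z = 0. Lengths are in m, angles in degrees, forces in N, time in s.
With the tool pointing down it reaches from about 0.375 to 0.9 m from the base axis. Payload 3.1 kg.
Tool frame: the origin (TCP) lies on the centre line of the jaws, within the pads' length; the fingertips stand 17 mm ahead of it and the grasp point (between the pads) lies 2 mm behind it; z points along the fingers, y is the line along which they close (so a half turn about z gives the same grasp; the last joint's range is limited). The gripper opens to 87 mm and grips with 3 to 60 N. Pads are 19 mm wide; open, the fingers measure 117 mm over their backs; the gripper's body (75 mm by 190 mm) begins 51 mm behind the grasp point.
Start: joints at [-74.8, 30.224, 82.088, -0, 67.689, -10.227], TCP at [0.268, -0.564, 0.24] pointing down, gripper open.
Joint ranges: [-176.69, 176.69], [-43.24, 126.21], [12.49, 139.97], [-82, 262], [0, 151.66], [-163.58, 163.58]. Speed limits (degrees/s): [159.86, 159.86, 180, 180, 180, 180].

### API

Orientations are given as a 3x3 rotation matrix whose columns are the frame's x, y, z axes.
In Python, from rig import bot, imaging, finder gives the robot as it stands. The module is installed in compiled form; this text tells all that it offers.
- The arm moves only by the tool play_rows, never from a script. Its argument "motion" is a list that holds one entry, the list of rows, each a list of 6 numbers: the shift along the tool's x, y, z in m, then the turn, a rotation vector about the tool's x, y, z in degrees. In form: [[[dx, dy, dz, wx, wy, wz], ...]]. A call has 1 to 8 rows; each row is the pose to reach, as a shift and turn from the pose commanded when the call began, along the tool's axes at that moment; what a row does not reach only later rows make up. A row lasts 1/12 s, in which the tool goes at most 41.7 mm and 7.16 degrees, less where a joint would pass 70% of its speed; a pose out of reach is approached as far as the arm can. A call with a gripper value outside its range is refused whole. "fingers" is the finger opening in m, from 0 to 0.087, set as the call begins (left out, the last holds). The fingers move at their own pace and stop on an object; the grip force is fixed at half the most. Time passes only in rows, so rows that repeat a pose let the fingers close. It gives the time, the measured TCP pose, the force, the opening and the grip force at its end, in the units of the state.
- bot.read_state(): the state, without advancing time (a new reading comes with each control period).
- imaging.capture(name): name is "side" or "top"; returns a dict with "frame" (384x512x3 uint8, red, green, blue), "camera_matrix" (3x3 intrinsics, pixels), "R" (3x3) and "t" (3): a world point X has camera coordinates R X + t. Camera axes: x right, y down, z forward; pixel columns grow to the right and rows downward; lengths in m; the calibration is good to about 2 mm. A picture is of the moment at which its call begins. There is no depth.
- bot.hand_in(): hands the job in; it is judged then, once.
Trained networks look in the newest picture that a camera, given by its name, has taken for a name from the list of things; names that differ only in an ending like _2 or _b are one class to them, and where a whole thing is asked for, a point or a joint stands for the part that bears it (a point fixed in the world has none). Each returns a list of dicts, best first, with "confidence" (0 to 1); they miss things now and then, are a little off and sometimes report something else, mostly with a low value. They report only what shows in the picture. A call takes as long as a camera call. They do not tell look-alikes from the thing itself.
- finder.recognise(camera, name): "at" ([x, y, z] in m, in world coordinates, good to about 4 mm: the middle of the surface that is visible of it).
- finder.outline_of(camera, name): "pixels" (384x512 bool, what is visible of it).
The state is a dict: "time_s": time; "joint_positions": joint angles; "qvel": joint speeds; "tau": joint torques, N m; "position": TCP position; "tcp_rot": TCP orientation; "force": force on the tool from outside, world axes, zero at the start; "moment": the same for the moment, N m; "opening": opening from 0.0 (shut) to 1.0 (fully open); "grasp_force": force on a finger pad.
Only numpy, scipy, OpenCV 4.12 (cv2) and the standard library are available. Lean on these libraries where they do the work, as an engineer would, in place of code of your own. Each camera call takes 0.05 s, during which the arm holds its last target. There are 200 camera calls.

## Working session

There is one attempt and no reset: what is moved stays moved. The work goes in short steps, Python scripts to look and compute and a tool call to move; the robot and the scene stay as the last step left them, time stands still between calls to the robot, and variables do not carry over. Pictures are saved under pics/ and viewed, at most 14 in all, crops included, and the job is handed in when it is done.

Besides the shell and the picture viewer there is one more tool, called after "Call:" as name([rows], argument=value, ...), one row to a line, values as JSON. play_rows: Moves the arm, as the interface text tells. Its arguments: {"type":"object","properties":{"motion":{"type":"array"},"fingers":{"type":"number"}},"required":["motion"]}

```bash
mkdir -p pics; cat > h.py <<'E'
import numpy as np, cv2
from rig import bot, imaging, finder
def cap(n,save=None):
    c=imaging.capture(n)
    if save: cv2.imwrite(f'pics/{save}.png',cv2.cvtColor(c['frame'],cv2.COLOR_RGB2BGR))
    return c
def proj(c,X):
    p=np.array(c['camera_matrix'])@(np.array(c['R'])@np.array(X,float)+np.array(c['t'])); return p[:2]/p[2]
def ray(c,uv,z):
    K=np.array(c['camera_matrix']);R=np.array(c['R']);t=np.array(c['t'])
    d=R.T@np.linalg.inv(K)@np.array([uv[0],uv[1],1.]);o=-R.T@t
    return o+d*(z-o[2])/d[2]
E
python3 - <<'E'
from h import *
np.set_printoptions(precision=4,suppress=True)
for n in ('top','side'):
    c=cap(n,n+'0'); print(n,-np.array(c['R']).T@c['t'],'K',np.diag(c['camera_matrix']))
    for k in ('cup1','base','nest','fin_grip','pointer','bolt_left','ready_base','ready_tip','tissue_box','tape_roll','mark'):
        try:
            print(k,[(np.round(r['at'],3).tolist(),round(r['confidence'],2),proj(c,r['at']).astype(int).tolist()) for r in finder.recognise(n,k)][:6])
        except Exception as e: print(k,e)
s=bot.read_state();print(s['time_s'],s['position'],s['tcp_rot'],s['force'])
a=cv2.imread('pics/top0.png');cv2.imwrite('pics/top0b.png',cv2.resize(a,(800,600)))
a=cv2.imread('pics/side0.png');cv2.imwrite('pics/side0b.png',cv2.resize(a,(800,600)))
E
```

```text
top [ 0.3695 -0.0056  1.5024] K [431.1705 431.1705   1.    ]
cup1 [([0.45, 0.214, 0.05], 0.84, [180, 213]), ([0.422, 0.073, 0.011], 0.8, [223, 223]), ([0.419, -0.079, 0.05], 0.68, [267, 224])]
base [([0.643, -0.023, 0.01], 0.83, [251, 160])]
nest [([0.61, -0.022, 0.018], 0.94, [251, 169])]
fin_grip [([0.615, -0.019, 0.019], 0.91, [250, 167])]
pointer [([0.612, -0.022, 0.016], 0.95, [251, 169]), ([0.632, -0.221, 0.072], 0.68, [310, 161])]
bolt_left [([0.66, 0.177, 0.076], 0.63, [192, 150])]
ready_base [([0.438, -0.352, 0.022], 0.88, [346, 220]), ([0.336, -0.267, 0.026], 0.82, [322, 249]), ([0.414, -0.462, 0.025], 0.81, [378, 227])]
ready_tip [([0.312, -0.266, 0.101], 0.58, [326, 257]), ([0.411, -0.35, 0.1], 0.52, [351, 227])]
tissue_box [([0.566, -0.454, 0.066], 0.69, [379, 182])]
tape_roll [([0.573, 0.444, 0.045], 0.66, [114, 176]), ([0.633, -0.224, 0.07], 0.2, [311, 161])]
mark []
side [ 0.3067 -1.4539  1.0698] K [488.8171 488.8171   1.    ]
cup1 [([0.423, -0.098, 0.041], 0.83, [237, 216]), ([0.444, 0.194, 0.038], 0.73, [236, 172]), ([0.424, 0.043, 0.044], 0.56, [234, 192])]
base [(
[... 261 characters left out ...]
0.05, 0.021], 0.19, [285, 209])]
ready_base [([0.299, -0.44, 0.029], 0.79, [205, 293]), ([0.434, -0.367, 0.025], 0.73, [249, 272]), ([0.403, -0.478, 0.022], 0.68, [242, 301]), ([0.352, -0.277, 0.027], 0.62, [220, 254]), ([0.598, -0.047, 0.022], 0.35, [284, 208])]
ready_tip [([0.385, -0.472, 0.091], 0.62, [236, 282]), ([0.606, -0.051, 0.02], 0.47, [286, 209]), ([0.314, -0.27, 0.082], 0.46, [207, 240])]
tissue_box [([0.561, -0.5, 0.067], 0.81, [299, 291])]
tape_roll [([0.571, 0.418, 0.029], 0.75, [260, 145])]
mark [([0.651, -0.287, 0.024], 0.38, [313, 250])]
1.2 [ 0.2684 -0.5644  0.2396] [[ 0.9031  0.4294  0.    ]
 [ 0.4294 -0.9031 -0.    ]
 [-0.      0.     -1.    ]] [-0.9504 -0.0508 -0.7391]
```

View pics/top0b.png

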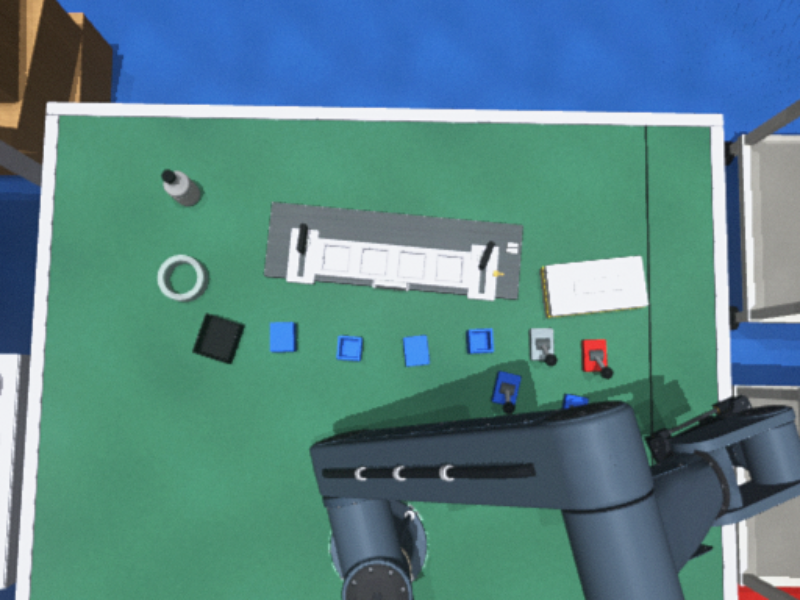

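View pics/side0b.png

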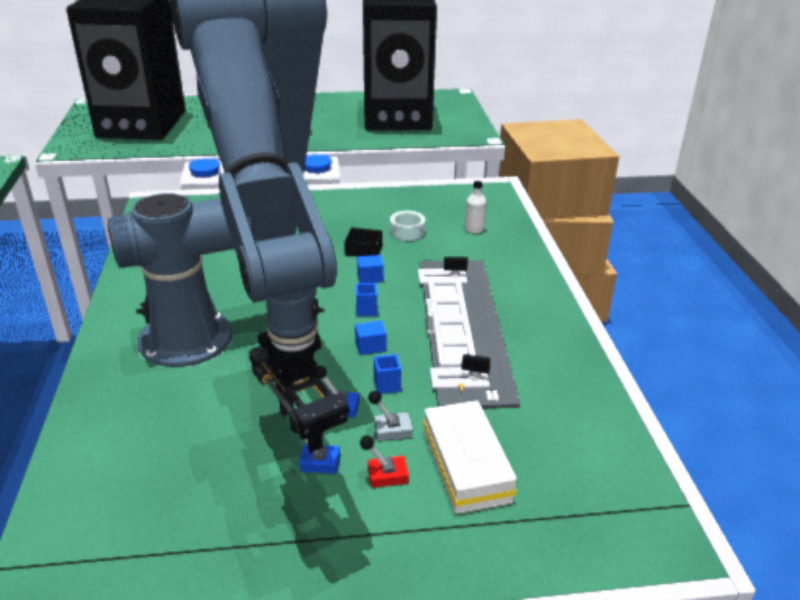

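The overview shows the fixture at (395,250) of the top picture and four cups at (283,337), (349,348), (416,350) and (480,341), the 1st and 3rd of them lying. Things that could pass for the ready switch: grey (542,345), red (596,355), blue (507,388) and blue (574,400). I choose the grey one. Next are close crops of the fixture and the cups.

```bash
python3 - <<'E'
import cv2,numpy as np
a=cv2.imread('pics/top0.png');b=cv2.imread('pics/side0.png')
A=cv2.resize(a[125:205,295:355],None,fx=7.4,fy=7.4,interpolation=cv2.INTER_CUBIC)
B=cv2.resize(b[220:270,270:335],None,fx=5.3,fy=5.3,interpolation=cv2.INTER_CUBIC)
im=np.zeros((600,800,3),np.uint8);im[:A.shape[0],:A.shape[1]]=A;im[:B.shape[0],450:450+B.shape[1]]=B
C=cv2.resize(a[195:245,165:230],None,fx=5.3,fy=5.3,interpolation=cv2.INTER_CUBIC);im[300:565,450:794]=C[:,:344]
cv2.imwrite('pics/c1.png',im)
im=cv2.resize(a[195:255,240:360],None,fx=6.6,fy=6.6,interpolation=cv2.INTER_CUBIC);cv2.imwrite('pics/c2.png',im)
E
```

```text
(no output)
```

View pics/c1.png

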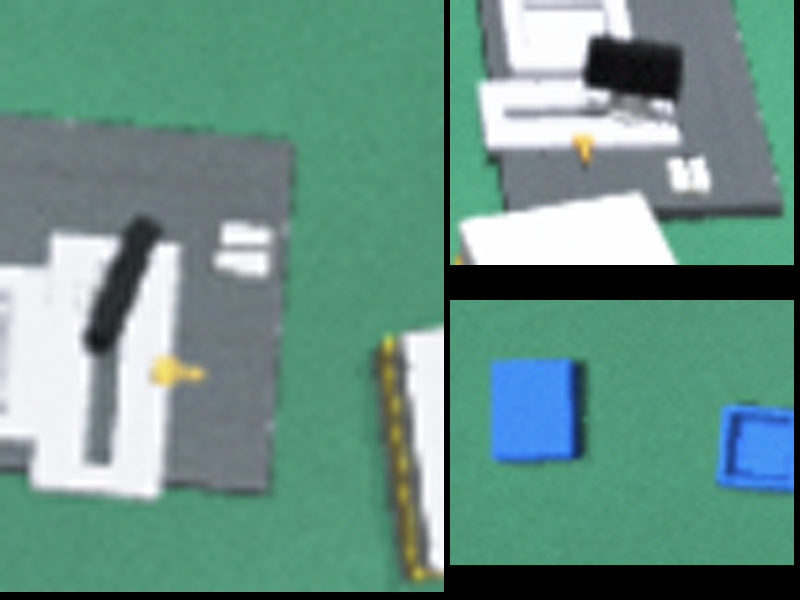

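View pics/c2.png

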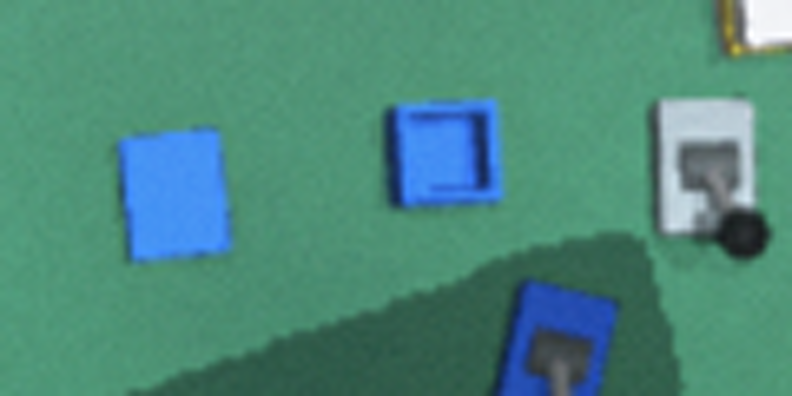

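```bash
cat >> h.py <<'E'
X0,Y0,S=0.25,0.6,2000.   # metric image: col=(Y0-y)*S, row=(x1-x)*S
X1=0.95
def warp(c,z,W=(2200,1400)):
    pts=np.float32([[0.3,0.4],[0.3,-0.4],[0.8,-0.4],[0.8,0.4]])
    src=np.float32([proj(c,[x,y,z]) for x,y in pts]); dst=np.float32([[(Y0-y)*S,(X1-x)*S] for x,y in pts])
    return cv2.warpPerspective(c['frame'],cv2.getPerspectiveTransform(src,dst),W,flags=cv2.INTER_LINEAR)
def w2xy(p): p=np.asarray(p,float); return np.stack([X1-p[...,1]/S,Y0-p[...,0]/S],-1)
def xy2w(p): p=np.asarray(p,float); return np.stack([(Y0-p[...,1])*S,(X1-p[...,0])*S],-1)
def blobs(mask,amin,amax):
    out=[]
    for k in cv2.findContours(mask.astype(np.uint8),cv2.RETR_EXTERNAL,cv2.CHAIN_APPROX_NONE)[0]:
        r=cv2.minAreaRect(k)
        if amin<r[1][0]*r[1][1]/S**2<amax: out.append((w2xy(r[0]).round(4).tolist(),(np.array(r[1])/S*1000).round(1).tolist(),round(r[2],1)))
    return out
E
cat > m1.py <<'E'
from h import *
np.set_printoptions(precision=4,suppress=True)
c=cap('top')
for z in (0.05,0.062):
    hsv=cv2.cvtColor(warp(c,z),cv2.COLOR_RGB2HSV)
    m=cv2.inRange(hsv,(95,120,185),(125,255,255))
    print('blue z',z,blobs(m[700:1200],.001,.006) if 0 else [b for b in blobs(m,.0015,.006)])
w=warp(c,0.012);hsv=cv2.cvtColor(w,cv2.COLOR_RGB2HSV)
g=cv2.inRange(hsv,(60,60,0),(95,255,255))==0
# base edges: scan
far=[];
for y in np.arange(-0.26,0.24,0.01):
    col=int((Y0-y)*S); rows=np.where(g[300:560,col])[0]
    if len(rows): far.append((X1-(300+rows[0])/S,y))
def fit(p):
    p=np.float32(p); return cv2.fitLine(p,cv2.DIST_HUBER,0,.001,.001).ravel()
f=fit(far);print('far',f)
L=[];R=[]
for x in np.arange(0.58,0.69,0.005):
    row=int((X1-x)*S); lo,hi=int((Y0+.33)*S),int((Y0-.33)*S)
    cl=np.where(g[row,hi:lo])[0]
    r=hi+cl
    # contiguous run containing y=-0.02
    mid=int((Y0+.02)*S); k=mid
    while g[row,k+1] and k<2190:k+=1
    j=mid
    while g[row,j-1] and j>0:j-=1
    R.append((x,Y0-k/S));L.append((x,Y0-j/S))
fl,fr=fit(L),fit(R);print('L',fl,'R',fr)
def inter(a,b):
    A=np.array([[a[0],-b[0]],[a[1],-b[1]]]);s=np.linalg.solve(A,[b[2]-a[2],b[3]-a[3]]);return np.array(a[2:])+s[0]*np.array(a[:2])
p,q=inter(f,fl),inter(f,fr);print('corners',p,q,np.linalg.norm(p-q))
yax=(p-q)/np.linalg.norm(p-q);xax=np.array([yax[1],-yax[0]])
print('yaw',np.degrees(np.arctan2(xax[1],xax[0])),'base centre',(p+q)/2-0.085*xax)
E
python3 m1.py
python3 - <<'E'
from h import *
c=cap('top')
def P(u,v,z):return ray(c,((u+.5)/7.4-.5+295,(v+.5)/7.4-.5+125),z).round(4)
print('mark',P(217,247,.02),P(271,247,.02),'tip',P(203,373,.027),P(203,373,.02))
print('wing',P(147,224,.071),P(98,345,.071),'ear',P(50,235,.03),P(33,487,.03),P(160,497,.03),P(182,240,.03))
im=warp(c,.025)[480:840,560:1160]
cv2.imwrite('pics/w1.png',cv2.cvtColor(im,cv2.COLOR_RGB2BGR))
im=warp(c,.025)[480:840,1140:1740];cv2.imwrite('pics/w2.png',cv2.cvtColor(im,cv2.COLOR_RGB2BGR))
im=cv2.imread('pics/w1.png');im2=cv2.imread('pics/w2.png');
cv2.imwrite('pics/w.png',cv2.resize(np.vstack([im,im2]),(500,600)))
E
```

```text
blue z 0.05 [([0.4237, 0.0719], [51.7, 51.9], 3.4), ([0.4201, -0.0737], [63.5, 51.0], 83.3), ([0.4438, -0.214], [51.8, 51.7], 86.5), ([0.4458, 0.2171], [63.7, 51.2], 88.4)]
blue z 0.062 [([0.4234, 0.0713], [51.4, 51.4], 3.4), ([0.4197, -0.0732], [63.1, 50.6], 83.3), ([0.4431, -0.2124], [51.3, 51.3], 86.4), ([0.4451, 0.2152], [63.3, 50.8], 88.4)]
far [0.0776 0.997  0.7312 0.011 ]
L [ 0.9969 -0.0787  0.6365  0.2617] R [ 0.997  -0.0774  0.649  -0.3074]
corners [0.7501 0.2527] [ 0.7061 -0.3119] 0.56632966
yaw -4.4526024 base centre [ 0.6433 -0.023 ]
mark [ 0.6539 -0.2743  0.02  ] [ 0.6543 -0.2998  0.02  ] tip [ 0.5928 -0.2664  0.027 ] [ 0.5939 -0.2676  0.02  ]
wing [ 0.6543 -0.2332  0.071 ] [ 0.5983 -0.211   0.071 ] ear [ 0.6565 -0.1942  0.03  ] [ 0.5377 -0.1867  0.03  ] [ 0.5339 -0.2458  0.03  ] [ 0.6551 -0.2561  0.03  ]
```

The crops show the pointer tip at (203,373) and the mark line at (245,247) of the first crop. In world terms the mark is 61 mm farther along the fixture's x, inside the 15 to 70 mm allowed. The grey switch is plain at (705,165) of the second crop. Next is the metric view of the nest.

View pics/w.png

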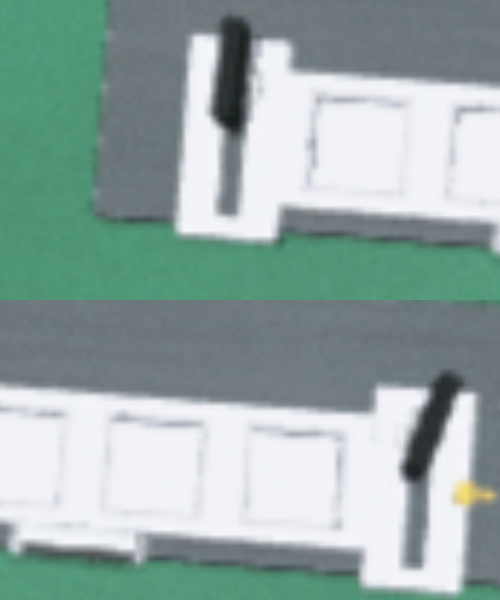

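```bash
cat >> h.py <<'E'
B=np.array([0.6433,-0.0230]);YAW=np.radians(-4.45)
xa=np.array([np.cos(YAW),np.sin(YAW)]);ya=np.array([-xa[1],xa[0]])
def fx(p): d=np.asarray(p)[...,:2]-B; return np.stack([d@xa,d@ya],-1)
def wx(f): return B+f[0]*xa+f[1]*ya
from scipy.spatial.transform import Rotation as Ro
def Rt(psi,tilt=0): # tool down with x axis at psi; tilt>0 turns about tool y
    a=np.radians(psi);x=np.array([np.cos(a),np.sin(a),0]);z=np.array([0,0,-1.])
    return np.column_stack([x,np.cross(z,x),z])@Ro.from_rotvec([0,np.radians(tilt),0]).as_matrix()
def plan(*tg,start=None):
    s=bot.read_state();p,R=(np.array(s['position']),np.array(s['tcp_rot'])) if start is None else start
    for t in tg:
        p1=np.array(t[:3],float);R1=Rt(*t[3:])
        d=R.T@(p1-p);w=Ro.from_matrix(R.T@R1).as_rotvec(degrees=True)
        n=int(np.ceil(max(np.linalg.norm(d)/.0417,np.linalg.norm(w)/7.16)))
        print(np.round(p1,3),'->',np.round(d,4).tolist()+np.round(w,1).tolist(),'rows',n); p,R=p1,R1
def st():
    s=bot.read_state();print('t',round(s['time_s'],2),'p',np.round(s['position'],4),'psi',np.degrees(np.arctan2(s['tcp_rot'][1][0],s['tcp_rot'][0][0])).round(2),'zz',np.round(np.array(s['tcp_rot'])[:,2],3),'F',np.round(s['force'],1),'op',round(s['opening']*87,1),'gf',np.round(s['grasp_force'],1),'j',np.round(s['joint_positions'],1))
E
python3 - <<'E'
from h import *
c=cap('top')
for nm,fy in (('right',-.2),('left',.2)):
    p=wx((0,fy)); w=warp(c,.071); u,v=xy2w(p).astype(int); q=w[v-90:v+90,u-90:u+90].max(2)<45
    r=cv2.minAreaRect(np.argwhere(q)[:,::-1].astype(np.float32)); pts=np.argwhere(q)[:,::-1]-[90,90]
    d=cv2.fitLine(pts.astype(np.float32),cv2.DIST_L2,0,.01,.01).ravel(); vec=np.array([-d[1],-d[0]]); vec*=np.sign(vec[0])
    print(nm,p,'wing ang',np.degrees(np.arctan2(vec[1],vec[0])),'cen',p+np.array([-d[3],-d[2]])/S, 'size',np.array(r[1])/S)
# white nest: block edges at z=.03 in fixture coords
w=warp(c,.03).min(2)>150
for fy in (-.15,-.084,-.06,.06,.084,.16):
    xs=np.arange(-.13,.09,.0005); v=[w[tuple(xy2w(wx((x,fy))).astype(int)[::-1])] for x in xs]; e=xs[np.array(v)]
    print('nest at fy',fy,e.min().round(4),e.max().round(4))
w=warp(c,.061).min(2)>150
for fy in (-.02,0,.02):
    xs=np.arange(-.13,.09,.0005); v=[w[tuple(xy2w(wx((x,fy))).astype(int)[::-1])] for x in xs]; e=xs[np.array(v)]
    print('fin z61',fy,e[:1],e.max())
E
```

```text
right [ 0.62778218 -0.22239708] wing ang -22.876589 cen [ 0.60137169 -0.21258536] size [0.00728474 0.05331308]
left [0.65881782 0.17639708] wing ang -5.755217 cen [0.65319484 0.1721123 ] size [0.0091866  0.05951606]
nest at fy -0.15 -0.072 0.0105
nest at fy -0.084 -0.0725 0.011
nest at fy -0.06 -0.072 0.011
nest at fy 0.06 -0.0725 0.0115
nest at fy 0.084 -0.072 0.0105
nest at fy 0.16 -0.072 0.0105
fin z61 -0.02 [-0.087] 0.0050000000000001155
fin z61 0 [-0.087] 0.004500000000000115
fin z61 0.02 [-0.087] 0.005500000000000116
```

The metric view shows all four pockets empty, the left wing almost straight, the right wing turned about 0.3 rad, and the fin at its nearer side (75,540). The measured sizes agree with those given. Moving to the fin.

```bash
python3 - <<'E'
from h import *
p=wx((-.081,0));plan((*p,.2,85.55),(*p,.054,85.55));print(p)
E
```

```text
[ 0.563 -0.017  0.2  ] -> [0.5008, -0.3683, 0.0396, -0.0, -0.0, -60.1] rows 15
[ 0.563 -0.017  0.054] -> [0.0, 0.0, 0.146, 0.0, 0.0, 0.0] rows 4
[ 0.56254418 -0.01671528]
```

Call:
play_rows([
  [[0.25, -0.184, 0.02, 0, 0, -30], [0.25, -0.184, 0.02, 0, 0, -30], [0.25, -0.184, 0.02, 0, 0, -30], [0.25, -0.184, 0.02, 0, 0, -30], [0.25, -0.184, 0.02, 0, 0, -30], [0.25, -0.184, 0.02, 0, 0, -30], [0.25, -0.184, 0.02, 0, 0, -30], [0.25, -0.184, 0.02, 0, 0, -30]],
], fingers=0.06)

```text
time_s: 2.02
position: [0.4159, -0.2862, 0.2193]
tcp_rot: [[0.565, 0.825, -0.001], [0.825, -0.565, 0.003], [0.002, -0.002, -1.0]]
force: [-0.2, 0.5, -0.1]
opening: 0.695
grasp_force: 0.0
```

```bash
python3 - <<'E'
from h import *
st();p=wx((-.081,0));plan((*p,.2,85.55),(*p,.054,85.55))
E
```

```text
t 2.02 p [ 0.4159 -0.2862  0.2193] psi 55.58 zz [-0.001  0.003 -1.   ] F [-0.2  0.5 -0.1] op 60.5 gf 0.0 j [-4.730e+01  2.270e+01  1.003e+02  1.000e-01  5.720e+01 -1.290e+01]
[ 0.563 -0.017  0.2  ] -> [0.3051, -0.0313, 0.02, -0.1, -0.1, -30.0] rows 8
[ 0.563 -0.017  0.054] -> [0.0, 0.0, 0.146, 0.0, 0.0, 0.0] rows 4
```

Call:
play_rows([
  [[0.303, -0.031, 0.08, 0, 0, -30], [0.303, -0.031, 0.08, 0, 0, -30], [0.303, -0.031, 0.08, 0, 0, -30], [0.303, -0.031, 0.08, 0, 0, -30], [0.303, -0.031, 0.08, 0, 0, -30], [0.303, -0.031, 0.08, 0, 0, -30], [0.303, -0.031, 0.08, 0, 0, -30], [0.303, -0.031, 0.08, 0, 0, -30]],
])

```text
time_s: 2.68
position: [0.5628, -0.0201, 0.1386]
tcp_rot: [[0.077, 0.997, 0.0], [0.997, -0.077, 0.001], [0.001, 0.0, -1.0]]
force: [-0.4, -0.9, 0.1]
opening: 0.691
grasp_force: 0.0
```

```bash
python3 - <<'E'
from h import *
cap('side');st();p=wx((-.081,0));plan((*p,.054,85.55))
E
```

```text
t 2.73 p [ 0.5638 -0.0179  0.138 ] psi 85.66 zz [ 0.001  0.003 -1.   ] F [1.4 2.1 0. ] op 59.9 gf 0.0 j [-13.3  33.5  96.2   0.2  50.3  -9. ]
[ 0.563 -0.017  0.054] -> [0.0009, -0.0014, 0.084, 0.0, -0.2, 0.1] rows 3
```

Call:
play_rows([
  [[0.001, -0.001, 0.084, 0, 0, 0], [0.001, -0.001, 0.084, 0, 0, 0], [0.001, -0.001, 0.084, 0, 0, 0], [0.001, -0.001, 0.084, 0, 0, 0], [0.001, -0.001, 0.084, 0, 0, 0]],
])

```text
time_s: 3.15
position: [0.5605, -0.023, 0.0555]
tcp_rot: [[0.08, 0.997, -0.001], [0.997, -0.08, 0.0], [0.0, -0.001, -1.0]]
force: [1.4, -0.1, -1.7]
opening: 0.689
grasp_force: 0.0
```

Call:
play_rows([
  [[0, 0, 0, 0, 0, 0], [0, 0, 0, 0, 0, 0], [0, 0, 0, 0, 0, 0], [0, 0, 0, 0, 0, 0], [0, 0, 0, 0, 0, 0], [0, 0, 0, 0, 0, 0], [0, 0, 0, 0, 0, 0], [0, 0, 0, 0, 0, 0]],
], fingers=0)

```text
time_s: 3.82
position: [0.5614, -0.0228, 0.0557]
tcp_rot: [[0.08, 0.997, 0.002], [0.997, -0.08, -0.0], [-0.0, 0.002, -1.0]]
force: [4.8, -0.4, -2.1]
opening: 0.172
grasp_force: 1.5
```

```bash
python3 - <<'E'
from h import *
st();s=bot.read_state();print(fx(s['position']))
E
```

```text
t 3.82 p [ 0.5614 -0.0228  0.0557] psi 85.43 zz [ 0.002 -0.    -1.   ] F [ 4.8 -0.4 -2.1] op 15.0 gf 1.5 j [-13.7  41.   99.    0.   39.8  -9.2]
[-0.08168414 -0.0061865 ]
```

Call:
play_rows([
  [[0, 0, 0, 0, 0, 0], [0, 0, 0, 0, 0, 0], [0, 0, 0, 0, 0, 0], [0, 0, 0, 0, 0, 0]],
])

```text
time_s: 4.15
position: [0.5627, -0.023, 0.0558]
tcp_rot: [[0.08, 0.997, 0.004], [0.997, -0.08, -0.001], [-0.0, 0.004, -1.0]]
force: [5.1, -0.1, -2.3]
opening: 0.133
grasp_force: 30.0
```

```bash
python3 - <<'E'
from h import *
for i in range(4):
    cap('top');st()
E
```

```text
t 4.2 p [ 0.5627 -0.023   0.0558] psi 85.43 zz [ 0.004 -0.001 -1.   ] F [ 5.7  1.5 -2.4] op 11.6 gf 30.0 j [-13.7  41.1  98.9   0.   39.8  -9.2]
t 4.25 p [ 0.5627 -0.023   0.0558] psi 85.43 zz [ 0.004 -0.001 -1.   ] F [ 4.6  1.  -2.4] op 11.6 gf 30.0 j [-13.7  41.1  98.9   0.   39.8  -9.2]
t 4.3 p [ 0.5627 -0.023   0.0558] psi 85.43 zz [ 0.004 -0.001 -1.   ] F [ 6.5  1.4 -2.4] op 11.8 gf 30.0 j [-13.7  41.1  98.9   0.   39.8  -9.2]
t 4.35 p [ 0.5627 -0.023   0.0558] psi 85.43 zz [ 0.004 -0.001 -1.   ] F [ 5.8  1.  -1.8] op 11.5 gf 30.0 j [-13.7  41.1  98.9   0.   39.8  -9.2]
```

Call:
play_rows([
  [[0, 0.012, 0, 0, 0, 0], [0, 0.024, 0, 0, 0, 0], [0, 0.036, 0, 0, 0, 0], [0, 0.048, 0, 0, 0, 0], [0, 0.06, 0, 0, 0, 0], [0, 0.061, 0, 0, 0, 0], [0, 0.061, 0, 0, 0, 0], [0, 0.061, 0, 0, 0, 0]],
])

```text
time_s: 5.02
position: [0.6146, -0.0269, 0.0555]
tcp_rot: [[0.078, 0.997, -0.015], [0.997, -0.078, 0.002], [0.0, -0.015, -1.0]]
force: [-10.0, -1.2, 10.4]
opening: 0.136
grasp_force: 29.8
```

```bash
cat > m2.py <<'E'
from h import *
import sys
c=cap('top',sys.argv[1]);st();s=bot.read_state();print(fx(s['position']))
def scan(w,fy,lo=-.09,hi=.1):
    xs=np.arange(lo,hi,.0005);return xs,np.array([w[tuple(xy2w(wx((x,fy))).astype(int)[::-1])] for x in xs],float)
w=warp(c,.03).min(2)
for fy in (-.15,-.084,.084,.16):
    xs,v=scan(w,fy);e=xs[v>150]; print('nest',fy,e.min().round(4) if len(e) else None,e.max().round(4) if len(e) else None)
for z in (.02,.025):
    w=warp(c,z).astype(float); ye=w[...,0]-w[...,2]
    for fy in (-.236,-.240,-.244):
        xs,v=scan(ye,fy,-.06,.06); k=v>60; print('ptr z',z,fy,(xs[k]*v[k]).sum()/max(v[k].sum(),1),k.sum())
w=warp(c,.02).min(2)
for fy in (-.252,-.256,-.260,-.264,-.268):
    xs,v=scan(w,fy,-.02,.06); k=np.where(v>150)[0]
    if len(k): i=k[0]+np.argmin(v[k[0]:k[-1]+1]); print('mark',fy,xs[k[0]],xs[k[-1]],'dip',xs[i],v[i])
f=c['frame'][125:205,285:355];cv2.imwrite(f'pics/{sys.argv[1]}c.png',cv2.cvtColor(cv2.resize(f,None,fx=7.4,fy=7.4,interpolation=cv2.INTER_CUBIC),cv2.COLOR_RGB2BGR))
E
python3 m2.py t1
```

```text
t 5.07 p [ 0.6146 -0.0269  0.0556] psi 85.51 zz [-0.015  0.002 -1.   ] F [-9.8 -1.2 10.7] op 11.8 gf 29.8 j [-12.8  43.8  90.2  -0.1  46.8  -8.3]
[-0.02829303 -0.00609528]
nest -0.15 -0.0205 0.063
nest -0.084 -0.0175 0.0375
nest 0.084 -0.0065 0.062
nest 0.16 -0.0205 0.062
ptr z 0.02 -0.236 0.020570698466780318 13
ptr z 0.02 -0.24 0.020396975425330893 12
ptr z 0.02 -0.244 0.020845569620253235 10
ptr z 0.025 -0.236 0.019610169491525494 11
ptr z 0.025 -0.24 0.019582741116751342 11
ptr z 0.025 -0.244 0.020077507598784267 9
mark -0.252 0.019500000000000035 0.04150000000000005 dip 0.030000000000000044 145.0
mark -0.256 0.019000000000000034 0.04300000000000005 dip 0.019000000000000034 155.0
mark -0.26 0.017500000000000033 0.04350000000000005 dip 0.017500000000000033 153.0
mark -0.264 0.017500000000000033 0.04250000000000005 dip 0.04250000000000005 160.0
mark -0.268 0.017500000000000033 0.04200000000000005 dip 0.04200000000000005 152.0
```

View pics/t1c.png

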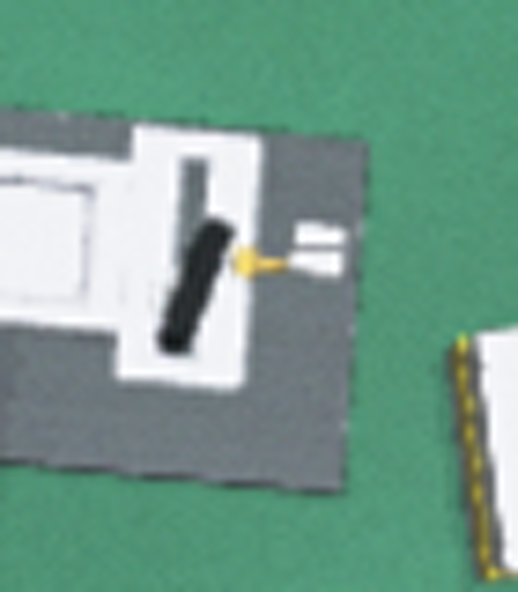

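Pointer tip at (285,264); the mark line at that column is about row 245, so roughly 9 mm are left.

Call:
play_rows([
  [[0, 0.004, 0, 0, 0, 0], [0, 0.008, 0, 0, 0, 0], [0, 0.009, 0, 0, 0, 0], [0, 0.009, 0, 0, 0, 0], [0, 0.009, 0, 0, 0, 0], [0, 0.009, 0, 0, 0, 0]],
])

```text
time_s: 5.57
position: [0.6236, -0.0276, 0.0556]
tcp_rot: [[0.078, 0.997, -0.015], [0.997, -0.078, 0.002], [0.0, -0.015, -1.0]]
force: [-11.1, -0.6, 10.8]
opening: 0.134
grasp_force: 29.8
```

```bash
python3 m2.py t2; python3 - <<'E'
import cv2,numpy as np
from h import *
c=cap('side')
f=c['frame'][225:265,280:335];b=cv2.resize(cv2.cvtColor(f,cv2.COLOR_RGB2BGR),None,fx=10,fy=10,interpolation=cv2.INTER_CUBIC)
a=cv2.imread('pics/t2.png')[145:175,305:340];a=cv2.resize(a,None,fx=7,fy=7*1,interpolation=cv2.INTER_CUBIC)
im=np.zeros((600,800,3),np.uint8);im[:400,:550]=b;im[:a.shape[0],551:551+a.shape[1]]=a
cv2.imwrite('pics/t2d.png',im)
E
```

```text
t 5.62 p [ 0.6236 -0.0276  0.0556] psi 85.51 zz [-0.015  0.002 -1.   ] F [-10.8  -0.6  10.9] op 11.8 gf 29.8 j [-12.7  44.3  88.8  -0.1  47.8  -8.1]
[-0.01928963 -0.00608646]
nest -0.15 -0.011 0.0715
nest -0.084 -0.009 0.0465
nest 0.084 0.0025 0.0715
nest 0.16 -0.0115 0.0715
ptr z 0.02 -0.236 0.02972511013215868 14
ptr z 0.02 -0.24 0.029199208443271847 10
ptr z 0.02 -0.244 0.029037105751391543 7
ptr z 0.025 -0.236 0.028931293302540493 11
ptr z 0.025 -0.24 0.02818346456692921 8
ptr z 0.025 -0.244 0.02824834437086101 6
mark -0.252 0.020000000000000035 0.04150000000000005 dip 0.030000000000000044 150.0
mark -0.256 0.019000000000000034 0.04300000000000005 dip 0.019000000000000034 155.0
mark -0.26 0.017500000000000033 0.04350000000000005 dip 0.017500000000000033 153.0
mark -0.264 0.017500000000000033 0.04250000000000005 dip 0.04250000000000005 159.0
mark -0.268 0.017500000000000033 0.04200000000000005 dip 0.017500000000000033 153.0
```

View pics/t2d.png

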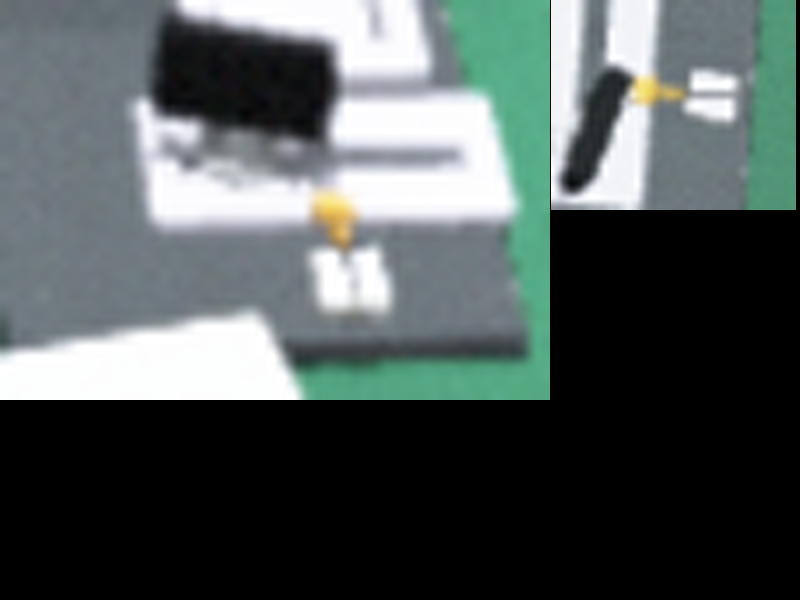

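The pointer lines up with the mark line in both views: side (343,240) onto (353,270), top (680,93) onto (700,95). I'll relax the push, open and rise.

Call:
play_rows([
  [[0, 0.001, 0, 0, 0, 0], [0, 0.001, 0, 0, 0, 0], [0, -0.004, 0, 0, 0, 0], [0, -0.008, 0, 0, 0, 0], [0, -0.008, 0, 0, 0, 0], [0, -0.008, 0, 0, 0, 0]],
])

```text
time_s: 6.17
position: [0.6242, -0.0276, 0.0555]
tcp_rot: [[0.08, 0.997, 0.004], [0.997, -0.08, -0.0], [0.0, 0.004, -1.0]]
force: [6.1, 1.1, -2.4]
opening: 0.136
grasp_force: 30.1
```

```bash
python3 - <<'E'
from h import *
st();print(fx(bot.read_state()['position']))
E
```

```text
t 6.17 p [ 0.6242 -0.0276  0.0555] psi 85.42 zz [ 0.004 -0.    -1.   ] F [ 6.1  1.1 -2.4] op 11.8 gf 30.1 j [-12.8  44.1  89.6   0.1  46.2  -8.2]
[-0.01867105 -0.00610838]
```

Call:
play_rows([
  [[0, 0.003, 0, 0, 0, 0], [0, 0.003, 0, 0, 0, 0], [0, 0.003, 0, 0, 0, 0], [0, 0.003, 0, 0, 0, 0], [0, 0.003, -0.04, 0, 0, 0], [0, 0.003, -0.08, 0, 0, 0], [0, 0.003, -0.1, 0, 0, 0], [0, 0.003, -0.1, 0, 0, 0]],
], fingers=0.05)

```text
time_s: 6.83
position: [0.6285, -0.0286, 0.1609]
tcp_rot: [[0.08, 0.997, 0.01], [0.997, -0.08, -0.002], [-0.002, 0.01, -1.0]]
force: [0.7, -0.6, 0.0]
opening: 0.562
grasp_force: 0.0
```

Call:
play_rows([
  [[-0.1, 0, 0, 0, 0, -36], [-0.1, 0, 0, 0, 0, -36], [-0.1, 0, 0, 0, 0, -36], [-0.1, 0, 0, 0, 0, -36], [-0.1, 0, 0, 0, 0, -36], [-0.1, 0, 0, 0, 0, -36], [-0.1, 0, 0, 0, 0, -36]],
])

```text
time_s: 7.42
position: [0.6166, -0.1275, 0.1546]
tcp_rot: [[-0.519, 0.855, -0.002], [0.855, 0.519, 0.001], [0.002, -0.001, -1.0]]
force: [-0.4, -0.1, -0.6]
opening: 0.571
grasp_force: 0.0
```

```bash
python3 m2.py t3; python3 - <<'E'
from h import *
p=wx((0,-.2));plan((*p,.1,158),(*p,.054,158))
E
```

```text
t 7.47 p [ 0.6168 -0.1272  0.1548] psi 121.27 zz [-0.002  0.001 -1.   ] F [-0.3  0.7  0.6] op 50.2 gf 0.0 j [-21.8  36.4  85.6   0.   58.1 -53.1]
[-0.01836502 -0.10596387]
nest -0.15 None None
nest -0.084 None None
nest 0.084 -0.0105 0.0725
nest 0.16 -0.011 0.073
ptr z 0.02 -0.236 0.030725382003395668 14
ptr z 0.02 -0.24 0.030492391304347905 11
ptr z 0.02 -0.244 0.030524492234169733 11
ptr z 0.025 -0.236 0.02976680040120369 12
ptr z 0.025 -0.24 0.02931186094069538 12
ptr z 0.025 -0.244 0.02946467817896398 9
mark -0.252 0.019500000000000035 0.04100000000000005 dip 0.030000000000000044 150.0
mark -0.256 0.019000000000000034 0.04300000000000005 dip 0.019000000000000034 157.0
mark -0.26 0.017500000000000033 0.04350000000000005 dip 0.017500000000000033 154.0
mark -0.264 0.017500000000000033 0.04250000000000005 dip 0.04250000000000005 158.0
mark -0.268 0.017500000000000033 0.04200000000000005 dip 0.017500000000000033 151.0
[ 0.628 -0.222  0.1  ] -> [-0.0871, -0.0399, 0.0547, -0.0, -0.1, -36.7] rows 6
[ 0.628 -0.222  0.054] -> [0.0, 0.0, 0.046, 0.0, 0.0, 0.0] rows 2
```

Call:
play_rows([
  [[-0.087, -0.04, 0.045, 0, 0, -36.7], [-0.087, -0.04, 0.045, 0, 0, -36.7], [-0.087, -0.04, 0.045, 0, 0, -36.7], [-0.087, -0.04, 0.045, 0, 0, -36.7], [-0.087, -0.04, 0.045, 0, 0, -36.7], [-0.087, -0.04, 0.045, 0, 0, -36.7], [-0.087, -0.04, 0.045, 0, 0, -36.7], [-0.087, -0.04, 0.045, 0, 0, -36.7]],
])

```text
time_s: 8.13
position: [0.6287, -0.222, 0.1106]
tcp_rot: [[-0.927, 0.375, -0.0], [0.375, 0.927, 0.0], [0.0, 0.0, -1.0]]
force: [-0.4, 1.1, 0.2]
opening: 0.577
grasp_force: 0.0
```

```bash
python3 - <<'E'
from h import *
cap('side');cap('side');p=wx((0,-.2));st();plan((*p,.054,158))
E
```

```text
t 8.23 p [ 0.6288 -0.2221  0.1108] psi 158.05 zz [ 0. -0. -1.] F [-0.4 -0.1  0.4] op 49.8 gf 0.0 j [-29.   42.1  81.5  -0.   56.5 -97.1]
[ 0.628 -0.222  0.054] -> [0.0009, -0.0007, 0.0568, -0.0, 0.0, 0.1] rows 2
```

Call:
play_rows([
  [[0.001, 0, 0.056, 0, 0, 0], [0.001, 0, 0.056, 0, 0, 0], [0.001, 0, 0.056, 0, 0, 0], [0.001, 0, 0.056, 0, 0, 0]],
])

```text
time_s: 8.57
position: [0.6274, -0.2217, 0.054]
tcp_rot: [[-0.928, 0.373, -0.002], [0.373, 0.928, 0.001], [0.002, 0.0, -1.0]]
force: [-0.0, 0.8, 0.9]
opening: 0.578
grasp_force: 0.0
```

Call:
play_rows([
  [[0, 0, 0, 0, 0, 0], [0, 0, 0, 0, 0, 0], [0, 0, 0, 0, 0, 0], [0, 0, 0, 0, 0, 0], [0, 0, 0, 0, 0, 0], [0, 0, 0, 0, 0, 0], [0, 0, 0, 0, 0, 0], [0, 0, 0, 0, 0, 0]],
], fingers=0)

```text
time_s: 9.23
position: [0.6274, -0.2239, 0.0551]
tcp_rot: [[-0.928, 0.372, -0.001], [0.372, 0.928, -0.003], [-0.0, -0.003, -1.0]]
force: [-3.1, -4.1, 2.4]
opening: 0.159
grasp_force: 30.0
```

Call:
play_rows([
  [[0, 0, 0, 0, 0, 0], [0, 0, 0, 0, 0, 5], [0, 0, 0, 0, 0, 10], [0, 0, 0, 0, 0, 15], [0, 0, 0, 0, 0, 20], [0, 0, 0, 0, 0, 25], [0, 0, 0, 0, 0, 30], [0, 0, 0, 0, 0, 30]],
])

```text
time_s: 9.9
position: [0.6283, -0.2228, 0.0551]
tcp_rot: [[-0.616, 0.788, 0.001], [0.788, 0.616, -0.001], [-0.001, 0.001, -1.0]]
force: [-0.4, -1.1, 1.8]
opening: 0.158
grasp_force: 30.0
```

```bash
python3 - <<'E'
from h import *
st();print(bot.read_state()['moment'])
E
```

```text
t 9.9 p [ 0.6283 -0.2228  0.0551] psi 128.02 zz [ 0.001 -0.001 -1.   ] F [-0.4 -1.1  1.8] op 13.7 gf 30.0 j [-29.1  46.4  82.9  -0.   50.7 -67.1]
[-0.26964477 -0.00489134 -0.12929319]
```

Call:
play_rows([
  [[0, 0, 0, 0, 0, 5], [0, 0, 0, 0, 0, 10], [0, 0, 0, 0, 0, 15], [0, 0, 0, 0, 0, 20], [0, 0, 0, 0, 0, 25], [0, 0, 0, 0, 0, 30], [0, 0, 0, 0, 0, 30], [0, 0, 0, 0, 0, 30]],
])

```text
time_s: 10.57
position: [0.6296, -0.2223, 0.0551]
tcp_rot: [[-0.144, 0.99, 0.004], [0.99, 0.144, -0.0], [-0.001, 0.004, -1.0]]
force: [4.9, 1.5, 1.0]
opening: 0.157
grasp_force: 30.0
```

Call:
play_rows([
  [[0, 0, 0, 0, 0, 0], [0, 0, 0, 0, 0, 0], [0, 0, 0, 0, 0, 0], [0, 0, 0, 0, 0, 0], [0, 0, -0.03, 0, 0, 0], [0, 0, -0.06, 0, 0, 0], [0, 0, -0.08, 0, 0, 0], [0, 0, -0.08, 0, 0, 0]],
], fingers=0.05)

```text
time_s: 11.23
position: [0.63, -0.2238, 0.1393]
tcp_rot: [[-0.142, 0.99, 0.007], [0.99, 0.142, -0.004], [-0.005, 0.006, -1.0]]
force: [0.6, 0.0, 0.2]
opening: 0.561
grasp_force: 0.0
```

```bash
python3 - <<'E'
from h import *
cap('side');p=wx((0,.2));st();plan((*p,.13,175),(*p,.11,175))
E
```

```text
t 11.28 p [ 0.6288 -0.2231  0.1371] psi 98.15 zz [ 0.004 -0.002 -1.   ] F [-0.4  0.2 -0.5] op 49.3 gf 0.0 j [-29.1  40.1  80.7  -0.   58.9 -37.3]
[0.659 0.176 0.13 ] -> [0.3912, 0.0863, 0.0062, 0.1, 0.3, -76.8] rows 11
[0.659 0.176 0.11 ] -> [0.0, 0.0, 0.02, 0.0, 0.0, 0.0] rows 1
```

Call:
play_rows([
  [[0.2, 0.043, 0, 0, 0, -38], [0.2, 0.043, 0, 0, 0, -38], [0.2, 0.043, 0, 0, 0, -38], [0.2, 0.043, 0, 0, 0, -38], [0.2, 0.043, 0, 0, 0, -38], [0.2, 0.043, 0, 0, 0, -38], [0.2, 0.043, 0, 0, 0, -38], [0.2, 0.043, 0, 0, 0, -38]],
])

```text
time_s: 11.95
position: [0.641, -0.018, 0.1331]
tcp_rot: [[-0.721, 0.693, -0.003], [0.693, 0.721, -0.0], [0.002, -0.002, -1.0]]
force: [-0.4, 0.2, 0.5]
opening: 0.572
grasp_force: 0.0
```

```bash
python3 - <<'E'
from h import *
cap('side');p=wx((0,.2));st();plan((*p,.11,175))
E
```

```text
t 12.0 p [ 0.6413 -0.0189  0.1334] psi 136.05 zz [-0.002 -0.    -1.   ] F [ 0.2 -0.5 -0.7] op 49.9 gf 0.0 j [-11.6  38.8  84.6  -0.   56.7 -57.7]
[0.659 0.176 0.11 ] -> [0.1229, 0.1528, 0.0233, -0.1, -0.1, -39.0] rows 6
```

Call:
play_rows([
  [[0.123, 0.153, 0.023, 0, 0, -39], [0.123, 0.153, 0.023, 0, 0, -39], [0.123, 0.153, 0.023, 0, 0, -39], [0.123, 0.153, 0.023, 0, 0, -39], [0.123, 0.153, 0.023, 0, 0, -39], [0.123, 0.153, 0.023, 0, 0, -39], [0.123, 0.153, 0.023, 0, 0, -39], [0.123, 0.153, 0.023, 0, 0, -39]],
])

```text
time_s: 12.67
position: [0.6595, 0.1758, 0.1109]
tcp_rot: [[-0.996, 0.089, -0.001], [0.089, 0.996, -0.001], [0.001, -0.001, -1.0]]
force: [-0.1, -1.1, 0.4]
opening: 0.571
grasp_force: 0.0
```

```bash
python3 - <<'E'
from h import *
cap('side');p=wx((0,.2));st();plan((*p,.054,175))
E
```

```text
t 12.72 p [0.6596 0.1753 0.1112] psi 174.89 zz [-0.001 -0.001 -1.   ] F [ 0.3 -0.3 -0.9] op 49.9 gf 0.0 j [  5.5  43.1  78.9  -0.   58.1 -79.3]
[0.659 0.176 0.054] -> [0.0009, 0.0011, 0.0572, -0.0, -0.0, -0.1] rows 2
```

Call:
play_rows([
  [[0.001, 0.001, 0.057, 0, 0, 0], [0.001, 0.001, 0.057, 0, 0, 0], [0.001, 0.001, 0.057, 0, 0, 0], [0.001, 0.001, 0.057, 0, 0, 0]],
])

```text
time_s: 13.05
position: [0.6582, 0.1764, 0.0538]
tcp_rot: [[-0.996, 0.088, -0.002], [0.088, 0.996, -0.0], [0.002, -0.001, -1.0]]
force: [0.2, -0.1, 0.3]
opening: 0.574
grasp_force: 0.0
```

Call:
play_rows([
  [[0, 0, 0, 0, 0, 0], [0, 0, 0, 0, 0, 0], [0, 0, 0, 0, 0, 0], [0, 0, 0, 0, 0, 0], [0, 0, 0, 0, 0, 0], [0, 0, 0, 0, 0, 0], [0, 0, 0, 0, 0, 0], [0, 0, 0, 0, 0, 0]],
], fingers=0)

```text
time_s: 13.72
position: [0.6587, 0.1779, 0.055]
tcp_rot: [[-0.996, 0.085, 0.0], [0.085, 0.996, -0.001], [-0.0, -0.001, -1.0]]
force: [-0.8, -1.5, 2.3]
opening: 0.156
grasp_force: 30.0
```

Call:
play_rows([
  [[0, 0, 0, 0, 0, 0], [0, 0, 0, 0, 0, 6], [0, 0, 0, 0, 0, 12], [0, 0, 0, 0, 0, 18], [0, 0, 0, 0, 0, 24], [0, 0, 0, 0, 0, 30], [0, 0, 0, 0, 0, 36], [0, 0, 0, 0, 0, 38]],
])

```text
time_s: 14.38
position: [0.6594, 0.1792, 0.055]
tcp_rot: [[-0.73, 0.683, 0.002], [0.683, 0.73, 0.001], [-0.001, 0.002, -1.0]]
force: [-0.2, 1.9, 1.7]
opening: 0.158
grasp_force: 30.0
```

Call:
play_rows([
  [[0, 0, 0, 0, 0, 6], [0, 0, 0, 0, 0, 12], [0, 0, 0, 0, 0, 18], [0, 0, 0, 0, 0, 24], [0, 0, 0, 0, 0, 30], [0, 0, 0, 0, 0, 36], [0, 0, 0, 0, 0, 39], [0, 0, 0, 0, 0, 39]],
])

```text
time_s: 15.05
position: [0.6606, 0.1798, 0.0551]
tcp_rot: [[-0.14, 0.99, 0.005], [0.99, 0.14, 0.002], [0.002, 0.005, -1.0]]
force: [4.1, 2.9, 0.1]
opening: 0.16
grasp_force: 30.0
```

Call:
play_rows([
  [[0, 0, 0, 0, 0, 0], [0, 0, 0, 0, 0, 0], [0, 0, 0, 0, 0, 0], [0, 0, 0, 0, 0, 0], [0, 0, -0.03, 0, 0, 0], [0, 0, -0.06, 0, 0, 0], [0, 0, -0.1, 0, 0, 0], [0, 0, -0.14, 0, 0, 0]],
], fingers=0.05)

```text
time_s: 15.72
position: [0.657, 0.1779, 0.1945]
tcp_rot: [[-0.142, 0.99, -0.004], [0.99, 0.142, -0.001], [-0.0, -0.004, -1.0]]
force: [1.0, -0.3, -0.3]
opening: 0.564
grasp_force: 0.0
```

```bash
python3 m2.py t4; python3 - <<'E'
from h import *
c=cap('top');c2=cap('side','s4')
for z in (0.05,0.062):
    hsv=cv2.cvtColor(warp(c,z),cv2.COLOR_RGB2HSV);m=cv2.inRange(hsv,(95,120,185),(125,255,255));print(z,blobs(m,.0015,.006))
f=warp(c,.03)[440:1240,160:2000];f=cv2.resize(f,(800,348),interpolation=cv2.INTER_AREA)
cv2.imwrite('pics/t4w.png',cv2.cvtColor(f,cv2.COLOR_RGB2BGR))
E
```

```text
t 15.77 p [0.6625 0.1787 0.2051] psi 98.15 zz [ 0.013  0.001 -1.   ] F [1.  0.3 4.7] op 49.1 gf 0.0 j [ 5.8 36.8 75.1 -0.  67.4 -2.4]
[0.00344552 0.20261484]
nest -0.15 -0.011 0.0725
nest -0.084 -0.0105 0.072
nest 0.084 -0.0105 0.0725
nest 0.16 -0.008 0.0685
ptr z 0.02 -0.236 0.030504489795918452 15
ptr z 0.02 -0.24 0.030488610478359993 11
ptr z 0.02 -0.244 0.030511501210653835 11
ptr z 0.025 -0.236 0.029741803278688608 12
ptr z 0.025 -0.24 0.0294909297052155 11
ptr z 0.025 -0.244 0.02945945945945954 9
mark -0.252 0.019500000000000035 0.04100000000000005 dip 0.030000000000000044 152.0
mark -0.256 0.019000000000000034 0.04300000000000005 dip 0.019000000000000034 156.0
mark -0.26 0.017500000000000033 0.04350000000000005 dip 0.017500000000000033 154.0
mark -0.264 0.017500000000000033 0.04250000000000005 dip 0.017500000000000033 160.0
mark -0.268 0.017500000000000033 0.04200000000000005 dip 0.017500000000000033 154.0
0.05 [([0.2941, -0.4151], [48.2, 68.3], 10.1), ([0.3409, -0.269], [48.5, 68.0], 13.0), ([0.4201, -0.0738], [63.5, 51.0], 83.3), ([0.4436, -0.2142], [51.7, 51.8], 85.8)]
0.062 [([0.2948, -0.4117], [47.8, 67.7], 10.2), ([0.3412, -0.2668], [48.1, 67.5], 13.1), ([0.4198, -0.0732], [62.9, 50.6], 82.9), ([0.4431, -0.2124], [51.4, 51.4], 86.4)]
```

View pics/t4w.png

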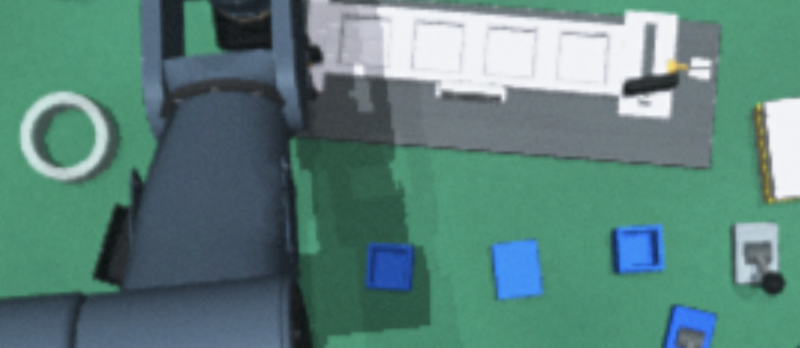

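Both wings are across now, with the right one at (650,85). The pointer stays at the mark (0.0305 against 0.0300) and the four pockets are empty. Next is the lying cup at (517,268).

```bash
cat >> h.py <<'E'
def lay(c,yaw,g=.006,h=.028,tilt=-45,back=.1):
    R=Rt(yaw,tilt);a0=R[:,2];ax=np.array([np.cos(np.radians(yaw)),np.sin(np.radians(yaw))])
    G=np.array([*(np.array(c)+g*ax),h]);T=G+.002*a0
    return (*(T-back*a0),yaw,tilt),(*T,yaw,tilt)
E
python3 - <<'E'
from h import *
a,b=lay((.4200,-.0736),6.7)
plan((.52,.06,.2,52),(.5,-.06,.2,6.7),a,b)
E
```

```text
[0.52 0.06 0.2 ] -> [-0.0973, -0.1561, -0.0021, 0.5, -0.2, 46.1] rows 7
[ 0.5  -0.06  0.2 ] -> [-0.1069, 0.0581, 0.0, 0.0, 0.0, 45.3] rows 7
[ 0.495 -0.065  0.097] -> [-0.0057, 0.0042, 0.1027, 0.0, -45.0, 0.0] rows 7
[ 0.425 -0.073  0.027] -> [-0.0, -0.0, 0.1, 0.0, 0.0, 0.0] rows 3
```

Call:
play_rows([
  [[-0.097, -0.156, 0, 0, 0, 46], [-0.097, -0.156, 0, 0, 0, 46], [-0.097, -0.156, 0, 0, 0, 46], [-0.097, -0.156, 0, 0, 0, 46], [-0.097, -0.156, 0, 0, 0, 46], [-0.097, -0.156, 0, 0, 0, 46], [-0.097, -0.156, 0, 0, 0, 46], [-0.097, -0.156, 0, 0, 0, 46]],
], fingers=0.075)

```text
time_s: 16.53
position: [0.5161, 0.0598, 0.1934]
tcp_rot: [[0.615, 0.788, -0.004], [0.788, -0.615, 0.0], [-0.002, -0.003, -1.0]]
force: [0.1, -0.2, -0.6]
opening: 0.859
grasp_force: 0.0
```

Call:
play_rows([
  [[-0.107, 0.058, 0, 0, 0, 45], [-0.107, 0.058, 0, 0, 0, 45], [-0.107, 0.058, 0, 0, 0, 45], [-0.107, 0.058, 0, 0, 0, 45], [-0.107, 0.058, 0, 0, 0, 45], [-0.107, 0.058, 0, 0, 0, 45], [-0.107, 0.058, 0, 0, 0, 45], [-0.107, 0.058, 0, 0, 0, 45]],
])

```text
time_s: 17.2
position: [0.4971, -0.0597, 0.1936]
tcp_rot: [[0.992, 0.125, -0.003], [0.125, -0.992, 0.001], [-0.002, -0.001, -1.0]]
force: [-0.2, -0.0, 0.6]
opening: 0.86
grasp_force: 0.0
```

Call:
play_rows([
  [[0, 0.004, 0.07, 0, -45, 0], [0, 0.004, 0.07, 0, -45, 0], [0, 0.004, 0.07, 0, -45, 0], [0, 0.004, 0.07, 0, -45, 0], [0, 0.004, 0.07, 0, -45, 0], [0, 0.004, 0.07, 0, -45, 0], [0, 0.004, 0.07, 0, -45, 0], [0, 0.004, 0.07, 0, -45, 0]],
])

```text
time_s: 17.87
position: [0.4986, -0.0631, 0.1214]
tcp_rot: [[0.698, 0.127, -0.705], [0.092, -0.992, -0.088], [-0.71, -0.003, -0.704]]
force: [-0.4, 0.3, -0.4]
opening: 0.861
grasp_force: 0.0
```

```bash
python3 - <<'E'
from h import *
c=cap('side');c=cap('side','s5')
a,b=lay((.4200,-.0736),6.7)
st();plan(a,b)
E
```

```text
t 17.97 p [ 0.4979 -0.0634  0.1236] psi 7.33 zz [-0.703 -0.088 -0.706] F [0.4 0.6 0.5] op 74.4 gf 0.0 j [-12.2  49.7  77.3 -13.6  96.2  74.4]
[ 0.495 -0.065  0.097] -> [0.0163, 0.0011, 0.0208, 0.3, 0.1, 0.4] rows 1
[ 0.425 -0.073  0.027] -> [-0.0, -0.0, 0.1, 0.0, 0.0, 0.0] rows 3
```

Call:
play_rows([
  [[0.016, 0.001, 0.021, 0, 0, 0.4], [0.016, 0.001, 0.021, 0, 0, 0.4], [0.016, 0.001, 0.06, 0, 0, 0.4], [0.016, 0.001, 0.1, 0, 0, 0.4], [0.016, 0.001, 0.12, 0, 0, 0.4], [0.016, 0.001, 0.12, 0, 0, 0.4]],
])

```text
time_s: 18.47
position: [0.42, -0.0732, 0.0284]
tcp_rot: [[0.696, 0.118, -0.709], [0.082, -0.993, -0.085], [-0.714, 0.001, -0.701]]
force: [-0.5, 0.8, -0.4]
opening: 0.864
grasp_force: 0.0
```

```bash
python3 - <<'E'
from h import *
c=cap('side');a,b=lay((.4200,-.0736),6.7)
st();plan(b)
E
```

```text
t 18.52 p [ 0.4232 -0.0736  0.0291] psi 6.65 zz [-0.705 -0.086 -0.704] F [1.  0.1 0.1] op 75.0 gf 0.0 j [-14.6  54.5  89.2 -15.4  79.8  77.4]
[ 0.425 -0.073  0.027] -> [0.0028, -0.0004, 0.0008, 0.2, 0.2, -0.0] rows 1
```

Call:
play_rows([
  [[0.003, 0, 0.001, 0, 0, 0], [0.003, 0, 0.001, 0, 0, 0], [0.003, 0, 0.001, 0, 0, 0], [0.003, 0, 0.001, 0, 0, 0], [0.003, 0, 0.001, 0, 0, 0], [0.003, 0, 0.001, 0, 0, 0], [0.003, 0, 0.001, 0, 0, 0], [0.003, 0, 0.001, 0, 0, 0]],
], fingers=0)

```text
time_s: 19.18
position: [0.4279, -0.0738, 0.0261]
tcp_rot: [[0.704, 0.119, -0.7], [0.081, -0.993, -0.088], [-0.706, 0.005, -0.708]]
force: [4.8, -0.2, 5.8]
opening: 0.573
grasp_force: 30.0
```

Call:
play_rows([
  [[0, 0, 0, 0, 0, 0], [-0.014, 0, -0.014, 0, 0, 0], [-0.035, 0, -0.035, 0, 0, 0], [-0.06, 0, -0.06, 0, 0, 0], [-0.085, 0, -0.085, 0, 0, 0], [-0.107, 0, -0.105, 0, 0, 0], [-0.107, 0, -0.105, 0, 0, 0]],
])

```text
time_s: 19.77
position: [0.427, -0.0737, 0.1795]
tcp_rot: [[0.707, 0.119, -0.697], [0.079, -0.993, -0.09], [-0.702, 0.008, -0.712]]
force: [0.4, -0.2, -1.9]
opening: 0.57
grasp_force: 30.0
```

```bash
python3 - <<'E'
from h import *
c=cap('side','s6')
st();a=Rt(-4.45,45)[:,2]
g=.006;h=.028
# desired grasp point at seating in pocket2 : cup centre + fixture (-(h-.025)) along x, +g up
P=wx((.0305,-.042));G=np.array([*(P-(h-.025)*xa),.049+g]);T=G+.002*a
print(T)
plan((.50,-.06,.22,2,0),(T[0],T[1],.2,-4.45,45),(*T,-4.45,45))
E
```

```text
t 19.82 p [ 0.4265 -0.0734  0.1771] psi 6.45 zz [-0.697 -0.089 -0.711] F [ 0.   0.5 -1.5] op 49.7 gf 30.0 j [-14.5  41.1  87.8 -15.1  93.5  73.8]
[ 0.66886831 -0.06711682  0.05358579]
[ 0.5  -0.06  0.22] -> [0.0228, -0.0042, -0.083, 2.3, 44.6, 4.4] rows 7
[ 0.669 -0.067  0.2  ] -> [0.1685, 0.013, 0.02, -2.5, 45.0, 6.1] rows 7
[ 0.669 -0.067  0.054] -> [-0.1035, 0.0, 0.1035, 0.0, 0.0, 0.0] rows 4
```

Call:
play_rows([
  [[0.023, -0.004, -0.083, 2.3, 44.6, 4.4], [0.023, -0.004, -0.083, 2.3, 44.6, 4.4], [0.023, -0.004, -0.083, 2.3, 44.6, 4.4], [0.023, -0.004, -0.083, 2.3, 44.6, 4.4], [0.023, -0.004, -0.083, 2.3, 44.6, 4.4], [0.023, -0.004, -0.083, 2.3, 44.6, 4.4], [0.023, -0.004, -0.083, 2.3, 44.6, 4.4], [0.023, -0.004, -0.083, 2.3, 44.6, 4.4]],
])

```text
time_s: 20.48
position: [0.4955, -0.0593, 0.2163]
tcp_rot: [[0.999, 0.034, -0.012], [0.034, -0.999, 0.004], [-0.011, -0.005, -1.0]]
force: [-0.7, -0.6, -1.5]
opening: 0.571
grasp_force: 30.0
```

Call:
play_rows([
  [[0.168, 0.013, 0.02, -2.5, 45, 6.1], [0.168, 0.013, 0.02, -2.5, 45, 6.1], [0.168, 0.013, 0.02, -2.5, 45, 6.1], [0.168, 0.013, 0.02, -2.5, 45, 6.1], [0.168, 0.013, 0.02, -2.5, 45, 6.1], [0.168, 0.013, 0.02, -2.5, 45, 6.1], [0.168, 0.013, 0.02, -2.5, 45, 6.1], [0.168, 0.013, 0.02, -2.5, 45, 6.1]],
])

```text
time_s: 21.15
position: [0.6735, -0.0521, 0.196]
tcp_rot: [[0.784, -0.019, 0.62], [-0.038, -0.999, 0.019], [0.619, -0.038, -0.784]]
force: [0.1, 1.0, -1.3]
opening: 0.575
grasp_force: 30.0
```

```bash
cat >> h.py <<'E'
def seatT(fy,g,h,tilt=45):
    a=Rt(-4.45,tilt)[:,2];P=wx((.0305,fy));return np.array([*(P-(h-.025)*xa),.049+g])+.002*a
E
python3 - <<'E'
from h import *
c=cap('side','s7');c=cap('side')
st();T=seatT(-.042,.0093,.0275);print(T)
plan((T[0],T[1],.1,-4.45,45),(*T,-4.45,45))
E
```

```text
t 21.25 p [ 0.6727 -0.0519  0.1958] psi -2.93 zz [ 0.618  0.019 -0.786] F [-0.6 -0.3 -1.2] op 50.0 gf 30.0 j [-19.5  30.1 105.8  59.4  15.1  18.1]
[ 0.6693668  -0.06715561  0.05688579]
[ 0.669 -0.067  0.1  ] -> [-0.0612, 0.0191, 0.0728, -3.9, 6.9, 1.0] rows 3
[ 0.669 -0.067  0.057] -> [-0.0305, 0.0, 0.0305, 0.0, 0.0, 0.0] rows 2
```

```bash
python3 - <<'E'
from h import *
T=seatT(-.042,.0093,.0275);plan((T[0],T[1],.13,-4.45,45),(T[0],T[1],.1,-4.45,45))
E
```

```text
[ 0.669 -0.067  0.13 ] -> [-0.0426, 0.0179, 0.0493, -3.9, 6.9, 1.0] rows 2
[ 0.669 -0.067  0.1  ] -> [-0.0212, 0.0, 0.0212, 0.0, 0.0, 0.0] rows 1
```

Call:
play_rows([
  [[-0.01, 0.004, 0.012, -1, 1.7, 0.2], [-0.02, 0.009, 0.025, -2, 3.5, 0.5], [-0.032, 0.013, 0.037, -3, 5.2, 0.8], [-0.043, 0.018, 0.049, -3.9, 6.9, 1], [-0.043, 0.018, 0.049, -3.9, 6.9, 1], [-0.043, 0.018, 0.049, -3.9, 6.9, 1], [-0.043, 0.018, 0.049, -3.9, 6.9, 1]],
])

```text
time_s: 21.83
position: [0.6745, -0.0579, 0.1422]
tcp_rot: [[0.708, -0.051, 0.704], [-0.054, -0.998, -0.018], [0.704, -0.025, -0.71]]
force: [-0.8, -0.2, -1.5]
opening: 0.573
grasp_force: 30.0
```

```bash
python3 - <<'E'
from h import *
c=cap('side','s8');c=cap('side')
st();T=seatT(-.042,.0093,.0275)
plan((T[0],T[1],.075,-4.45,45),(*T,-4.45,45))
f=c['frame'][140:300,200:360];cv2.imwrite('pics/s8c.png',cv2.cvtColor(cv2.resize(f,(600,600),interpolation=cv2.INTER_CUBIC),cv2.COLOR_RGB2BGR))
E
```

```text
t 21.93 p [ 0.6728 -0.0577  0.1402] psi -4.58 zz [ 0.7   -0.017 -0.714] F [-0.   0.5 -1.5] op 49.3 gf 30.0 j [-19.9  37.5 111.7 132.5  17.6 -55.1]
[ 0.669 -0.067  0.075] -> [-0.0476, 0.0115, 0.0443, -2.1, 0.6, -0.1] rows 2
[ 0.669 -0.067  0.057] -> [-0.0128, 0.0, 0.0128, 0.0, 0.0, 0.0] rows 1
```

View pics/s8c.png

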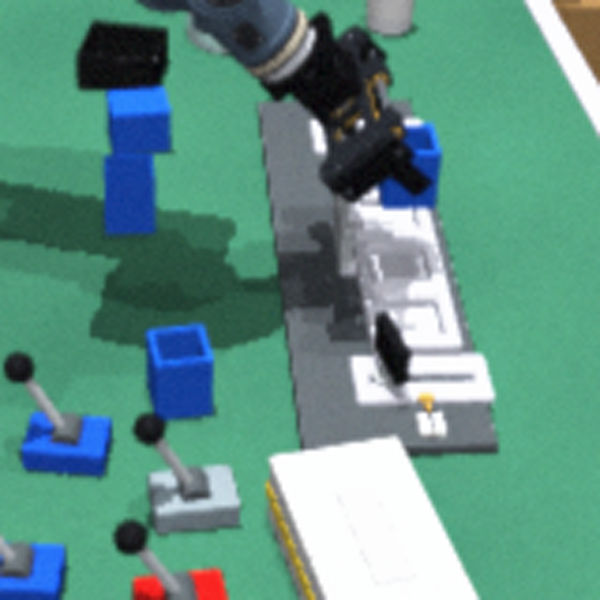

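The cup hangs upright, mouth up, at (410,165) over the nest. Lowering.

Call:
play_rows([
  [[-0.012, 0.003, 0.011, -0.5, 0.1, 0], [-0.024, 0.006, 0.022, -1, 0.3, 0], [-0.036, 0.009, 0.033, -1.5, 0.4, 0], [-0.048, 0.011, 0.044, -2.1, 0.6, 0], [-0.048, 0.011, 0.044, -2.1, 0.6, 0], [-0.048, 0.011, 0.044, -2.1, 0.6, 0], [-0.048, 0.011, 0.044, -2.1, 0.6, 0]],
])

```text
time_s: 22.52
position: [0.6714, -0.0668, 0.0792]
tcp_rot: [[0.699, -0.076, 0.711], [-0.054, -0.997, -0.054], [0.713, -0.0, -0.701]]
force: [0.3, 0.6, -1.3]
opening: 0.574
grasp_force: 30.0
```

```bash
python3 - <<'E'
from h import *
c=cap('side')
st();T=seatT(-.042,.0093,.0275)
plan((T[0],T[1],.0745,-4.45,45),(*T,-4.45,45))
E
```

```text
t 22.57 p [ 0.6715 -0.0671  0.0797] psi -4.37 zz [ 0.712 -0.055 -0.701] F [ 0.1 -0.3 -1.5] op 49.9 gf 30.0 j [-20.   45.3 113.1 153.3  25.3 -76.6]
[ 0.669 -0.067  0.074] -> [-0.0052, 0.0003, 0.0021, -0.0, -0.5, 0.1] rows 1
[ 0.669 -0.067  0.057] -> [-0.0125, 0.0, 0.0125, 0.0, 0.0, 0.0] rows 1
```

Call:
play_rows([
  [[-0.005, 0, 0.002, 0, 0, 0], [-0.009, 0, 0.006, 0, 0, 0], [-0.013, 0, 0.01, 0, 0, 0], [-0.018, 0, 0.015, 0, 0, 0], [-0.018, 0, 0.015, 0, 0, 0], [-0.018, 0, 0.015, 0, 0, 0]],
])

```text
time_s: 23.07
position: [0.6698, -0.0673, 0.0559]
tcp_rot: [[0.697, -0.077, 0.713], [-0.054, -0.997, -0.056], [0.715, 0.0, -0.699]]
force: [0.5, 1.3, 2.1]
opening: 0.574
grasp_force: 30.0
```

```bash
python3 - <<'E'
from h import *
c=cap('side','s9')
st();T=seatT(-.042,.0093,.0275)
plan((*T,-4.45,45))
f=c['frame'][140:300,200:360];cv2.imwrite('pics/s9c.png',cv2.cvtColor(cv2.resize(f,(600,600),interpolation=cv2.INTER_CUBIC),cv2.COLOR_RGB2BGR))
E
```

```text
t 23.12 p [ 0.6698 -0.0673  0.0559] psi -4.41 zz [ 0.713 -0.056 -0.699] F [0.9 0.4 3.3] op 49.9 gf 30.0 j [-20.   48.3 113.4 156.2  28.4 -79.8]
[ 0.669 -0.067  0.057] -> [0.0004, -0.0001, -0.001, 0.0, -0.6, 0.0] rows 1
```

Call:
play_rows([
  [[0, 0, 0, 0, 0, 0], [0, 0, 0, 0, 0, 0], [0, 0, 0, 0, 0, 0], [0, 0, -0.01, 0, 0, 0], [0, 0, -0.04, 0, 0, 0], [0, 0, -0.08, 0, 0, 0], [0, 0, -0.12, 0, 0, 0], [0, 0, -0.12, 0, 0, 0]],
], fingers=0.07)

```text
time_s: 23.78
position: [0.5774, -0.0585, 0.1419]
tcp_rot: [[0.703, -0.078, 0.707], [-0.055, -0.997, -0.055], [0.71, 0.0, -0.705]]
force: [-0.2, 0.2, -0.5]
opening: 0.798
grasp_force: 0.0
```

```bash
cat > m3.py <<'E'
from h import *
import sys
c=cap('top',sys.argv[1]);cap('side',sys.argv[1]+'s');st()
for z in (0.05,0.062,.08):
    hsv=cv2.cvtColor(warp(c,z),cv2.COLOR_RGB2HSV);m=cv2.inRange(hsv,(95,120,185),(125,255,255))
    for b in blobs(m,.0015,.0045): print(z,b,'fix',fx(b[0]).round(4))
for n in ('top','side'): print(n,[(np.round(r['at'],3).tolist(),round(r['confidence'],2)) for r in finder.recognise(n,'cup1')])
E
python3 m3.py u1
```

```text
t 23.88 p [ 0.5823 -0.0604  0.1406] psi -4.43 zz [ 0.71  -0.056 -0.702] F [ 0.1 -0.8 -0.3] op 70.2 gf 0.0 j [-23.6  35.9 125.2 150.4  28.2 -77.1]
0.05 ([0.2941, -0.4151], [48.1, 68.3], 10.2) fix [-0.3177 -0.418 ]
0.05 ([0.3409, -0.269], [48.4, 68.0], 13.1) fix [-0.2824 -0.2687]
0.05 ([0.4436, -0.2141], [51.7, 51.6], 85.8) fix [-0.1843 -0.206 ]
0.05 ([0.6756, -0.0678], [50.7, 49.9], 4.4) fix [ 0.0357 -0.0422]
0.062 ([0.2948, -0.4117], [47.9, 67.6], 9.9) fix [-0.3173 -0.4146]
0.062 ([0.3412, -0.2668], [48.0, 67.6], 13.1) fix [-0.2823 -0.2665]
0.062 ([0.4431, -0.2124], [51.3, 51.4], 86.2) fix [-0.1849 -0.2044]
0.062 ([0.673, -0.0673], [50.4, 49.7], 4.3) fix [ 0.033  -0.0419]
0.08 ([0.2957, -0.4067], [47.2, 66.8], 10.2) fix [-0.3168 -0.4095]
0.08 ([0.3416, -0.2636], [47.4, 66.8], 13.2) fix [-0.2821 -0.2633]
0.08 ([0.4421, -0.2098], [50.6, 50.8], 85.7) fix [-0.1861 -0.2018]
0.08 ([0.6692, -0.0666], [49.8, 48.8], 4.6) fix [ 0.0292 -0.0415]
0.08 ([0.9482, 0.0435], [3.5, 1086.0], 90.0) fix [0.2988 0.09  ]
top [([0.676, -0.069, 0.052], 0.81), ([0.445, -0.215, 0.026], 0.75), ([0.466, 0.239, 0.052], 0.51), ([0.68, -0.01, 0.018], 0.16)]
side [([0.443, -0.239, 0.042], 0.68), ([0.446, 0.193, 0.037], 0.61), ([0.425, 0.044, 0.04], 0.56), ([0.671, -0.089, 0.064], 0.5)]
```

```bash
python3 - <<'E'
from h import *
plan((.56,-.04,.22,-4.4,20),(.53,.05,.22,0,0))
E
```

```text
[ 0.56 -0.04  0.22] -> [0.0394, -0.0189, -0.0748, 0.1, -25.5, -0.0] rows 4
[0.53 0.05 0.22] -> [-0.0346, -0.0874, -0.0126, 0.8, -20.0, -4.4] rows 3
```

Call:
play_rows([
  [[0.006, -0.003, -0.01, 0, -3.5, 0], [0.012, -0.006, -0.02, 0, -7, 0], [0.018, -0.009, -0.03, 0, -10.5, 0], [0.024, -0.012, -0.045, 0, -14, 0], [0.03, -0.015, -0.06, 0, -18, 0], [0.036, -0.018, -0.07, 0, -22, 0], [0.039, -0.019, -0.075, 0, -25.5, 0], [0.039, -0.019, -0.075, 0, -25.5, 0]],
])

```text
time_s: 24.65
position: [0.5784, -0.02, 0.1901]
tcp_rot: [[0.821, -0.006, 0.571], [-0.06, -0.995, 0.075], [0.568, -0.096, -0.817]]
force: [-0.4, 0.2, 0.6]
opening: 0.805
grasp_force: 0.0
```

Call:
play_rows([
  [[-0.006, -0.015, -0.002, 0, -3.3, -0.7], [-0.012, -0.03, -0.004, 0.2, -6.6, -1.4], [-0.018, -0.045, -0.006, 0.4, -10, -2.1], [-0.024, -0.06, -0.008, 0.6, -13.3, -3], [-0.03, -0.075, -0.01, 0.7, -16.6, -3.7], [-0.035, -0.087, -0.013, 0.8, -20, -4.4], [-0.035, -0.087, -0.013, 0.8, -20, -4.4], [-0.035, -0.087, -0.013, 0.8, -20, -4.4]],
])

```text
time_s: 25.32
position: [0.5438, 0.0686, 0.1896]
tcp_rot: [[0.963, 0.072, 0.26], [0.049, -0.995, 0.091], [0.265, -0.075, -0.961]]
force: [0.1, -0.5, -0.9]
opening: 0.809
grasp_force: 0.0
```

```bash
python3 m3.py u2 | grep -v "z" ; python3 - <<'E'
from h import *
a,b=lay((.4458,.2171),1.6)
plan((.53,.18,.2,1.6,0),a,b)
E
```

```text
0.05 ([0.2941, -0.4151], [48.1, 68.4], 10.3) fix [-0.3177 -0.418 ]
0.05 ([0.3409, -0.269], [48.5, 68.0], 12.9) fix [-0.2824 -0.2687]
0.05 ([0.4436, -0.2141], [51.7, 51.6], 85.7) fix [-0.1843 -0.206 ]
0.05 ([0.4458, 0.217], [63.7, 51.1], 88.2) fix [-0.2155  0.224 ]
0.05 ([0.6756, -0.0678], [50.6, 49.9], 4.3) fix [ 0.0357 -0.0422]
0.062 ([0.2948, -0.4118], [47.7, 67.7], 10.2) fix [-0.3173 -0.4147]
0.062 ([0.3412, -0.2669], [48.1, 67.5], 13.0) fix [-0.2823 -0.2666]
0.062 ([0.4431, -0.2124], [51.3, 51.4], 86.3) fix [-0.1849 -0.2044]
0.062 ([0.4452, 0.2152], [63.3, 50.6], 88.1) fix [-0.216   0.2221]
0.062 ([0.6731, -0.0673], [50.4, 49.6], 4.3) fix [ 0.0331 -0.0419]
0.08 ([0.2956, -0.4066], [47.2, 67.1], 10.2) fix [-0.3169 -0.4094]
0.08 ([0.3415, -0.2636], [47.4, 66.7], 13.2) fix [-0.2822 -0.2633]
0.08 ([0.442, -0.2098], [50.7, 50.8], 85.6) fix [-0.1862 -0.2019]
0.08 ([0.4442, 0.2125], [62.4, 50.0], 88.2) fix [-0.2168  0.2193]
0.08 ([0.6692, -0.0665], [49.8, 48.8], 4.5) fix [ 0.0292 -0.0414]
0.08 ([0.9482, 0.0435], [3.5, 1086.0], 90.0) fix [0.2988 0.09  ]
top [([0.449, 0.216, 0.051], 0.87), ([0.443, -0.216, 0.023], 0.76), ([0.676, -0.07, 0.049], 0.71), ([0.431, 0.069, 0.009], 0.68)]
side [([0.668, -0.095, 0.061], 0.89), ([0.441, -0.238, 0.042], 0.8), ([0.447, 0.192, 0.041], 0.73), ([0.426, 0.044, 0.043], 0.72)]
[0.53 0.18 0.2 ] -> [-0.0035, -0.1142, -0.0033, -4.6, -15.2, 1.6] rows 3
[0.521 0.219 0.097] -> [-0.0078, -0.0394, 0.1027, -0.0, -45.0, -0.0] rows 7
[0.45  0.217 0.027] -> [0.0, 0.0, 0.1, 0.0, 0.0, 0.0] rows 3
```

Call:
play_rows([
  [[-0.003, -0.114, -0.003, -4.6, -15.2, 1.6], [-0.003, -0.114, -0.003, -4.6, -15.2, 1.6], [-0.003, -0.114, -0.003, -4.6, -15.2, 1.6], [-0.003, -0.114, -0.003, -4.6, -15.2, 1.6], [-0.003, -0.114, -0.003, -4.6, -15.2, 1.6], [-0.003, -0.114, -0.003, -4.6, -15.2, 1.6]],
], fingers=0.075)

```text
time_s: 26.02
position: [0.5301, 0.1799, 0.1998]
tcp_rot: [[1.0, 0.03, -0.001], [0.03, -1.0, -0.001], [-0.001, 0.001, -1.0]]
force: [-0.2, -1.0, 0.1]
opening: 0.864
grasp_force: 0.0
```

Call:
play_rows([
  [[-0.008, -0.039, 0.075, 0, -45, 0], [-0.008, -0.039, 0.075, 0, -45, 0], [-0.008, -0.039, 0.075, 0, -45, 0], [-0.008, -0.039, 0.075, 0, -45, 0], [-0.008, -0.039, 0.075, 0, -45, 0], [-0.008, -0.039, 0.075, 0, -45, 0], [-0.008, -0.039, 0.075, 0, -45, 0], [-0.008, -0.039, 0.075, 0, -45, 0]],
])

```text
time_s: 26.68
position: [0.5222, 0.2162, 0.1225]
tcp_rot: [[0.704, 0.025, -0.71], [0.017, -1.0, -0.018], [-0.71, 0.001, -0.704]]
force: [0.3, -0.4, -0.8]
opening: 0.86
grasp_force: 0.0
```

```bash
python3 - <<'E'
from h import *
c=cap('side');cap('side')
a,b=lay((.4458,.2171),1.6)
st();plan(a,b)
E
```

```text
t 26.78 p [0.5215 0.2172 0.1249] psi 1.49 zz [-0.707 -0.019 -0.707] F [-0.2  0.9  0.2] op 74.9 gf 0.0 j [  8.7  53.3  67.2   5.2 104.3  96.4]
[0.521 0.219 0.097] -> [0.0193, -0.002, 0.0198, -0.0, 0.0, -0.1] rows 1
[0.45  0.217 0.027] -> [0.0, 0.0, 0.1, 0.0, 0.0, 0.0] rows 3
```

Call:
play_rows([
  [[0.019, -0.002, 0.02, 0, 0, 0], [0.019, -0.002, 0.02, 0, 0, 0], [0.019, -0.002, 0.06, 0, 0, 0], [0.019, -0.002, 0.1, 0, 0, 0], [0.019, -0.002, 0.12, 0, 0, 0], [0.019, -0.002, 0.12, 0, 0, 0], [0.019, -0.002, 0.12, 0, 0, 0]],
])

```text
time_s: 27.37
position: [0.4498, 0.2188, 0.0285]
tcp_rot: [[0.707, 0.03, -0.707], [0.02, -1.0, -0.022], [-0.707, 0.001, -0.707]]
force: [1.1, 0.5, -0.4]
opening: 0.86
grasp_force: 0.0
```

```bash
python3 - <<'E'
from h import *
cap('side')
a,b=lay((.4458,.2171),1.6)
st();plan(b)
E
```

```text
t 27.42 p [0.4518 0.219  0.0288] psi 1.67 zz [-0.704 -0.021 -0.71 ] F [0.4 0.1 0.5] op 74.7 gf 0.0 j [ 9.7 57.  78.9  5.6 88.6 95.6]
[0.45  0.217 0.027] -> [0.0005, 0.0017, 0.0026, 0.1, -0.2, 0.1] rows 1
```

Close, lift, turn half way.

Call:
play_rows([
  [[0, 0.001, 0.001, 0, 0, 0], [0, 0.001, 0.001, 0, 0, 0], [0, 0.001, 0.001, 0, 0, 0], [0, 0.001, 0.001, 0, 0, 0], [0, 0.001, 0.001, 0, 0, 0], [0, 0.001, 0.001, 0, 0, 0], [0, 0.001, 0.001, 0, 0, 0], [0, 0.001, 0.001, 0, 0, 0]],
], fingers=0)

```text
time_s: 28.08
position: [0.4502, 0.2177, 0.0269]
tcp_rot: [[0.708, 0.03, -0.706], [0.02, -1.0, -0.022], [-0.706, 0.001, -0.708]]
force: [2.8, -1.6, 3.4]
opening: 0.575
grasp_force: 30.0
```

Call:
play_rows([
  [[0, 0, 0, 0, 0, 0], [-0.014, 0, -0.014, 0, 0, 0], [-0.035, 0, -0.035, 0, 0, 0], [-0.06, 0, -0.06, 0, 0, 0], [-0.085, 0, -0.085, 0, 0, 0], [-0.107, 0, -0.105, 0, 0, 0], [-0.107, 0, -0.105, 0, 0, 0]],
])

```text
time_s: 28.67
position: [0.45, 0.2189, 0.1809]
tcp_rot: [[0.713, 0.03, -0.701], [0.022, -1.0, -0.02], [-0.701, -0.001, -0.713]]
force: [0.2, -0.5, -1.6]
opening: 0.575
grasp_force: 30.0
```

```bash
python3 - <<'E'
from h import *
c=cap('side')
st();T=seatT(.126,.0080,.0275);print(T)
plan((.53,.17,.22,0,0),(T[0],T[1],.2,-4.45,45))
E
```

```text
t 28.72 p [0.4494 0.2186 0.1783] psi 1.73 zz [-0.702 -0.021 -0.712] F [ 0.4 -0.2 -2.2] op 49.9 gf 30.0 j [  9.7  44.7  78.2   5.8 101.4  96.9]
[0.68240177 0.10033794 0.05558579]
[0.53 0.17 0.22] -> [0.027, 0.051, -0.0853, 0.6, 44.6, 1.6] rows 7
[0.682 0.1   0.2  ] -> [0.1524, 0.0697, 0.02, -1.7, 45.0, 4.2] rows 7
```

```bash
python3 - <<'E'
from h import *
plan((.54,.16,.22,-19,0),(.65,.10,.2,-20,45))
E
```

```text
[0.54 0.16 0.22] -> [0.0339, 0.0613, -0.0921, 8.0, 44.1, 19.7] rows 7
[0.65 0.1  0.2 ] -> [0.1235, 0.0209, 0.02, -0.4, 45.0, 0.9] rows 7
```

Call:
play_rows([
  [[0.034, 0.061, -0.092, 8, 44.1, 19.7], [0.034, 0.061, -0.092, 8, 44.1, 19.7], [0.034, 0.061, -0.092, 8, 44.1, 19.7], [0.034, 0.061, -0.092, 8, 44.1, 19.7], [0.034, 0.061, -0.092, 8, 44.1, 19.7], [0.034, 0.061, -0.092, 8, 44.1, 19.7], [0.034, 0.061, -0.092, 8, 44.1, 19.7], [0.034, 0.061, -0.092, 8, 44.1, 19.7]],
])

```text
time_s: 29.38
position: [0.5332, 0.1602, 0.2157]
tcp_rot: [[0.945, -0.325, -0.013], [-0.326, -0.946, -0.003], [-0.012, 0.007, -1.0]]
force: [-1.6, -0.9, -2.1]
opening: 0.572
grasp_force: 30.0
```

Call:
play_rows([
  [[0.124, 0.021, 0.02, -0.4, 45, 0.9], [0.124, 0.021, 0.02, -0.4, 45, 0.9], [0.124, 0.021, 0.02, -0.4, 45, 0.9], [0.124, 0.021, 0.02, -0.4, 45, 0.9], [0.124, 0.021, 0.02, -0.4, 45, 0.9], [0.124, 0.021, 0.02, -0.4, 45, 0.9], [0.124, 0.021, 0.02, -0.4, 45, 0.9], [0.124, 0.021, 0.02, -0.4, 45, 0.9]],
])

```text
time_s: 30.05
position: [0.6656, 0.0921, 0.2245]
tcp_rot: [[0.724, -0.318, 0.613], [-0.233, -0.948, -0.217], [0.65, 0.014, -0.76]]
force: [-0.2, 0.0, -1.3]
opening: 0.565
grasp_force: 30.0
```

```bash
python3 - <<'E'
from h import *
cap('side');cap('side');st();T=seatT(.126,.0058,.0283);print(T)
plan((T[0],T[1],.14,-15,45),(T[0],T[1],.13,-4.45,45))
E
```

```text
t 30.15 p [0.6679 0.0915 0.2275] psi -18.61 zz [ 0.616 -0.217 -0.758] F [ 1.2 -0.1 -0.9] op 49.8 gf 30.0 j [  5.   28.7 102.5 -56.6  18.9 163.4]
[0.68160418 0.10040001 0.05338579]
[0.682 0.1   0.14 ] -> [-0.0494, -0.0135, 0.0728, 3.0, 4.3, -2.6] rows 3
[0.682 0.1   0.13 ] -> [-0.0071, 0.0, 0.0071, 7.5, 0.0, -7.5] rows 2
```

The wrist took the wrong branch: joint 6 is at its limit and joint 4 is negative. I'll turn back, yaw to the other side and tilt again.

```bash
python3 - <<'E'
from h import *
plan((.56,.15,.23,-17,5),(.56,.12,.23,20,5),(.66,.09,.2,20,45))
E
```

```text
[0.56 0.15 0.23] -> [-0.09, -0.0203, -0.081, 1.2, -35.7, -1.7] rows 5
[0.56 0.12 0.23] -> [0.0087, 0.0287, 0.0008, 3.2, 0.0, -36.9] rows 6
[0.66 0.09 0.2 ] -> [0.0808, 0.0624, 0.0372, 0.0, 40.0, -0.0] rows 6
```

Call:
play_rows([
  [[-0.015, -0.003, -0.015, 0.2, -6, -0.3], [-0.03, -0.006, -0.03, 0.4, -12, -0.6], [-0.045, -0.01, -0.045, 0.6, -18, -0.9], [-0.06, -0.013, -0.06, 0.8, -24, -1.2], [-0.075, -0.017, -0.07, 1, -30, -1.5], [-0.09, -0.02, -0.081, 1.2, -35.7, -1.7], [-0.09, -0.02, -0.081, 1.2, -35.7, -1.7], [-0.09, -0.02, -0.081, 1.2, -35.7, -1.7]],
])

```text
time_s: 30.82
position: [0.5611, 0.1501, 0.2302]
tcp_rot: [[0.953, -0.292, 0.084], [-0.291, -0.956, -0.022], [0.087, -0.004, -0.996]]
force: [0.9, 0.3, -2.2]
opening: 0.572
grasp_force: 30.0
```

Call:
play_rows([
  [[0.009, 0.029, 0, 3.2, 0, -36.9], [0.009, 0.029, 0, 3.2, 0, -36.9], [0.009, 0.029, 0, 3.2, 0, -36.9], [0.009, 0.029, 0, 3.2, 0, -36.9], [0.009, 0.029, 0, 3.2, 0, -36.9], [0.009, 0.029, 0, 3.2, 0, -36.9], [0.009, 0.029, 0, 3.2, 0, -36.9], [0.009, 0.029, 0, 3.2, 0, -36.9]],
])

```text
time_s: 31.48
position: [0.5589, 0.1198, 0.2307]
tcp_rot: [[0.936, 0.343, 0.083], [0.341, -0.939, 0.031], [0.088, -0.001, -0.996]]
force: [-0.3, -0.6, -0.4]
opening: 0.574
grasp_force: 30.0
```

```bash
python3 - <<'E'
from h import *
cap('side');st()
plan((.66,.09,.2,20,45))
E
```

```text
t 31.53 p [0.559  0.1199 0.2309] psi 20.06 zz [ 0.083  0.031 -0.996] F [ 0.9 -0.2 -1.6] op 49.7 gf 30.0 j [-0.  24.9 94.1  2.2 56.3 68.8]
[0.66 0.09 0.2 ] -> [0.0816, 0.0627, 0.0383, -0.1, 39.9, 0.0] rows 6
```

Call:
play_rows([
  [[0.01, 0.008, 0.005, 0, 5, 0], [0.02, 0.016, 0.01, 0, 10, 0], [0.03, 0.024, 0.015, 0, 15, 0], [0.04, 0.032, 0.02, 0, 20, 0], [0.05, 0.04, 0.025, 0, 25, 0], [0.06, 0.048, 0.03, 0, 30, 0], [0.07, 0.056, 0.034, 0, 35, 0], [0.081, 0.063, 0.038, 0, 39.9, 0]],
])

```text
time_s: 32.2
position: [0.6423, 0.1015, 0.2049]
tcp_rot: [[0.74, 0.361, 0.567], [0.273, -0.932, 0.238], [0.615, -0.021, -0.788]]
force: [-0.0, 0.5, -1.9]
opening: 0.572
grasp_force: 30.0
```

```bash
python3 - <<'E'
from h import *
cap('side');cap('side');st();T=seatT(.126,.0058,.0283)
plan((.67,.095,.17,20,45),(T[0],T[1],.13,-4.45,45))
E
```

```text
t 32.3 p [0.6423 0.1008 0.2039] psi 20.02 zz [ 0.565  0.237 -0.79 ] F [-0.3 -0.  -0.8] op 49.8 gf 30.0 j [ -9.5  28.1 107.8  61.6  21.8   5.9]
[0.67  0.095 0.17 ] -> [-0.0017, 0.0161, 0.0411, -1.7, 7.2, -0.1] rows 2
[0.682 0.1   0.13 ] -> [-0.0193, -0.0011, 0.0373, -17.3, 0.0, 17.3] rows 4
```

Call:
play_rows([
  [[0, 0.004, 0.01, -0.4, 1.8, 0], [-0.001, 0.008, 0.02, -0.8, 3.6, 0], [-0.001, 0.012, 0.03, -1.2, 5.4, 0], [-0.002, 0.016, 0.041, -1.7, 7.2, 0], [-0.002, 0.016, 0.041, -1.7, 7.2, 0], [-0.002, 0.016, 0.041, -1.7, 7.2, 0]],
])

```text
time_s: 32.8
position: [0.6698, 0.0962, 0.1703]
tcp_rot: [[0.665, 0.344, 0.663], [0.243, -0.939, 0.243], [0.706, -0.0, -0.708]]
force: [-0.4, 1.1, -2.0]
opening: 0.574
grasp_force: 30.0
```

```bash
python3 - <<'E'
from h import *
cap('side');st();T=seatT(.126,.0058,.0283)
plan((.675,.1,.16,8,45),(T[0],T[1],.13,-4.45,45))
E
```

```text
t 32.85 p [0.6701 0.0963 0.1711] psi 20.16 zz [ 0.664  0.243 -0.707] F [-0.6  0.8 -0.7] op 49.2 gf 30.0 j [-10.3  34.3 110.2 103.4  21.5 -36.9]
[0.675 0.1   0.16 ] -> [-0.0037, -0.0018, 0.012, -8.5, -0.0, 8.6] rows 2
[0.682 0.1   0.13 ] -> [-0.0165, 0.0005, 0.0259, -8.8, 0.0, 8.8] rows 2
```

Call:
play_rows([
  [[-0.001, 0, 0.003, -2, 0, 2.1], [-0.002, -0.001, 0.006, -4.2, 0, 4.3], [-0.003, -0.002, 0.009, -6.4, 0, 6.5], [-0.004, -0.002, 0.012, -8.5, 0, 8.6], [-0.004, -0.002, 0.012, -8.5, 0, 8.6], [-0.004, -0.002, 0.012, -8.5, 0, 8.6]],
])

```text
time_s: 33.35
position: [0.675, 0.1008, 0.161]
tcp_rot: [[0.698, 0.142, 0.702], [0.1, -0.99, 0.101], [0.709, 0.0, -0.705]]
force: [0.0, 1.0, -1.1]
opening: 0.577
grasp_force: 30.0
```

Call:
play_rows([
  [[-0.004, 0, 0.006, -2.2, 0, 2.2], [-0.008, 0, 0.012, -4.4, 0, 4.4], [-0.012, 0, 0.018, -6.6, 0, 6.6], [-0.016, 0, 0.026, -8.8, 0, 8.8], [-0.016, 0, 0.026, -8.8, 0, 8.8], [-0.016, 0, 0.026, -8.8, 0, 8.8], [-0.016, 0, 0.026, -8.8, 0, 8.8]],
])

```text
time_s: 33.93
position: [0.6824, 0.101, 0.1307]
tcp_rot: [[0.703, -0.076, 0.707], [-0.054, -0.997, -0.054], [0.709, -0.001, -0.705]]
force: [0.4, -0.6, -1.9]
opening: 0.57
grasp_force: 30.0
```

```bash
python3 - <<'E'
from h import *
cap('side');st();T=seatT(.126,.0058,.0283)
plan((T[0],T[1],.075,-4.45,45),(*T,-4.45,45))
E
```

```text
t 33.98 p [0.6825 0.1008 0.131 ] psi -4.39 zz [ 0.707 -0.054 -0.705] F [ 0.2  0.4 -1.6] op 49.9 gf 30.0 j [   0.6   39.4  109.2  194.5   14.2 -100.5]
[0.682 0.1   0.075] -> [-0.0404, 0.0004, 0.0389, -0.1, -0.2, 0.0] rows 2
[0.682 0.1   0.053] -> [-0.0153, 0.0, 0.0153, 0.0, 0.0, 0.0] rows 1
```

Call:
play_rows([
  [[-0.01, 0, 0.01, 0, 0, 0], [-0.02, 0, 0.02, 0, 0, 0], [-0.03, 0, 0.029, 0, 0, 0], [-0.04, 0, 0.039, 0, 0, 0], [-0.046, 0, 0.045, 0, 0, 0], [-0.051, 0, 0.05, 0, 0, 0], [-0.056, 0, 0.054, 0, 0, 0], [-0.056, 0, 0.054, 0, 0, 0]],
])

```text
time_s: 34.65
position: [0.6817, 0.1005, 0.0536]
tcp_rot: [[0.701, -0.077, 0.709], [-0.055, -0.997, -0.055], [0.711, -0.0, -0.703]]
force: [0.2, 0.3, -0.3]
opening: 0.571
grasp_force: 30.0
```

```bash
python3 - <<'E'
from h import *
cap('side');st();T=seatT(.126,.0058,.0283)
plan((*T,-4.45,45))
E
```

```text
t 34.7 p [0.6816 0.1005 0.0536] psi -4.47 zz [ 0.708 -0.055 -0.704] F [ 0.1 -0.  -0.8] op 49.7 gf 30.0 j [  0.6  48.6 109.9 188.9  23.9 -94.5]
[0.682 0.1   0.053] -> [-0.0001, 0.0001, 0.0002, -0.0, -0.2, -0.0] rows 1
```

Call:
play_rows([
  [[-0.001, 0, 0.001, 0, 0, 0], [-0.001, 0, 0.001, 0, 0, 0], [-0.001, 0, 0.001, 0, 0, 0], [-0.001, 0, 0.001, 0, 0, 0], [0, 0, -0.04, 0, 0, 0], [0, 0, -0.08, 0, 0, 0], [0, 0, -0.12, 0, 0, 0], [0, 0, -0.12, 0, 0, 0]],
], fingers=0.07)

```text
time_s: 35.37
position: [0.5907, 0.1081, 0.1404]
tcp_rot: [[0.705, -0.076, 0.705], [-0.054, -0.997, -0.054], [0.707, -0.0, -0.707]]
force: [-1.1, -0.6, 0.0]
opening: 0.805
grasp_force: 0.0
```

```bash
python3 m3.py u3; python3 - <<'E'
from h import *
plan((.6,.12,.2,20,45),(.55,.1,.22,20,5))
E
```

```text
t 35.47 p [0.5958 0.1076 0.1392] psi -4.44 zz [ 0.708 -0.054 -0.704] F [-0.9 -1.1  0.3] op 70.0 gf 0.0 j [  1.8  36.4 120.8 191.4  22.7 -96.2]
0.05 ([0.2941, -0.4151], [48.2, 68.3], 10.2) fix [-0.3177 -0.418 ]
0.05 ([0.3409, -0.269], [48.5, 68.0], 13.0) fix [-0.2824 -0.2687]
0.05 ([0.4436, -0.2141], [51.7, 51.5], 85.8) fix [-0.1843 -0.206 ]
0.05 ([0.6759, -0.0678], [50.7, 49.8], 4.6) fix [ 0.036  -0.0421]
0.05 ([0.6884, 0.1021], [50.5, 50.3], 4.3) fix [0.0353 0.1282]
0.062 ([0.2948, -0.4117], [47.8, 67.8], 10.3) fix [-0.3173 -0.4146]
0.062 ([0.3412, -0.2668], [48.1, 67.5], 12.9) fix [-0.2823 -0.2665]
0.062 ([0.4431, -0.2124], [51.3, 51.4], 86.3) fix [-0.1849 -0.2044]
0.062 ([0.6733, -0.0673], [50.4, 49.6], 4.4) fix [ 0.0333 -0.0418]
0.062 ([0.6857, 0.1013], [50.1, 49.8], 4.2) fix [0.0326 0.1272]
0.08 ([0.2956, -0.4066], [47.2, 67.0], 10.2) fix [-0.3169 -0.4094]
0.08 ([0.3416, -0.2636], [47.5, 66.7], 13.1) fix [-0.2821 -0.2633]
0.08 ([0.4421, -0.2098], [50.7, 50.7], 85.7) fix [-0.1861 -0.2018]
0.08 ([0.6695, -0.0665], [49.8, 48.9], 4.4) fix [ 0.0295 -0.0413]
0.08 ([0.6819, 0.0997], [49.9, 49.2], 4.1) fix [0.029  0.1253]
0.08 ([0.9482, 0.0435], [3.5, 1086.0], 90.0) fix [0.2988 0.09  ]
top [([0.674, -0.071, 0.051], 0.77), ([0.442, -0.21, 0.024], 0.76), ([0.689, 0.102, 0.053], 0.59)]
side [([0.445, -0.239, 0.04], 0.93), ([0.671, -0.09, 0.06], 0.73), ([0.679, 0.079, 0.062], 0.62), ([0.422, 0.046, 0.042], 0.57)]
[0.6  0.12 0.2 ] -> [0.0452, -0.0129, -0.0426, 17.3, -0.2, -17.3] rows 4
[0.55 0.1  0.22] -> [-0.0239, 0.0017, -0.0522, -0.0, -40.0, 0.0] rows 6
```

Call:
play_rows([
  [[0.01, -0.003, -0.01, 4, 0, -4], [0.022, -0.006, -0.02, 8.5, 0, -8.5], [0.034, -0.01, -0.03, 13, 0, -13], [0.045, -0.013, -0.043, 17.3, 0, -17.3], [0.045, -0.013, -0.043, 17.3, 0, -17.3], [0.045, -0.013, -0.043, 17.3, 0, -17.3]],
])

```text
time_s: 36.07
position: [0.6033, 0.1215, 0.1949]
tcp_rot: [[0.672, 0.256, 0.695], [0.172, -0.967, 0.19], [0.72, -0.008, -0.694]]
force: [0.4, 0.8, 0.9]
opening: 0.8
grasp_force: 0.0
```

Call:
play_rows([
  [[-0.003, 0, -0.006, 0, -5, 0], [-0.006, 0, -0.013, 0, -10, 0], [-0.009, 0, -0.02, 0, -15, 0], [-0.012, 0, -0.027, 0, -20, 0], [-0.015, 0, -0.034, 0, -25, 0], [-0.018, 0, -0.04, 0, -30, 0], [-0.021, 0, -0.046, 0, -35, 0], [-0.024, 0.002, -0.052, 0, -40, 0]],
])

```text
time_s: 36.73
position: [0.5625, 0.1208, 0.2096]
tcp_rot: [[0.83, 0.301, 0.47], [0.222, -0.951, 0.216], [0.512, -0.074, -0.856]]
force: [0.1, 0.3, 0.0]
opening: 0.802
grasp_force: 0.0
```

```bash
python3 - <<'E'
from h import *
cap('side');st()
plan((.5,.0,.2,52,0),(.4234,.0713,.15,86.6,0))
E
```

```text
t 36.78 p [0.5634 0.1197 0.2111] psi 15.13 zz [ 0.472  0.213 -0.856] F [-0.  -0.8  0.6] op 69.9 gf 0.0 j [ -7.2  22.4 113.2  43.7  23.   28.9]
[0.5 0.  0.2] -> [-0.085, 0.0956, -0.0459, 5.4, -31.2, -34.7] rows 7
[0.423 0.071 0.15 ] -> [0.009, -0.1043, 0.05, 0.0, 0.0, -34.6] rows 5
```

Call:
play_rows([
  [[-0.085, 0.096, -0.046, 5.4, -31.2, -34.7], [-0.085, 0.096, -0.046, 5.4, -31.2, -34.7], [-0.085, 0.096, -0.046, 5.4, -31.2, -34.7], [-0.085, 0.096, -0.046, 5.4, -31.2, -34.7], [-0.085, 0.096, -0.046, 5.4, -31.2, -34.7], [-0.085, 0.096, -0.046, 5.4, -31.2, -34.7], [-0.085, 0.096, -0.046, 5.4, -31.2, -34.7], [-0.085, 0.096, -0.046, 5.4, -31.2, -34.7]],
], fingers=0.08)

```text
time_s: 37.45
position: [0.5016, 0.0022, 0.1983]
tcp_rot: [[0.613, 0.79, 0.004], [0.79, -0.613, 0.005], [0.007, 0.0, -1.0]]
force: [0.8, 0.1, -0.5]
opening: 0.918
grasp_force: 0.0
```

```bash
python3 m3.py u4|grep -v '^0.08\|0.05 '; python3 - <<'E'
from h import *
plan((.4234,.0713,.15,86.6,0))
E
```

```text
t 37.55 p [0.4994 0.002  0.1981] psi 52.0 zz [ 0.003  0.006 -1.   ] F [-0.3 -0.1 -0.1] op 79.6 gf 0.0 j [-12.8  24.  102.5   0.5  53.4  24.9]
0.062 ([0.2948, -0.4118], [47.7, 67.8], 10.2) fix [-0.3173 -0.4147]
0.062 ([0.3412, -0.2669], [48.1, 67.5], 13.0) fix [-0.2823 -0.2666]
0.062 ([0.4431, -0.2123], [51.3, 51.1], 86.3) fix [-0.1849 -0.2043]
0.062 ([0.6733, -0.0673], [50.4, 49.6], 4.3) fix [ 0.0333 -0.0418]
0.062 ([0.6859, 0.1012], [49.9, 49.4], 4.2) fix [0.0328 0.1271]
top [([0.675, -0.071, 0.051], 0.84), ([0.445, -0.218, 0.023], 0.7), ([0.688, 0.103, 0.056], 0.56), ([0.673, -0.023, 0.022], 0.16)]
side [([0.671, -0.092, 0.063], 0.79), ([0.446, -0.238, 0.038], 0.77), ([0.664, -0.123, 0.027], 0.55), ([0.68, 0.077, 0.064], 0.52), ([0.427, 0.048, 0.04], 0.49)]
[0.423 0.071 0.15 ] -> [0.0084, -0.102, 0.0486, 0.0, -0.3, -34.7] rows 5
```

Call:
play_rows([
  [[0.008, -0.102, 0.045, 0, 0, -34.7], [0.008, -0.102, 0.045, 0, 0, -34.7], [0.008, -0.102, 0.045, 0, 0, -34.7], [0.008, -0.102, 0.045, 0, 0, -34.7], [0.008, -0.102, 0.045, 0, 0, -34.7], [0.008, -0.102, 0.045, 0, 0, -34.7], [0.008, -0.102, 0.045, 0, 0, -34.7]],
])

```text
time_s: 38.23
position: [0.4235, 0.0704, 0.1542]
tcp_rot: [[0.061, 0.998, 0.004], [0.998, -0.061, 0.004], [0.004, 0.003, -1.0]]
force: [0.7, -0.5, -0.5]
opening: 0.924
grasp_force: 0.0
```

```bash
python3 - <<'E'
from h import *
cap('side');cap('side');st()
plan((.4234,.0713,.045,86.6,0))
E
```

```text
t 38.33 p [0.4239 0.0702 0.1543] psi 86.51 zz [ 0.004  0.003 -1.   ] F [ 0.2 -0.2 -1. ] op 79.9 gf 0.0 j [ -5.7  24.  114.4   0.3  41.4  -2.5]
[0.423 0.071 0.045] -> [0.0007, -0.001, 0.1093, 0.2, -0.2, -0.1] rows 3
```

Call:
play_rows([
  [[0.001, -0.001, 0.04, 0, 0, 0], [0.001, -0.001, 0.08, 0, 0, 0], [0.001, -0.001, 0.109, 0, 0, 0], [0.001, -0.001, 0.109, 0, 0, 0], [0.001, -0.001, 0.109, 0, 0, 0]],
])

```text
time_s: 38.75
position: [0.4221, 0.0717, 0.0441]
tcp_rot: [[0.059, 0.998, -0.001], [0.998, -0.059, 0.004], [0.003, -0.001, -1.0]]
force: [-0.1, -0.4, 1.1]
opening: 0.915
grasp_force: 0.0
```

Call:
play_rows([
  [[0, 0, 0, 0, 0, 0], [0, 0, 0, 0, 0, 0], [0, 0, 0, 0, 0, 0], [0, 0, 0, 0, 0, 0], [0, 0, 0, 0, 0, 0], [0, 0, 0, 0, 0, 0], [0, 0, 0, 0, 0, 0], [0, 0, 0, 0, 0, 0]],
], fingers=0)

```text
time_s: 39.42
position: [0.4235, 0.0719, 0.0461]
tcp_rot: [[0.058, 0.998, 0.005], [0.998, -0.058, 0.003], [0.003, 0.005, -1.0]]
force: [-0.0, -0.3, 8.6]
opening: 0.57
grasp_force: 30.0
```

Call:
play_rows([
  [[0, 0, -0.01, 0, 0, 0], [0, 0, -0.03, 0, 0, 0], [0, 0, -0.06, 0, 0, 0], [0, 0, -0.09, 0, 0, 0], [0, 0, -0.12, 0, 0, 0], [0, 0, -0.12, 0, 0, 0], [0, 0, -0.12, 0, 0, 0]],
])

```text
time_s: 40.0
position: [0.4234, 0.0715, 0.1665]
tcp_rot: [[0.057, 0.998, 0.008], [0.998, -0.057, 0.003], [0.003, 0.007, -1.0]]
force: [-0.8, -0.0, -1.7]
opening: 0.573
grasp_force: 30.0
```

```bash
python3 - <<'E'
from h import *
cap('side','s10');st()
p=wx((.0305,.042));plan((*p,.15,85.55,0),(*p,.068,85.55))
E
```

```text
t 40.05 p [0.4223 0.0716 0.1653] psi 86.7 zz [ 0.004  0.003 -1.   ] F [-0.6 -0.4 -1.8] op 49.5 gf 30.0 j [ -5.5  22.6 114.    0.3  43.2  -2.4]
[0.677 0.017 0.15 ] -> [-0.0404, 0.2573, 0.0162, 0.2, -0.2, 1.1] rows 7
[0.677 0.017 0.068] -> [0.0, 0.0, 0.082, 0.0, 0.0, 0.0] rows 2
```

Call:
play_rows([
  [[-0.04, 0.257, 0, 0, 0, 1.1], [-0.04, 0.257, 0, 0, 0, 1.1], [-0.04, 0.257, 0, 0, 0, 1.1], [-0.04, 0.257, 0, 0, 0, 1.1], [-0.04, 0.257, 0, 0, 0, 1.1], [-0.04, 0.257, 0, 0, 0, 1.1], [-0.04, 0.257, 0, 0, 0, 1.1], [-0.04, 0.257, 0, 0, 0, 1.1]],
])

```text
time_s: 40.72
position: [0.6793, 0.0155, 0.1623]
tcp_rot: [[0.078, 0.997, 0.002], [0.997, -0.078, 0.003], [0.003, 0.002, -1.0]]
force: [-0.2, -0.3, -1.2]
opening: 0.571
grasp_force: 30.0
```

```bash
python3 - <<'E'
from h import *
cap('side');cap('side');st()
p=wx((.0305,.042));plan((*p,.09,85.55),(*p,.064,85.55))
E
```

```text
t 40.82 p [0.6747 0.017  0.1624] psi 85.58 zz [-0.004  0.004 -1.   ] F [-0.8 -0.3 -2.3] op 49.8 gf 30.0 j [-8.1 39.  78.1  0.2 63.1 -3.8]
[0.677 0.017 0.09 ] -> [-0.0006, 0.0026, 0.0724, -0.2, -0.2, 0.0] rows 2
[0.677 0.017 0.064] -> [0.0, 0.0, 0.026, 0.0, 0.0, 0.0] rows 1
```

Call:
play_rows([
  [[0, 0.001, 0.025, 0, 0, 0], [0, 0.001, 0.05, 0, 0, 0], [0, 0.001, 0.072, 0, 0, 0], [0, 0.001, 0.08, 0, 0, 0], [0, 0.001, 0.088, 0, 0, 0], [0, 0.001, 0.097, 0, 0, 0], [0, 0.001, 0.1, 0, 0, 0], [0, 0.001, 0.1, 0, 0, 0]],
])

```text
time_s: 41.48
position: [0.678, 0.0174, 0.0718]
tcp_rot: [[0.076, 0.997, 0.003], [0.997, -0.076, 0.003], [0.003, 0.003, -1.0]]
force: [-6.2, 1.0, 21.4]
opening: 0.587
grasp_force: 30.3
```

```bash
python3 - <<'E'
from h import *
cap('side');st()
p=wx((.0305,.042));plan((*p,.064,85.55))
E
```

```text
t 41.53 p [0.678  0.0174 0.0718] psi 85.65 zz [ 0.004  0.003 -1.   ] F [-6.8  0.2 22.1] op 50.9 gf 30.3 j [-8.  45.7 80.8  0.2 53.3 -3.8]
[0.677 0.017 0.064] -> [-0.001, -0.001, 0.0078, 0.2, -0.2, 0.1] rows 1
```

Call:
play_rows([
  [[0, 0, -0.01, 0, 0, 0], [0, -0.003, -0.012, 0, 0, 0], [0, -0.004, -0.012, 0, 0, 0], [0, -0.004, -0.012, 0, 0, 0], [0, -0.004, -0.012, 0, 0, 0]],
])

```text
time_s: 41.95
position: [0.6736, 0.0174, 0.0771]
tcp_rot: [[0.077, 0.997, 0.002], [0.997, -0.077, 0.003], [0.003, 0.002, -1.0]]
force: [0.7, -0.5, -1.8]
opening: 0.586
grasp_force: 29.1
```

```bash
python3 - <<'E'
from h import *
cap('side');st();c=cap('side')
p=wx((.0290,.042));plan((*p,.064,85.55))
f=c['frame'][120:240,230:350];cv2.imwrite('pics/s11c.png',cv2.cvtColor(cv2.resize(f,(600,600),interpolation=cv2.INTER_CUBIC),cv2.COLOR_RGB2BGR))
E
```

```text
t 42.0 p [0.6736 0.0173 0.0769] psi 85.59 zz [ 0.002  0.003 -1.   ] F [-0.4  0.1 -1.2] op 51.0 gf 29.1 j [-8.1 45.1 81.3  0.2 53.6 -3.8]
[0.675 0.017 0.064] -> [-0.0006, 0.0017, 0.0129, 0.1, -0.2, 0.0] rows 1
```

View pics/s11c.png

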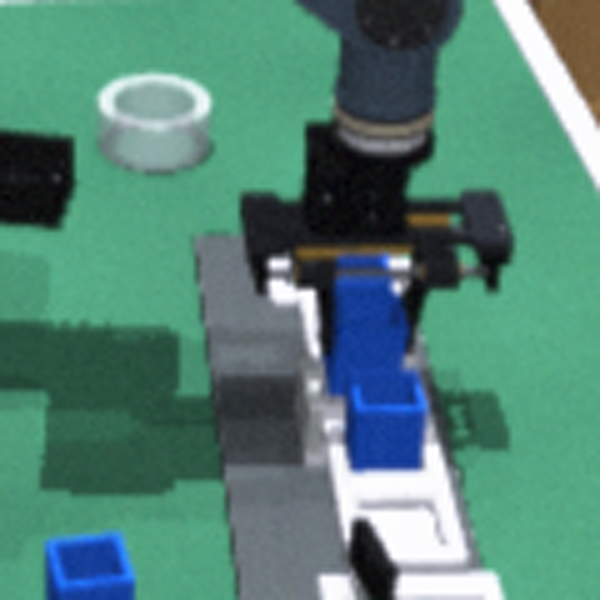

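The cup at (370,330) is held slightly tilted after touching the pocket's far edge. I'll lower it at the corrected x and let it settle.

Call:
play_rows([
  [[0, 0, 0.003, 0, 0, 0], [0, 0, 0.006, 0, 0, 0], [0, 0, 0.009, 0, 0, 0], [0, 0, 0.012, 0, 0, 0], [0, 0, 0.014, 0, 0, 0], [0, 0, 0.014, 0, 0, 0], [0, 0, 0.014, 0, 0, 0]],
])

```text
time_s: 42.63
position: [0.6751, 0.0172, 0.0712]
tcp_rot: [[0.076, 0.997, 0.005], [0.997, -0.076, 0.002], [0.003, 0.005, -1.0]]
force: [-8.8, 1.0, 34.0]
opening: 0.593
grasp_force: 31.2
```

```bash
python3 - <<'E'
from h import *
cap('side');st()
E
```

```text
t 42.68 p [0.6751 0.0172 0.0711] psi 85.64 zz [ 0.005  0.002 -1.   ] F [-7.6  1.2 34.5] op 51.6 gf 31.2 j [-8.1 45.6 81.3  0.2 52.8 -3.8]
```

Call:
play_rows([
  [[0, 0, -0.008, 0, 0, 0], [0, -0.002, -0.01, 0, 0, 0], [0, -0.002, -0.01, 0, 0, 0], [0, -0.002, -0.01, 0, 0, 0]],
])

```text
time_s: 43.02
position: [0.6715, 0.0175, 0.0726]
tcp_rot: [[0.077, 0.997, 0.001], [0.997, -0.077, 0.003], [0.003, 0.001, -1.0]]
force: [-0.3, 0.6, -1.8]
opening: 0.59
grasp_force: 29.3
```

Call:
play_rows([
  [[0, 0, 0, 0, 0, 0], [0, 0, 0, 0, 0, 0], [0, 0, 0, 0, 0, 0], [0, 0, 0, 0, 0, 0], [0, 0, -0.03, 0, 0, 0], [0, 0, -0.06, 0, 0, 0], [-0.04, 0, -0.1, 0, 0, 0], [-0.08, 0, -0.12, 0, 0, 0]],
], fingers=0.08)

```text
time_s: 43.68
position: [0.6675, -0.0459, 0.1867]
tcp_rot: [[0.072, 0.997, 0.005], [0.997, -0.072, 0.003], [0.004, 0.005, -1.0]]
force: [0.2, 0.0, -0.1]
opening: 0.914
grasp_force: 0.0
```

Call:
play_rows([
  [[-0.04, -0.04, 0, 0, 0, 0], [-0.07, -0.07, 0, 0, 0, 0], [-0.1, -0.1, 0, 0, 0, 0], [-0.12, -0.13, 0, 0, 0, 0], [-0.14, -0.16, 0, 0, 0, 0], [-0.14, -0.16, 0, 0, 0, 0]],
])

```text
time_s: 44.18
position: [0.4902, -0.1765, 0.1829]
tcp_rot: [[0.081, 0.997, -0.004], [0.997, -0.081, 0.005], [0.005, -0.005, -1.0]]
force: [0.2, 0.5, -0.5]
opening: 0.92
grasp_force: 0.0
```

```bash
python3 m3.py u5 | grep -v '^0.05'; python3 - <<'E'
from h import *
a=cv2.imread('pics/u5.png')[125:245,175:335];b=cv2.imread('pics/u5s.png')[135:235,240:340]
A=cv2.resize(a,(533,400),interpolation=cv2.INTER_CUBIC);Bq=cv2.resize(b,(260,260),interpolation=cv2.INTER_CUBIC)
im=np.zeros((400,800,3),np.uint8);im[:,:533]=A;im[:260,535:795]=Bq;cv2.imwrite('pics/u5x.png',im)
E
```

```text
t 44.28 p [ 0.495  -0.1759  0.1836] psi 85.39 zz [ 0.002  0.004 -1.   ] F [ 0.5 -0.9 -0.2] op 80.1 gf 0.0 j [-31.9  27.1  99.7   0.3  53.3 -27.5]
0.062 ([0.2947, -0.4117], [47.9, 67.6], 10.0) fix [-0.3174 -0.4146]
0.062 ([0.3415, -0.267], [47.7, 66.7], 12.9) fix [-0.282  -0.2667]
0.062 ([0.6712, -0.0672], [50.4, 50.0], 4.5) fix [ 0.0312 -0.0419]
0.062 ([0.6835, 0.1016], [50.0, 50.4], 5.0) fix [0.0304 0.1273]
0.062 ([0.6876, 0.0154], [51.4, 47.3], 3.6) fix [0.0412 0.0417]
0.08 ([0.2956, -0.4066], [47.2, 66.9], 10.0) fix [-0.3169 -0.4094]
0.08 ([0.3418, -0.2638], [47.1, 65.9], 12.9) fix [-0.2819 -0.2635]
0.08 ([0.6675, -0.0664], [49.8, 49.4], 4.8) fix [ 0.0275 -0.0414]
0.08 ([0.6796, 0.1002], [49.4, 49.5], 5.0) fix [0.0266 0.1256]
0.08 ([0.6836, 0.0151], [50.5, 47.0], 4.2) fix [0.0372 0.0411]
0.08 ([0.9482, 0.0435], [3.5, 1086.0], 90.0) fix [0.2988 0.09  ]
top [([0.677, 0.018, 0.063], 0.74), ([0.689, 0.102, 0.055], 0.6), ([0.674, -0.072, 0.048], 0.53), ([0.44, -0.349, 0.024], 0.32)]
side [([0.67, -0.092, 0.063], 0.78), ([0.678, 0.095, 0.071], 0.74), ([0.446, -0.236, 0.04], 0.64), ([0.673, 0.003, 0.074], 0.6), ([0.663, -0.144, 0.021], 0.31)]
```

View pics/u5x.png

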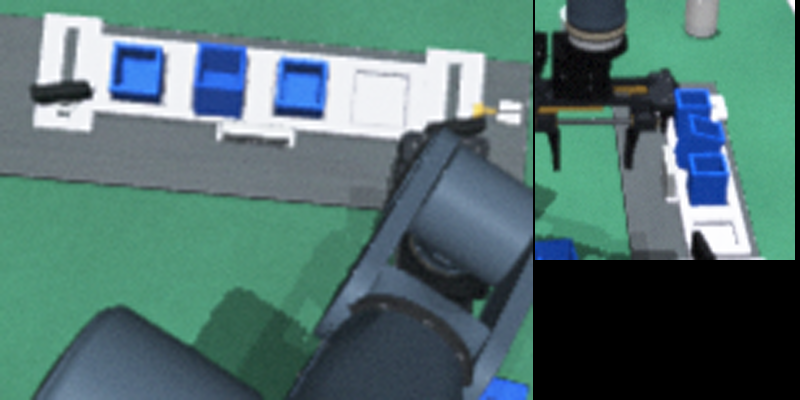

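The crop shows the cup in pocket 3, (220,80), leaning with its near wall visible, and the nest may have shifted about 2 mm. I'll measure both by fitting projected hulls to the masks.

```bash
cat > fit.py <<'E'
from h import *
from scipy.optimize import differential_evolution as DE
def hull(c,fxy,z,lean,yawoff=0.):
    # cup centre at fixture fxy, height z; lean>0: top towards +x
    b=np.array([[sx*.025,sy*.025,sz*.031] for sx in(-1,1) for sy in(-1,1) for sz in(-1,1)])
    R=Ro.from_euler('z',np.degrees(YAW)+yawoff,degrees=True)*Ro.from_euler('y',lean,degrees=True)
    P=R.apply(b)+[*wx(fxy),z]
    return cv2.convexHull(np.float32([proj(c,p) for p in P]))
def blue(c):
    h=cv2.cvtColor(c['frame'],cv2.COLOR_RGB2HSV);return cv2.inRange(h,(100,120,40),(125,255,255))>0
def draw(c,hs,k=4):
    m=np.zeros((384*k,512*k),np.uint8)
    for h in hs: cv2.fillConvexPoly(m,np.int32(h*k+k/2),255)
    return cv2.resize(m,(512,384),interpolation=cv2.INTER_AREA)/255.
E
python3 m2.py u6 | grep 'ptr z 0.02 \|mark -0.252'; python3 - <<'E'
from fit import *
ct,cs=cap('top'),cap('side');mt,ms=blue(ct),blue(cs)
def roi(c):
    r=draw(c,[hull(c,(.035,f),.06,0) for f in(-.042,.042,.126)],1)>0
    return cv2.dilate(r.astype(np.uint8),np.ones((15,15)))>0
rt,rs=roi(ct),roi(cs)
def cost(p):
    x,y,z,l,nx=p;e=0
    for c,m,r in((ct,mt,rt),(cs,ms,rs)):
        d=draw(c,[hull(c,(nx,-.042),.049,0),hull(c,(nx,.126),.049,0),hull(c,(x,y),z,l)]);e+=np.abs(d-m)[r].sum()
    return e
o=DE(cost,[(.0,.06),(.03,.055),(.045,.08),(-50,50),(.022,.036)],maxiter=60,popsize=10,seed=1)
print(o.x.round(4),o.fun,mt[rt].sum(),ms[rs].sum())
E
```

```text
ptr z 0.02 -0.236 0.02969815465729358 14
ptr z 0.02 -0.24 0.029209530026109747 10
ptr z 0.02 -0.244 0.029237704918032868 8
mark -0.252 0.019500000000000035 0.04150000000000005 dip 0.030000000000000044 150.0
[ 0.0293  0.0412  0.0562 12.1799  0.0306] 211.25882352941176 806 701
```

The nest is still within 1 mm of the mark. The cup leans 12° towards +x with its near bottom edge on the rim. I'll re-grip it across y, tilted to match.

```bash
cat > g.py <<'E'
from h import *
def tilted(fxy,z,lean,up,off=.015):
    R=Rt(-4.45,-lean);a=R[:,2];G=np.array([*wx(fxy),z])-off*a;T=G+.002*a
    return (*(T-up*a),-4.45,-lean)
E
python3 - <<'E'
from g import *
print(tilted((.0293,.0412),.0562,12,0))
plan((.59,-.08,.2,40),tilted((.0293,.0412),.0562,12,.1))
E
```

```text
(np.float64(0.6784030474750476), np.float64(0.015592727201620887), np.float64(0.06891591880953947), -4.45, -12)
[ 0.59 -0.08  0.2 ] -> [0.1012, 0.0847, -0.0157, 0.1, -0.3, 45.7] rows 7
[0.699 0.014 0.167] -> [0.144, -0.0018, 0.0333, 4.7, -11.4, 44.3] rows 7
```

Call:
play_rows([
  [[0.101, 0.085, -0.016, 0, 0, 45.7], [0.101, 0.085, -0.016, 0, 0, 45.7], [0.101, 0.085, -0.016, 0, 0, 45.7], [0.101, 0.085, -0.016, 0, 0, 45.7], [0.101, 0.085, -0.016, 0, 0, 45.7], [0.101, 0.085, -0.016, 0, 0, 45.7], [0.101, 0.085, -0.016, 0, 0, 45.7], [0.101, 0.085, -0.016, 0, 0, 45.7]],
], fingers=0.066)

```text
time_s: 45.2
position: [0.5899, -0.0795, 0.1999]
tcp_rot: [[0.766, 0.642, 0.003], [0.642, -0.766, 0.003], [0.005, -0.0, -1.0]]
force: [-0.2, -0.2, -0.9]
opening: 0.759
grasp_force: 0.0
```

Call:
play_rows([
  [[0.144, -0.002, 0.02, 4.7, -11.4, 44.3], [0.144, -0.002, 0.02, 4.7, -11.4, 44.3], [0.144, -0.002, 0.02, 4.7, -11.4, 44.3], [0.144, -0.002, 0.02, 4.7, -11.4, 44.3], [0.144, -0.002, 0.02, 4.7, -11.4, 44.3], [0.144, -0.002, 0.02, 4.7, -11.4, 44.3], [0.144, -0.002, 0.02, 4.7, -11.4, 44.3], [0.144, -0.002, 0.02, 4.7, -11.4, 44.3]],
])

```text
time_s: 45.87
position: [0.6991, 0.0137, 0.1797]
tcp_rot: [[0.976, -0.078, -0.205], [-0.075, -0.997, 0.02], [-0.206, -0.004, -0.979]]
force: [-0.5, 0.7, 0.7]
opening: 0.756
grasp_force: 0.0
```

```bash
python3 - <<'E'
from g import *
cap('side');cap('side');st()
plan(tilted((.0293,.0412),.0562,12,.06),tilted((.0293,.0412),.0562,12,0))
E
```

```text
t 45.97 p [0.6983 0.0135 0.1803] psi -4.32 zz [-0.205  0.02  -0.979] F [ 0.2  0.  -0.3] op 65.7 gf 0.0 j [-7.8 44.6 63.6 -0.5 83.7 86.6]
[0.691 0.015 0.128] -> [0.0034, -0.0003, 0.0531, -0.2, -0.1, 0.1] rows 2
[0.678 0.016 0.069] -> [0.0, -0.0, 0.06, 0.0, 0.0, 0.0] rows 2
```

Call:
play_rows([
  [[0.002, 0, 0.025, 0, 0, 0], [0.003, 0, 0.053, 0, 0, 0], [0.003, 0, 0.053, 0, 0, 0], [0.003, 0, 0.075, 0, 0, 0], [0.003, 0, 0.095, 0, 0, 0], [0.003, 0, 0.113, 0, 0, 0], [0.003, 0, 0.113, 0, 0, 0]],
])

```text
time_s: 46.55
position: [0.6751, 0.0155, 0.0671]
tcp_rot: [[0.974, -0.078, -0.212], [-0.076, -0.997, 0.021], [-0.213, -0.005, -0.977]]
force: [-0.2, 0.3, -0.3]
opening: 0.759
grasp_force: 0.0
```

Call:
play_rows([
  [[0, 0, 0, 0, 0, 0], [0, 0, 0, 0, 0, 0], [0, 0, 0, 0, 0, 0], [0, 0, 0, 0, 0, 0], [0, 0, 0, 0, 0, 0], [0, 0, 0, 0, 0, 0], [0, 0, 0, 0, 0, 0], [0, 0, 0, 0, 0, 0]],
], fingers=0)

```text
time_s: 47.22
position: [0.6797, 0.0148, 0.0716]
tcp_rot: [[0.976, -0.08, -0.201], [-0.077, -0.997, 0.02], [-0.202, -0.004, -0.979]]
force: [1.2, 0.1, 7.1]
opening: 0.575
grasp_force: 30.0
```

Call:
play_rows([
  [[0, 0, -0.01, 0, 0, 0], [0, 0, -0.025, 0, 0, 0], [0, 0, -0.04, 0, 0, 0], [0, 0, -0.05, 0, 0, 0], [0, 0, -0.05, 0, 6, 0], [0, 0, -0.05, 0, 12, 0], [0, 0, -0.05, 0, 12, 0], [0, 0, -0.05, 0, 12, 0]],
])

```text
time_s: 47.88
position: [0.6864, 0.0144, 0.1186]
tcp_rot: [[0.997, -0.08, -0.002], [-0.08, -0.997, 0.004], [-0.002, -0.004, -1.0]]
force: [0.7, 0.1, -1.2]
opening: 0.575
grasp_force: 30.0
```

```bash
python3 - <<'E'
from fit import *
cap('side');cap('side');st()
s=bot.read_state();print(fx(s['position']))
ct,cs=cap('top','v1'),cap('side','v1s');ms=blue(cs);f0=fx(s['position']);z0=s['position'][2]
r=cv2.dilate((draw(cs,[hull(cs,f0,z0-.013,0)],1)>0).astype(np.uint8),np.ones((9,9)))>0
oth=draw(cs,[hull(cs,(.0295,-.042),.049,0),hull(cs,(.0295,.126),.049,0)],1)>0
r&=~(cv2.dilate(oth.astype(np.uint8),np.ones((5,5)))>0)
def cost(p): return np.abs(draw(cs,[hull(cs,(f0[0]+p[0],f0[1]),z0+p[1],p[2])])-ms)[r].sum()
o=DE(cost,[(-.02,.02),(-.03,.01),(-25,25)],maxiter=40,popsize=10,seed=1);print(o.x.round(4),o.fun,ms[r].sum())
b=cv2.imread('pics/v1s.png')[115:235,240:340];cv2.imwrite('pics/v1c.png',cv2.resize(b,(500,600),interpolation=cv2.INTER_CUBIC))
E
```

```text
t 47.98 p [0.6895 0.0138 0.1189] psi -4.58 zz [ 0.003  0.004 -1.   ] F [ 0.9  0.  -1.1] op 49.8 gf 30.0 j [-8.2 42.9 77.6  0.3 59.3 86.2]
[0.04319229 0.04023777]
[-7.60000e-03 -2.27000e-02 -2.40391e+01] 38.937254901960785 71
```

View pics/v1c.png

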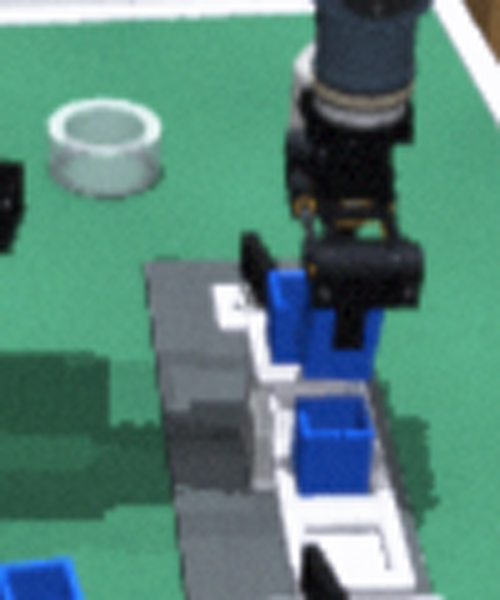

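The held cup (340,320) still leans about 6°: its bottom edge runs from (303,375) to (370,382). I'll work out the corners on its near face.

```bash
python3 - <<'E'
from fit import *
c=cap('side');s=bot.read_state();f0=fx(s['position']);z0=s['position'][2]
def onface(u,v,fy):
    uv=((u+.5)/5-.5+240,(v+.5)/5-.5+115);a,b=ray(c,uv,0),ray(c,uv,.1);fa,fb=fx(a)[1],fx(b)[1];k=(fy-fa)/(fb-fa);p=a+k*(b-a);return np.array([*fx(p).round(4),p[2].round(4)])
q=[onface(u,v,f0[1]-.025) for u,v in((303,376),(370,383))];print('held',q,'lean',np.degrees(np.arctan2(q[0][2]-q[1][2],q[1][0]-q[0][0])),np.linalg.norm(q[1]-q[0]))
r=[onface(u,v,-.067) for u,v in((297,493),(370,493),(376,427),(299,427))];print('seated ref',r)
print('tcp',f0,z0)
E
```

```text
held [array([0.0161, 0.0152, 0.075 ]), array([0.0659, 0.0152, 0.068 ])] lean 8.001203180138164 0.05028956154113893
seated ref [array([ 0.0049, -0.067 ,  0.0302]), array([ 0.0573, -0.067 ,  0.0291]), array([ 0.0569, -0.067 ,  0.0867]), array([ 0.0026, -0.067 ,  0.0877])]
tcp [0.04345968 0.04016631] 0.1184570875612308
```

```bash
python3 - <<'E'
from h import *
p=wx((.0267,.042));plan((*p,.1,-4.45,7))
E
```

```text
[0.673 0.017 0.1  ] -> [-0.0168, -0.0017, 0.0184, -0.2, 6.8, -0.1] rows 1
```

Call:
play_rows([
  [[-0.006, -0.001, 0.006, 0, 2.5, 0], [-0.012, -0.001, 0.012, 0, 5, 0], [-0.017, -0.002, 0.018, 0, 6.8, 0], [-0.017, -0.002, 0.018, 0, 6.8, 0], [-0.017, -0.002, 0.018, 0, 6.8, 0], [-0.017, -0.002, 0.018, 0, 6.8, 0]],
])

```text
time_s: 48.63
position: [0.6734, 0.0171, 0.101]
tcp_rot: [[0.989, -0.08, 0.123], [-0.08, -0.997, -0.006], [0.123, -0.004, -0.992]]
force: [0.6, 0.5, -1.5]
opening: 0.574
grasp_force: 30.0
```

```bash
python3 - <<'E'
from h import *
cap('side');c=cap('side','v2s');st()
p=wx((.0267,.042));plan((*p,.078,-4.45,7),(*p,.065,-4.45,7))
b=cv2.imread('pics/v2s.png')[150:220,270:340];cv2.imwrite('pics/v2c.png',cv2.resize(b,(560,560),interpolation=cv2.INTER_CUBIC))
E
```

```text
t 48.73 p [0.6734 0.0171 0.1012] psi -4.61 zz [ 0.123 -0.006 -0.992] F [ 0.1  0.7 -1.1] op 49.6 gf 30.0 j [-8.3 41.2 86.3  0.9 45.4 85.6]
[0.673 0.017 0.078] -> [-0.0031, 0.0004, 0.023, -0.2, -0.1, -0.2] rows 1
[0.673 0.017 0.065] -> [-0.0016, 0.0, 0.0129, 0.0, 0.0, 0.0] rows 1
```

View pics/v2c.png

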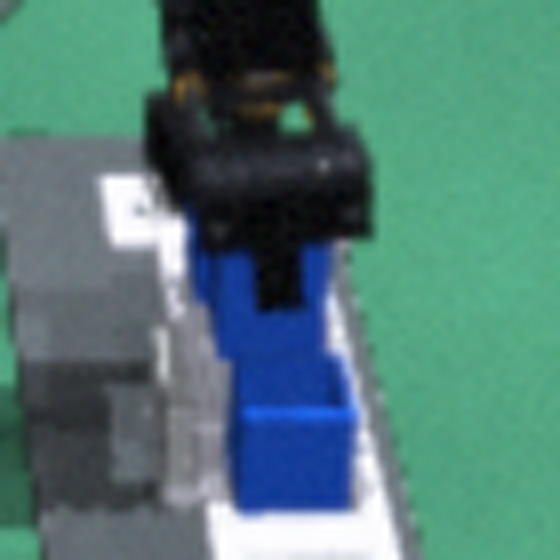

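The held cup (270,300) is upright now, over pocket 3. I'll lower it slowly.

Call:
play_rows([
  [[-0.001, 0, 0.006, 0, 0, 0], [-0.002, 0, 0.012, 0, 0, 0], [-0.003, 0, 0.018, 0, 0, 0], [-0.003, 0, 0.023, 0, 0, 0], [-0.003, 0, 0.023, 0, 0, 0], [-0.003, 0, 0.023, 0, 0, 0]],
])

```text
time_s: 49.23
position: [0.6725, 0.0174, 0.0776]
tcp_rot: [[0.989, -0.08, 0.123], [-0.08, -0.997, -0.006], [0.123, -0.004, -0.992]]
force: [1.7, 0.3, -0.0]
opening: 0.574
grasp_force: 30.0
```

Call:
play_rows([
  [[0, 0, 0.003, 0, 0, 0], [0, 0, 0.006, 0, 0, 0], [-0.001, 0, 0.009, 0, 0, 0], [-0.001, 0, 0.011, 0, 0, 0], [-0.001, 0, 0.011, 0, 0, 0]],
])

```text
time_s: 49.65
position: [0.6788, 0.0169, 0.0711]
tcp_rot: [[0.987, -0.08, 0.138], [-0.08, -0.997, -0.008], [0.138, -0.004, -0.99]]
force: [5.3, 0.9, 11.7]
opening: 0.575
grasp_force: 30.0
```

```bash
python3 - <<'E'
from h import *
cap('side');st();print(fx(bot.read_state()['position']))
p=wx((.0267,.042));plan((*p,.065,-4.45,7))
E
```

```text
t 49.7 p [0.6787 0.0168 0.0711] psi -4.64 zz [ 0.137 -0.008 -0.99 ] F [ 5.3  1.9 11.2] op 50.0 gf 30.0 j [-8.3 43.8 86.9  1.1 41.4 85.6]
[0.03222462 0.04247605]
[0.673 0.017 0.065] -> [-0.0063, 0.0005, 0.0052, -0.2, -0.9, -0.2] rows 1
```

Call:
play_rows([
  [[0.003, 0, -0.002, 0, 0, 0], [0.006, 0, -0.004, 0, 0, 0], [0.006, 0, -0.004, 0, 0, 0], [0.006, 0, -0.004, 0, 0, 0]],
])

```text
time_s: 50.03
position: [0.6776, 0.017, 0.0712]
tcp_rot: [[0.989, -0.08, 0.122], [-0.08, -0.997, -0.006], [0.122, -0.004, -0.993]]
force: [1.7, 0.1, 3.8]
opening: 0.574
grasp_force: 30.0
```

```bash
cat > f2.py <<'E'
from fit import *
def run(free=(.042,),known=(-.042,.126),nx=.0295,excl=True,ylim=.006):
    out=[]
    ct,cs=cap('top'),cap('side')
    for fy in free:
        L=[]
        for c in(ct,cs):
            m=blue(c);dark=(c['frame'].max(2)<60) if excl else np.zeros(m.shape,bool)
            dark=cv2.dilate(dark.astype(np.uint8),np.ones((3,3)))>0
            r=cv2.dilate((draw(c,[hull(c,(.03,fy),.055,0)],1)>0).astype(np.uint8),np.ones((11,11)))>0
            L.append((c,m,r&~dark))
        def cost(p):
            e=0
            for c,m,r in L:
                d=draw(c,[hull(c,(nx,k),.049,0) for k in known]+[hull(c,(p[0],p[1]),p[2],p[3],p[4])]);e+=np.abs(d-m)[r].sum()
            return e
        o=DE(cost,[(.005,.055),(fy-ylim,fy+ylim),(.045,.075),(-25,25),(-6,6)],maxiter=60,popsize=10,seed=1)
        print(fy,o.x.round(4),'cost',round(o.fun,1),[int(r.sum()) for _,_,r in L])
E
python3 - <<'E'
from f2 import *
st();run()
run(free=(-.042,),known=(.126,))
E
```

```text
t 50.03 p [0.6776 0.017  0.0712] psi -4.6 zz [ 0.122 -0.006 -0.993] F [1.7 0.1 3.8] op 49.9 gf 30.0 j [-8.3 43.9 86.3  1.  42.8 85.6]
0.042 [  0.0275   0.0372   0.0452 -12.8887   5.6201] cost 169.5 [570, 473]
-0.042 [ 0.0283 -0.0394  0.0596 -6.2383  2.4043] cost 139.1 [603, 824]
```

Call:
play_rows([
  [[0, 0, 0, 0, 0, 0], [0, 0, 0, 0, 0, 0], [0, 0, 0, 0, 0, 0], [0, 0, 0, 0, 0, 0], [0, 0, -0.03, 0, 0, 0], [0, 0, -0.06, 0, 0, 0], [0, 0, -0.1, 0, 0, 0], [0, 0, -0.12, 0, 0, 0]],
], fingers=0.066)

```text
time_s: 50.9
position: [0.6636, 0.0177, 0.1937]
tcp_rot: [[0.989, -0.08, 0.125], [-0.08, -0.997, -0.006], [0.125, -0.004, -0.992]]
force: [1.0, 0.2, 0.4]
opening: 0.756
grasp_force: 0.0
```

Call:
play_rows([
  [[-0.04, 0.03, 0, 0, -3, 0], [-0.08, 0.06, 0, 0, -7, 0], [-0.12, 0.1, 0, 0, -7, 0], [-0.15, 0.13, 0, 0, -7, 0], [-0.17, 0.16, 0, 0, -7, 0], [-0.17, 0.16, 0, 0, -7, 0]],
])

```text
time_s: 51.4
position: [0.478, -0.1291, 0.1683]
tcp_rot: [[0.997, -0.08, -0.004], [-0.08, -0.997, 0.005], [-0.005, -0.005, -1.0]]
force: [0.3, -0.8, 0.6]
opening: 0.755
grasp_force: 0.0
```

```bash
python3 m3.py u7 | grep  '^0.08\|^t'; python3 m2.py u8 | grep 'ptr z 0.02 '; python3 - <<'E'
from h import *
a=cv2.imread('pics/u7.png')[130:175,190:310];b=cv2.imread('pics/u7s.png')[150:220,260:340]
A=cv2.resize(a,(800,300),interpolation=cv2.INTER_CUBIC);Bq=cv2.resize(b,(343,300),interpolation=cv2.INTER_CUBIC)
im=np.zeros((600,800,3),np.uint8);im[:300]=A;im[300:,:343]=Bq;cv2.imwrite('pics/u7x.png',im)
E
```

```text
t 51.5 p [ 0.4781 -0.1298  0.1683] psi -4.84 zz [-0.005  0.005 -1.   ] F [0.2 0.9 0. ] op 66.3 gf 0.0 j [-28.2  26.6 104.3   0.2  49.4  66.5]
0.08 ([0.2956, -0.4066], [47.2, 67.0], 10.2) fix [-0.3169 -0.4094]
0.08 ([0.3416, -0.2636], [47.4, 66.8], 13.2) fix [-0.2821 -0.2633]
0.08 ([0.6675, -0.0665], [49.8, 49.4], 4.8) fix [ 0.0275 -0.0415]
0.08 ([0.6796, 0.1002], [49.2, 49.5], 5.0) fix [0.0266 0.1256]
0.08 ([0.6859, 0.0165], [50.6, 47.7], 3.3) fix [0.0394 0.0427]
0.08 ([0.9482, 0.0435], [3.5, 1086.0], 90.0) fix [0.2988 0.09  ]
top [([0.677, 0.017, 0.063], 0.7), ([0.688, 0.102, 0.056], 0.59), ([0.674, -0.071, 0.049], 0.52), ([0.435, -0.192, 0.054], 0.41)]
ptr z 0.02 -0.236 0.029673932384341715 14
ptr z 0.02 -0.24 0.02899426111908186 9
ptr z 0.02 -0.244 0.029031423290203407 7
```

View pics/u7x.png

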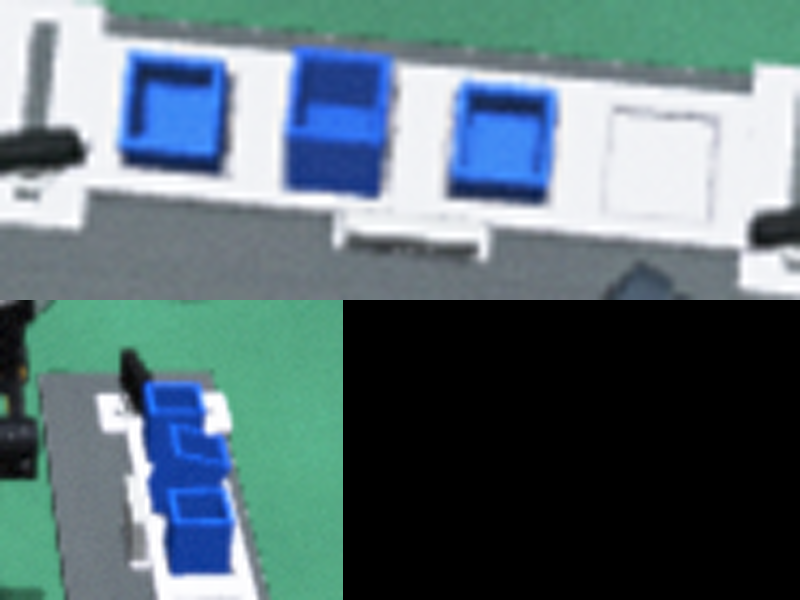

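The cup (340,120 in the top half) still leans to +x with its near bottom edge on the rim, so it has to go further +x. I'll check my last estimate.

```bash
python3 - <<'E'
from h import *
c=cap('side');ct=cap('top')
def onface(u,v,fy,s,ox,oy):
    uv=((u+.5)/s-.5+ox,(v+.5)/s-.5+oy);a,b=ray(c,uv,0),ray(c,uv,.1);fa,fb=fx(a)[1],fx(b)[1];k=(fy-fa)/(fb-fa);p=a+k*(b-a);return np.array([*fx(p).round(4),p[2].round(4)])
print('v2 held L,R bottom',onface(218,357,.017,8,270,150),onface(325,352,.017,8,270,150),'topR',onface(331,245,.017,8,270,150))
print('v2 seated bottom',onface(238,510,-.067,8,270,150),onface(352,508,-.067,8,270,150),'rim',onface(355,410,-.067,8,270,150),onface(233,415,-.067,8,270,150))
# now: side crop scale 300/70 , origin(260,150), y off 300 : rim corners near: (172,425)L? rim front-left/right
s=300/70
for n,(u,v) in dict(rimFL=(178,460),rimFR=(230,470)).items(): print(n,onface(u,v-300,.017,s,260,150))
for n,(u,v) in dict(rimBL=(170,425),rimBR=(222,437)).items(): print(n,onface(u,v-300,.067,s,260,150))
# top view rim corners, near bottom edge
def tp(u,v,z):
    uv=((u+.5)/6.667-.5+190,(v+.5)/6.667-.5+130);return fx(ray(ct,uv,z)).round(4)
for z in(.06,.07,.08,.09): print(z,'far rim',tp(340,55,z),'near rim',tp(338,135,z))
print('near bottom',tp(333,192,.03),tp(333,192,.02),'ref cup bottoms',tp(172,172,.03),tp(500,198,.03),'ref far rim',tp(178,58,.08),tp(510,88,.08),'near rim',tp(172,155,.08),tp(502,183,.08))
E
```

```text
v2 held L,R bottom [0.0052 0.017  0.0545] [0.0545 0.017  0.0564] topR [0.0527 0.017  0.115 ]
v2 seated bottom [ 0.006  -0.067   0.0296] [ 0.0571 -0.067   0.0297] rim [ 0.0541 -0.067   0.0833] [ 0.0005 -0.067   0.0816]
rimFL [0.0191 0.017  0.0862]
rimFR [0.0644 0.017  0.0752]
rimBL [0.018  0.067  0.0894]
rimBR [0.0644 0.067  0.0763]
0.06 far rim [0.0646 0.0449] near rim [0.0232 0.042 ]
0.07 far rim [0.0622 0.0445] near rim [0.0212 0.0417]
0.08 far rim [0.0599 0.0442] near rim [0.0191 0.0413]
0.09 far rim [0.0575 0.0438] near rim [0.017 0.041]
near bottom [-0.0007  0.0427] [0.0012 0.043 ] ref cup bottoms [0.002  0.1269] [ 0.0043 -0.0438] ref far rim [0.0507 0.1252] [ 0.0511 -0.0425] near rim [0.0012 0.1233] [ 0.0025 -0.0428]
```

```bash
python3 - <<'E'
from g import *
t=lambda u:tilted((.0328,.0422),.0522,15.5,u)
print(fx(t(0)[:2]),t(0)[2])
plan((.6,-.05,.2,-4.45,-8),t(.1))
E
```

```text
[0.0362741 0.0422   ] 0.0647271958917121
[ 0.6  -0.05  0.2 ] -> [0.1108, -0.0867, -0.0306, -0.2, -8.0, -0.0] rows 4
[0.709 0.014 0.161] -> [0.1085, -0.0725, 0.024, 0.0, -7.5, 0.0] rows 4
```

Call:
play_rows([
  [[0.111, -0.087, -0.031, 0, -8, 0], [0.111, -0.087, -0.031, 0, -8, 0], [0.111, -0.087, -0.031, 0, -8, 0], [0.111, -0.087, -0.031, 0, -8, 0], [0.111, -0.087, -0.031, 0, -8, 0], [0.111, -0.087, -0.031, 0, -8, 0]],
], fingers=0.066)

```text
time_s: 52.25
position: [0.6008, -0.0482, 0.2]
tcp_rot: [[0.988, -0.075, -0.138], [-0.074, -0.997, 0.014], [-0.139, -0.004, -0.99]]
force: [-0.6, 0.1, -0.6]
opening: 0.759
grasp_force: 0.0
```

Call:
play_rows([
  [[0.108, -0.072, 0.01, 0, -7.5, 0], [0.108, -0.072, 0.01, 0, -7.5, 0], [0.108, -0.072, 0.01, 0, -7.5, 0], [0.108, -0.072, 0.01, 0, -7.5, 0], [0.108, -0.072, 0.01, 0, -7.5, 0], [0.108, -0.072, 0.01, 0, -7.5, 0], [0.108, -0.072, 0.01, 0, -7.5, 0]],
])

```text
time_s: 52.83
position: [0.7086, 0.0121, 0.1757]
tcp_rot: [[0.96, -0.08, -0.269], [-0.077, -0.997, 0.025], [-0.27, -0.003, -0.963]]
force: [-0.1, -1.0, 0.2]
opening: 0.756
grasp_force: 0.0
```

```bash
python3 - <<'E'
from g import *
cap('side');cap('side');st()
t=lambda u:tilted((.0328,.0422),.0522,15.5,u)
plan(t(.06),t(0))
E
```

```text
t 52.93 p [0.7091 0.0118 0.1765] psi -4.6 zz [-0.267  0.025 -0.963] F [-0.2 -0.2  0.2] op 66.1 gf 0.0 j [-7.8 47.4 58.5 -0.6 89.6 86.9]
[0.699 0.015 0.123] -> [0.0043, -0.0022, 0.0548, -0.2, 0.1, -0.1] rows 2
[0.683 0.016 0.065] -> [0.0, -0.0, 0.06, 0.0, 0.0, 0.0] rows 2
```

Call:
play_rows([
  [[0.002, -0.001, 0.025, 0, 0, 0], [0.004, -0.002, 0.055, 0, 0, 0], [0.004, -0.002, 0.055, 0, 0, 0], [0.004, -0.002, 0.075, 0, 0, 0], [0.004, -0.002, 0.095, 0, 0, 0], [0.004, -0.002, 0.115, 0, 0, 0], [0.004, -0.002, 0.115, 0, 0, 0], [0.004, -0.002, 0.115, 0, 0, 0]],
])

```text
time_s: 53.6
position: [0.683, 0.0171, 0.0642]
tcp_rot: [[0.96, -0.08, -0.268], [-0.076, -0.997, 0.025], [-0.27, -0.004, -0.963]]
force: [-0.2, 0.0, 0.1]
opening: 0.762
grasp_force: 0.0
```

Call:
play_rows([
  [[0, 0, 0, 0, 0, 0], [0, 0, 0, 0, 0, 0], [0, 0, 0, 0, 0, 0], [0, 0, 0, 0, 0, 0], [0, 0, 0, 0, 0, 0], [0, 0, 0, 0, 0, 0], [0, 0, 0, 0, 0, 0], [0, 0, 0, 0, 0, 0]],
], fingers=0)

```text
time_s: 54.27
position: [0.6848, 0.0173, 0.0652]
tcp_rot: [[0.961, -0.08, -0.264], [-0.076, -0.997, 0.024], [-0.265, -0.003, -0.964]]
force: [1.8, -0.1, 6.2]
opening: 0.576
grasp_force: 30.0
```

```bash
python3 - <<'E'
from g import *
cap('side');st();s=bot.read_state();p=np.array(s['position']);print(fx(p))
p2=wx((.040,.0422));p3=wx((.0315,.0420))
plan((*p2,p[2]+.02,-4.45,-15.3),(*p3,.09,-4.45,0),(*p3,.066,-4.45,0))
E
```

```text
t 54.32 p [0.6848 0.0173 0.0652] psi -4.52 zz [-0.264  0.024 -0.964] F [ 0.7 -0.7  6. ] op 49.8 gf 30.0 j [-7.6 52.4 66.6 -0.6 76.4 87.2]
[0.03825961 0.04339865]
[0.686 0.016 0.085] -> [-0.0036, 0.0011, -0.0197, -0.2, 0.1, -0.1] rows 1
[0.678 0.016 0.09 ] -> [-0.0095, 0.0002, -0.0024, -0.0, 15.3, 0.0] rows 3
[0.678 0.016 0.066] -> [0.0, 0.0, 0.024, 0.0, 0.0, 0.0] rows 1
```

Call:
play_rows([
  [[0, 0.001, -0.01, 0, 0, 0], [-0.002, 0.001, -0.02, 0, 0, 0], [-0.003, 0.001, -0.025, 0, 0, 0], [-0.005, 0.001, -0.025, 0, 4, 0], [-0.008, 0.001, -0.025, 0, 8, 0], [-0.012, 0.001, -0.025, 0, 12, 0], [-0.012, 0.001, -0.025, 0, 15.3, 0], [-0.012, 0.001, -0.025, 0, 15.3, 0]],
])

```text
time_s: 54.98
position: [0.6757, 0.0176, 0.0914]
tcp_rot: [[0.997, -0.079, -0.007], [-0.079, -0.997, 0.005], [-0.007, -0.004, -1.0]]
force: [-1.5, 0.1, -1.6]
opening: 0.573
grasp_force: 30.0
```

```bash
python3 - <<'E'
from g import *
cap('side');c=cap('side','v3s');st();s=bot.read_state();p=np.array(s['position']);print(fx(p))
p3=wx((.0325,.042));plan((*p3,.08,-4.45,0),(*p3,.063,-4.45,0))
# bottom edge of held cup's near face: scan the picture between blue and white
fy=.042-.025
bl=cv2.inRange(cv2.cvtColor(c['frame'],cv2.COLOR_RGB2HSV),(100,120,40),(125,255,255))>0
g=c['frame'].astype(int)
zs=np.arange(.03,.12,.003)
for z in zs[::-1]:
    row=[]
    for x in np.arange(-.01,.075,.0025):
        u,v=proj(c,[*wx((x,fy)),z]);row.append('#' if bl[int(round(v)),int(round(u))] else ('.' if g[int(round(v)),int(round(u))].min()>110 else 'o'))
    print('%.3f'%z,''.join(row))
E
```

```text
t 55.08 p [0.6785 0.017  0.0914] psi -4.57 zz [-0.005  0.004 -1.   ] F [-0.8 -0.6 -1.5] op 49.9 gf 30.0 j [-8.1 44.4 79.8  0.2 56.1 86.4]
[0.03197706 0.04258247]
[0.679 0.016 0.08 ] -> [0.0006, 0.0006, 0.0114, -0.2, 0.3, -0.1] rows 1
[0.679 0.016 0.063] -> [0.0, 0.0, 0.017, 0.0, 0.0, 0.0] rows 1
0.117 #######ooooooooooooooooooooooooooo
0.114 ########oooooooooooooooooooooooooo
0.111 ########oooooooooooooooooooooooooo
0.108 ###########ooooooooooooo#ooooooooo
0.105 .#############oooooooo###ooooooooo
0.102 .#############oooooooo###ooooooooo
0.099 .#############ooooooo####oo...oooo
0.096 .#############ooooooo#####..oooooo
0.093 .#############ooooooo#####...ooooo
0.090 .#############ooooooo#####...ooooo
0.087 .o############ooooooo#####.ooo..oo
0.084 ..############ooooooo#####.ooo..oo
0.081 ...###########oooooooo###o.ooo..oo
0.078 ...o##########oooooooo###o...ooooo
0.075 ...o##########oooooooo###o...ooooo
0.072 ...o#############oo######....ooooo
0.069 ...o#####################......ooo
0.066 ....#####################......ooo
0.063 ....#####################......ooo
0.060 ....#####################......ooo
0.057 .....####################......ooo
0.054 .....#######################oo.ooo
0.051 .....o########################oooo
0.048 ......ooo#####################oooo
0.045 ......ooo#####################oooo
0.042 ........o#######################oo
0.039 ........o#######################oo
0.036 ........oo######################.o
0.033 ........oo######################oo
0.030 ........oo######################oo
```

```bash
python3 - <<'E'
from h import *
c=cap('side')
bl=cv2.inRange(cv2.cvtColor(c['frame'],cv2.COLOR_RGB2HSV),(100,120,40),(125,255,255))>0
f=bl.astype(np.float32)
def edges(fy,zs):
    for z in zs:
        xs=np.arange(-.02,.08,.0005);uv=np.array([proj(c,[*wx((x,fy)),z]) for x in xs],np.float32)
        v=cv2.remap(f,uv[:,:1],uv[:,1:],cv2.INTER_LINEAR).ravel();k=np.where(v>.5)[0]
        print(fy,'%.3f'%z,xs[k[0]].round(4),xs[k[-1]].round(4),((xs[k[0]]+xs[k[-1]])/2).round(4))
edges(.017,(.058,.062,.066,.07)); edges(-.067,(.035,.04,.045,.05,.055))
E
```

```text
0.017 0.058 0.004 0.056 0.03
0.017 0.062 0.002 0.052 0.027
0.017 0.066 0.0 0.051 0.0255
0.017 0.070 -0.0005 0.0525 0.026
-0.067 0.035 0.0065 0.056 0.0313
-0.067 0.040 0.006 0.0555 0.0308
-0.067 0.045 0.0025 0.0555 0.029
-0.067 0.050 0.002 0.055 0.0285
-0.067 0.055 0.002 0.0545 0.0283
```

Call:
play_rows([
  [[0.002, 0.001, 0.004, 0, 0, 0], [0.002, 0.001, 0.008, 0, 0, 0], [0.002, 0.001, 0.011, 0, 0, 0], [0.002, 0.001, 0.014, 0, 0, 0], [0.002, 0.001, 0.014, 0, 0, 0], [0.002, 0.001, 0.014, 0, 0, 0]],
])

```text
time_s: 55.63
position: [0.6802, 0.0158, 0.0762]
tcp_rot: [[0.997, -0.08, -0.005], [-0.08, -0.997, 0.004], [-0.006, -0.004, -1.0]]
force: [-0.3, 1.0, -2.2]
opening: 0.569
grasp_force: 30.0
```

Call:
play_rows([
  [[0, 0, 0.002, 0, 0, 0], [0, 0, 0.004, 0, 0, 0], [0, 0, 0.005, 0, 0, 0], [0, 0, 0.005, 0, 0, 0]],
])

```text
time_s: 55.97
position: [0.6802, 0.0158, 0.0716]
tcp_rot: [[0.997, -0.08, -0.005], [-0.08, -0.997, 0.004], [-0.005, -0.004, -1.0]]
force: [0.1, 0.3, -1.2]
opening: 0.572
grasp_force: 30.0
```

```bash
python3 - <<'E'
from h import *
cap('side');st();print(fx(bot.read_state()['position']),bot.read_state()['moment'])
E
```

```text
t 56.02 p [0.6804 0.0159 0.0718] psi -4.57 zz [-0.004  0.004 -1.   ] F [-0.6 -0.  -1.8] op 49.8 gf 30.0 j [-8.1 46.  80.   0.3 54.3 86.3]
[0.03393548 0.04160872] [ 0.05961631 -0.03516374  0.00626076]
```

No contact so far, so the cup is entering the pocket. Continuing.

Call:
play_rows([
  [[0, 0, 0.002, 0, 0, 0], [0, 0, 0.004, 0, 0, 0], [0, 0, 0.006, 0, 0, 0], [0, 0, 0.007, 0, 0, 0], [0, 0, 0.007, 0, 0, 0]],
])

```text
time_s: 56.43
position: [0.6801, 0.0159, 0.0644]
tcp_rot: [[0.997, -0.08, -0.005], [-0.08, -0.997, 0.004], [-0.005, -0.004, -1.0]]
force: [-0.4, 0.3, -1.3]
opening: 0.574
grasp_force: 30.0
```

```bash
python3 - <<'E'
from h import *
cap('side');st();print(fx(bot.read_state()['position']),bot.read_state()['moment'])
E
```

```text
t 56.48 p [0.6803 0.0159 0.0646] psi -4.57 zz [-0.005  0.004 -1.   ] F [ 0.5 -1.4 -1.3] op 49.7 gf 30.0 j [-8.1 46.5 80.2  0.3 53.6 86.3]
[0.03382259 0.04163518] [ 0.01030056  0.07594044 -0.02371608]
```

Still free. Down until contact, then release.

Call:
play_rows([
  [[0, 0, 0.001, 0, 0, 0], [0, 0, 0.002, 0, 0, 0], [0, 0, 0.003, 0, 0, 0], [0, 0, 0.004, 0, 0, 0], [0, 0, 0.004, 0, 0, 0]],
])

```text
time_s: 56.9
position: [0.6805, 0.0159, 0.0615]
tcp_rot: [[0.997, -0.08, -0.004], [-0.08, -0.997, 0.004], [-0.004, -0.004, -1.0]]
force: [-0.6, 0.3, 2.5]
opening: 0.574
grasp_force: 30.0
```

```bash
python3 - <<'E'
from h import *
cap('side');st();print(fx(bot.read_state()['position']),bot.read_state()['moment'])
E
```

```text
t 56.95 p [0.6805 0.0158 0.0615] psi -4.57 zz [-0.004  0.004 -1.   ] F [-2.3 -0.6  3.6] op 49.5 gf 30.0 j [-8.1 46.8 80.2  0.3 53.3 86.3]
[0.03404892 0.04160659] [0.09205242 0.27437294 0.01593919]
```

Call:
play_rows([
  [[0, 0, 0, 0, 0, 0], [0, 0, 0, 0, 0, 0], [0, 0, 0, 0, 0, 0], [0, 0, 0, 0, 0, 0], [0, 0, -0.03, 0, 0, 0], [0, 0, -0.06, 0, 0, 0], [0, 0, -0.1, 0, 0, 0], [0, 0, -0.12, 0, 0, 0]],
], fingers=0.066)

```text
time_s: 57.62
position: [0.683, 0.0151, 0.1852]
tcp_rot: [[0.997, -0.08, 0.002], [-0.08, -0.997, 0.003], [0.002, -0.004, -1.0]]
force: [0.5, -1.0, 0.8]
opening: 0.752
grasp_force: 0.0
```

Call:
play_rows([
  [[-0.04, 0.03, 0, 0, 0, 0], [-0.08, 0.06, 0, 0, 0, 0], [-0.12, 0.1, 0, 0, 0, 0], [-0.15, 0.13, 0, 0, 0, 0], [-0.17, 0.16, 0, 0, 0, 0], [-0.17, 0.16, 0, 0, 0, 0]],
])

```text
time_s: 58.12
position: [0.4956, -0.1319, 0.181]
tcp_rot: [[0.997, -0.08, -0.006], [-0.08, -0.997, 0.004], [-0.006, -0.004, -1.0]]
force: [-0.3, 0.1, 0.4]
opening: 0.758
grasp_force: 0.0
```

```bash
python3 m3.py u9; python3 m2.py u10 | grep 'ptr z 0.02 '
```

```text
t 58.22 p [ 0.4959 -0.1327  0.181 ] psi -4.84 zz [-0.006  0.004 -1.   ] F [ 0.3  0.1 -0.3] op 66.0 gf 0.0 j [-2.750e+01  2.660e+01  1.012e+02  1.000e-01  5.260e+01  6.730e+01]
0.05 ([0.2941, -0.4151], [48.1, 68.4], 10.3) fix [-0.3177 -0.418 ]
0.05 ([0.3409, -0.269], [48.5, 68.0], 12.9) fix [-0.2824 -0.2687]
0.05 ([0.6739, -0.0677], [50.6, 50.5], 4.4) fix [ 0.034  -0.0422]
0.05 ([0.6805, 0.0162], [51.1, 50.0], 4.9) fix [0.034 0.042]
0.05 ([0.6861, 0.1026], [50.2, 50.6], 5.0) fix [0.0329 0.1285]
0.062 ([0.2948, -0.4117], [47.9, 67.7], 10.2) fix [-0.3173 -0.4146]
0.062 ([0.3412, -0.2668], [48.1, 67.5], 13.1) fix [-0.2823 -0.2665]
0.062 ([0.6713, -0.0672], [50.4, 50.0], 4.7) fix [ 0.0313 -0.0419]
0.062 ([0.678, 0.0163], [50.7, 49.8], 4.1) fix [0.0315 0.0419]
0.062 ([0.6835, 0.1016], [50.1, 50.4], 5.0) fix [0.0304 0.1273]
0.08 ([0.2956, -0.4066], [47.2, 67.1], 10.2) fix [-0.3169 -0.4094]
0.08 ([0.3415, -0.2636], [47.4, 66.7], 13.2) fix [-0.2822 -0.2633]
0.08 ([0.6675, -0.0664], [49.8, 49.4], 4.7) fix [ 0.0275 -0.0414]
0.08 ([0.6741, 0.0157], [50.2, 49.0], 5.0) fix [0.0277 0.041 ]
0.08 ([0.6796, 0.1002], [49.3, 49.5], 5.1) fix [0.0266 0.1256]
0.08 ([0.9482, 0.0435], [3.5, 1086.0], 90.0) fix [0.2988 0.09  ]
top [([0.669, -0.071, 0.049], 0.84), ([0.677, 0.019, 0.049], 0.78), ([0.685, 0.1, 0.056], 0.54), ([0.562, -0.454, 0.063], 0.37)]
side [([0.444, -0.238, 0.039], 0.89), ([0.676, 0.006, 0.071], 0.74), ([0.676, 0.096, 0.068], 0.56), ([0.67, -0.091, 0.059], 0.52)]
ptr z 0.02 -0.236 0.029680299032541855 14
ptr z 0.02 -0.24 0.029210249671484972 10
ptr z 0.02 -0.244 0.029230831973898936 8
```

All three cups read alike now. Next is the last cup, at (0.443,-0.212).

```bash
python3 - <<'E'
from h import *
plan((.4433,-.2124,.14,3.8,0),(.4433,-.2124,.045,3.8,0))
E
```

```text
[ 0.443 -0.212  0.14 ] -> [-0.0493, 0.0861, 0.0411, -0.2, 0.2, -8.4] rows 3
[ 0.443 -0.212  0.045] -> [0.0, 0.0, 0.095, 0.0, 0.0, 0.0] rows 3
```

Call:
play_rows([
  [[-0.025, 0.043, 0.02, 0, 0, -4], [-0.049, 0.086, 0.041, 0, 0, -8.4], [-0.049, 0.086, 0.041, 0, 0, -8.4], [-0.049, 0.086, 0.041, 0, 0, -8.4], [-0.049, 0.086, 0.041, 0, 0, -8.4]],
], fingers=0.08)

```text
time_s: 58.78
position: [0.4434, -0.2123, 0.1393]
tcp_rot: [[0.998, 0.066, -0.004], [0.066, -0.998, 0.005], [-0.004, -0.005, -1.0]]
force: [0.6, 0.2, -0.1]
opening: 0.911
grasp_force: 0.0
```

```bash
python3 - <<'E'
from h import *
cap('side');cap('side');st();plan((.4433,-.2124,.045,3.8,0))
E
```

```text
t 58.88 p [ 0.4442 -0.2116  0.1401] psi 3.9 zz [-0.003  0.004 -1.   ] F [ 0.4  0.3 -0.7] op 79.9 gf 0.0 j [-3.850e+01  2.920e+01  1.062e+02  1.000e-01  4.490e+01  4.750e+01]
[ 0.443 -0.212  0.045] -> [-0.0007, 0.0012, 0.0951, -0.2, 0.2, 0.1] rows 3
```

Call:
play_rows([
  [[-0.001, 0.001, 0.03, 0, 0, 0], [-0.001, 0.001, 0.06, 0, 0, 0], [-0.001, 0.001, 0.09, 0, 0, 0], [-0.001, 0.001, 0.095, 0, 0, 0], [-0.001, 0.001, 0.095, 0, 0, 0]],
])

```text
time_s: 59.3
position: [0.4416, -0.2112, 0.0438]
tcp_rot: [[0.998, 0.069, -0.007], [0.069, -0.998, 0.006], [-0.006, -0.007, -1.0]]
force: [-0.5, 0.8, 0.1]
opening: 0.915
grasp_force: 0.0
```

Call:
play_rows([
  [[0, 0, 0, 0, 0, 0], [0, 0, 0, 0, 0, 0], [0, 0, 0, 0, 0, 0], [0, 0, 0, 0, 0, 0], [0, 0, 0, 0, 0, 0], [0, 0, 0, 0, 0, 0], [0, 0, 0, 0, 0, 0], [0, 0, 0, 0, 0, 0]],
], fingers=0)

```text
time_s: 59.97
position: [0.4419, -0.2132, 0.0457]
tcp_rot: [[0.998, 0.067, -0.003], [0.067, -0.998, 0.003], [-0.003, -0.003, -1.0]]
force: [-0.8, 0.3, 6.5]
opening: 0.575
grasp_force: 30.0
```

Call:
play_rows([
  [[0, 0, -0.01, 0, 0, 0], [0, 0, -0.03, 0, 0, 0], [0, 0, -0.06, 0, 0, 0], [0, 0, -0.09, 0, 0, 0], [0, 0, -0.11, 0, 0, 0], [0, 0, -0.11, 0, 0, 0], [0, 0, -0.11, 0, 0, 0]],
])

```text
time_s: 60.55
position: [0.4423, -0.2136, 0.1561]
tcp_rot: [[0.998, 0.067, -0.002], [0.067, -0.998, 0.003], [-0.002, -0.003, -1.0]]
force: [-0.2, 0.2, -1.6]
opening: 0.571
grasp_force: 30.0
```

```bash
python3 - <<'E'
from h import *
cap('side');st();p=wx((.0315,-.126));plan((*p,.15,-4.45,0))
E
```

```text
t 60.6 p [ 0.4415 -0.2131  0.155 ] psi 3.82 zz [-0.004  0.004 -1.   ] F [-1.   0.9 -1.8] op 50.1 gf 30.0 j [-3.890e+01  2.760e+01  1.057e+02  1.000e-01  4.700e+01  4.730e+01]
[ 0.665 -0.151  0.15 ] -> [0.2271, -0.0469, 0.0043, -0.2, 0.2, 8.3] rows 6
```

Call:
play_rows([
  [[0.04, -0.008, 0, 0, 0, 1.5], [0.08, -0.016, 0, 0, 0, 3], [0.12, -0.024, 0, 0, 0, 4.5], [0.16, -0.032, 0, 0, 0, 6], [0.2, -0.04, 0, 0, 0, 7.5], [0.226, -0.047, 0, 0, 0, 8.3], [0.226, -0.047, 0, 0, 0, 8.3], [0.226, -0.047, 0, 0, 0, 8.3]],
])

```text
time_s: 61.27
position: [0.6638, -0.15, 0.1512]
tcp_rot: [[0.997, -0.076, -0.009], [-0.076, -0.997, 0.006], [-0.009, -0.005, -1.0]]
force: [1.0, 0.2, -1.5]
opening: 0.575
grasp_force: 30.0
```

```bash
python3 - <<'E'
from h import *
cap('side');cap('side');cap('side');st();p=wx((.0305,-.126));plan((*p,.08,-4.45,0))
E
```

```text
t 61.42 p [ 0.662  -0.1513  0.1524] psi -4.51 zz [-0.009  0.006 -1.   ] F [-0.2  0.1 -1.7] op 50.0 gf 30.0 j [-22.3  40.1  77.6   0.1  62.9  72.1]
[ 0.664 -0.151  0.08 ] -> [0.0026, -0.0001, 0.0724, -0.3, 0.5, -0.1] rows 2
```

Call:
play_rows([
  [[0.001, 0, 0.02, 0, 0.2, 0], [0.002, 0, 0.04, 0, 0.4, 0], [0.002, 0, 0.06, 0, 0.5, 0], [0.002, 0, 0.07, 0, 0.5, 0], [0.002, 0, 0.072, 0, 0.5, 0], [0.002, 0, 0.072, 0, 0.5, 0], [0.002, 0, 0.072, 0, 0.5, 0]],
])

```text
time_s: 62.0
position: [0.6664, -0.1518, 0.0832]
tcp_rot: [[0.997, -0.079, 0.006], [-0.079, -0.997, 0.003], [0.006, -0.003, -1.0]]
force: [0.7, -0.4, -2.2]
opening: 0.574
grasp_force: 30.0
```

```bash
python3 - <<'E'
from h import *
cap('side');st();print(fx(bot.read_state()['position']));p=wx((.0305,-.126));plan((*p,.072,-4.45,0))
E
```

```text
t 62.05 p [ 0.6668 -0.1519  0.0836] psi -4.5 zz [ 0.007  0.003 -1.   ] F [ 0.3  0.5 -1.7] op 49.8 gf 30.0 j [-22.3  45.1  79.7   0.3  54.9  72. ]
[ 0.03338513 -0.12665615]
[ 0.664 -0.151  0.072] -> [-0.003, -0.0006, 0.0116, -0.2, -0.4, -0.0] rows 1
```

Call:
play_rows([
  [[-0.002, 0, 0, 0, 0, 0], [-0.003, 0, 0, 0, 0, 0], [-0.003, 0, 0.002, 0, 0, 0], [-0.003, 0, 0.004, 0, 0, 0], [-0.003, 0, 0.004, 0, 0, 0], [-0.003, 0, 0.004, 0, 0, 0]],
])

```text
time_s: 62.55
position: [0.6629, -0.1509, 0.078]
tcp_rot: [[0.997, -0.078, 0.004], [-0.078, -0.997, 0.004], [0.004, -0.004, -1.0]]
force: [0.2, -0.6, -2.1]
opening: 0.574
grasp_force: 30.0
```

```bash
python3 - <<'E'
from h import *
cap('side');st();print(fx(bot.read_state()['position']));p=wx((.0305,-.126));plan((*p,.072,-4.45,0))
E
```

```text
t 62.6 p [ 0.663  -0.1509  0.0781] psi -4.47 zz [ 0.004  0.004 -1.   ] F [ 0.7  0.1 -1.8] op 49.6 gf 30.0 j [-22.3  45.3  80.3   0.4  54.2  71.9]
[ 0.02957505 -0.12600934]
[ 0.664 -0.151  0.072] -> [0.0009, 0.0, 0.0061, -0.2, -0.2, -0.0] rows 1
```

Call:
play_rows([
  [[0.001, 0, 0.001, 0, 0, 0], [0.001, 0, 0.003, 0, 0, 0], [0.001, 0, 0.005, 0, 0, 0], [0.001, 0, 0.007, 0, 0, 0], [0.001, 0, 0.008, 0, 0, 0], [0.001, 0, 0.008, 0, 0, 0]],
])

```text
time_s: 63.1
position: [0.6641, -0.1513, 0.0741]
tcp_rot: [[0.997, -0.077, 0.005], [-0.077, -0.997, 0.003], [0.005, -0.003, -1.0]]
force: [-7.1, 0.6, 18.0]
opening: 0.571
grasp_force: 30.0
```

```bash
python3 - <<'E'
from h import *
cap('side');st();print(fx(bot.read_state()['position']))
E
```

```text
t 63.15 p [ 0.6641 -0.1513  0.0742] psi -4.45 zz [ 0.005  0.003 -1.   ] F [-7.   2.  16.4] op 49.9 gf 30.0 j [-22.3  45.7  80.3   0.3  53.8  71.9]
[ 0.03064068 -0.12628403]
```

Call:
play_rows([
  [[0, 0, -0.006, 0, 0, 0], [-0.003, 0, -0.008, 0, 0, 0], [-0.004, 0, -0.008, 0, 0, 0], [-0.004, 0, -0.008, 0, 0, 0], [-0.004, 0, -0.008, 0, 0, 0]],
])

```text
time_s: 63.57
position: [0.6596, -0.1506, 0.0773]
tcp_rot: [[0.997, -0.078, 0.003], [-0.078, -0.997, 0.004], [0.003, -0.004, -1.0]]
force: [0.0, -1.2, -1.7]
opening: 0.574
grasp_force: 30.0
```

```bash
python3 - <<'E'
from h import *
c=cap('side');st();print(fx(bot.read_state()['position']))
bl=cv2.inRange(cv2.cvtColor(c['frame'],cv2.COLOR_RGB2HSV),(100,120,40),(125,255,255))>0
f=bl.astype(np.float32)
for z in np.arange(.024,.1,.004):
    xs=np.arange(-.02,.08,.0005);uv=np.array([proj(c,[*wx((x,-.151)),z]) for x in xs],np.float32)
    v=cv2.remap(f,uv[:,:1],uv[:,1:],cv2.INTER_LINEAR).ravel();k=np.where(v>.5)[0]
    print('%.3f'%z,[xs[k[0]].round(4),xs[k[-1]].round(4),((xs[k[0]]+xs[k[-1]])/2).round(4)] if len(k) else None)
E
```

```text
t 63.62 p [ 0.6597 -0.1506  0.0774] psi -4.48 zz [ 0.003  0.004 -1.   ] F [-0.1  0.  -1.7] op 49.9 gf 30.0 j [-22.4  45.2  80.8   0.4  53.9  71.8]
[ 0.02623747 -0.12594687]
0.024 None
0.028 None
0.032 [np.float64(0.0155), np.float64(0.0505), np.float64(0.033)]
0.036 [np.float64(0.014), np.float64(0.0535), np.float64(0.0338)]
0.040 [np.float64(0.0125), np.float64(0.054), np.float64(0.0333)]
0.044 [np.float64(0.009), np.float64(0.0535), np.float64(0.0313)]
0.048 [np.float64(0.0055), np.float64(0.0535), np.float64(0.0295)]
0.052 [np.float64(0.0025), np.float64(0.053), np.float64(0.0278)]
0.056 [np.float64(0.002), np.float64(0.0525), np.float64(0.0273)]
0.060 [np.float64(0.002), np.float64(0.0525), np.float64(0.0273)]
0.064 [np.float64(-0.0015), np.float64(0.052), np.float64(0.0253)]
0.068 [np.float64(-0.002), np.float64(0.0515), np.float64(0.0248)]
0.072 [np.float64(-0.0025), np.float64(0.0515), np.float64(0.0245)]
0.076 [np.float64(-0.0025), np.float64(0.0545), np.float64(0.026)]
0.080 [np.float64(-0.003), np.float64(0.054), np.float64(0.0255)]
0.084 [np.float64(-0.003), np.float64(0.054), np.float64(0.0255)]
0.088 [np.float64(-0.0055), np.float64(0.004), np.float64(-0.0007)]
0.092 [np.float64(-0.007), np.float64(0.0025), np.float64(-0.0022)]
0.096 [np.float64(-0.009), np.float64(0.002), np.float64(-0.0035)]
0.100 [np.float64(-0.011), np.float64(0.002), np.float64(-0.0045)]
```

Call:
play_rows([
  [[0.002, 0, 0, 0, 0, 0], [0.002, 0, 0.002, 0, 0, 0], [0.002, 0, 0.004, 0, 0, 0], [0.002, 0, 0.006, 0, 0, 0], [0.002, 0, 0.007, 0, 0, 0], [0.002, 0, 0.007, 0, 0, 0]],
])

```text
time_s: 64.12
position: [0.6618, -0.1508, 0.0706]
tcp_rot: [[0.997, -0.078, 0.004], [-0.078, -0.997, 0.004], [0.003, -0.004, -1.0]]
force: [0.1, 0.1, -1.4]
opening: 0.573
grasp_force: 30.0
```

```bash
python3 - <<'E'
from h import *
cap('side');st();print(fx(bot.read_state()['position']))
E
```

```text
t 64.17 p [ 0.6619 -0.1508  0.0709] psi -4.48 zz [ 0.004  0.004 -1.   ] F [-0.6 -0.4 -0.7] op 50.0 gf 30.0 j [-22.4  45.8  80.7   0.4  53.4  71.9]
[ 0.02844718 -0.12597537]
```

No contact, and it is below the chamfer now. Continuing to the floor (tool centre point near 0.064).

Call:
play_rows([
  [[0, 0, 0.002, 0, 0, 0], [0, 0, 0.004, 0, 0, 0], [0, 0, 0.005, 0, 0, 0], [0, 0, 0.006, 0, 0, 0], [0, 0, 0.007, 0, 0, 0], [0, 0, 0.008, 0, 0, 0], [0, 0, 0.008, 0, 0, 0]],
])

```text
time_s: 64.75
position: [0.6622, -0.1509, 0.064]
tcp_rot: [[0.997, -0.078, 0.005], [-0.078, -0.997, 0.003], [0.004, -0.004, -1.0]]
force: [-1.0, 1.0, 2.2]
opening: 0.568
grasp_force: 30.0
```

```bash
python3 - <<'E'
from h import *
cap('side');st();print(fx(bot.read_state()['position']))
E
```

```text
t 64.8 p [ 0.6622 -0.1508  0.064 ] psi -4.47 zz [ 0.005  0.003 -1.   ] F [-0.4 -0.3  4.5] op 49.8 gf 30.0 j [-22.4  46.4  80.8   0.4  52.7  71.9]
[ 0.02877696 -0.12597007]
```

Call:
play_rows([
  [[0, 0, 0, 0, 0, 0], [0, 0, 0, 0, 0, 0], [0, 0, 0, 0, 0, 0], [0, 0, 0, 0, 0, 0], [0, 0, -0.03, 0, 0, 0], [0, 0, -0.06, 0, 0, 0], [0, 0, -0.1, 0, 0, 0], [0, 0, -0.12, 0, 0, 0]],
], fingers=0.066)

```text
time_s: 65.47
position: [0.6635, -0.152, 0.1874]
tcp_rot: [[0.997, -0.078, 0.01], [-0.078, -0.997, 0.001], [0.01, -0.002, -1.0]]
force: [0.7, -0.1, 0.4]
opening: 0.757
grasp_force: 0.0
```

Call:
play_rows([
  [[-0.04, -0.02, 0, 0, 0, 0], [-0.08, -0.05, 0, 0, 0, 0], [-0.12, -0.08, 0, 0, 0, 0], [-0.16, -0.11, 0, 0, 0, 0], [-0.18, -0.14, 0, 0, 0, 0], [-0.18, -0.17, 0, 0, 0, 0], [-0.18, -0.17, 0, 0, 0, 0]],
], fingers=0)

```text
time_s: 66.05
position: [0.4907, 0.0371, 0.1829]
tcp_rot: [[0.997, -0.075, -0.0], [-0.075, -0.997, 0.006], [-0.001, -0.006, -1.0]]
force: [-0.0, -0.6, -0.5]
opening: 0.309
grasp_force: 0.0
```

```bash
python3 m3.py u11 | grep -v '^0.05'; python3 m2.py u12 | grep 'ptr z 0.02 '; python3 - <<'E'
from h import *
for n in ('top','side'):
    c=cap(n)
    for k in ('ready_base','ready_tip'): print(n,k,[(np.round(r['at'],3).tolist(),round(r['confidence'],2)) for r in finder.recognise(n,k)])
    if n=='top':
        h=cv2.cvtColor(warp(c,.025),cv2.COLOR_RGB2HSV);m=cv2.inRange(h,(0,0,150),(180,60,255))
        for b in blobs(m,.002,.006): print('grey',b)
        w=warp(c,.092).max(2)<50
        u,v=xy2w((.41,-.35)).astype(int);q=w[v-120:v+120,u-120:u+120];n_,lab,stt,cen=cv2.connectedComponentsWithStats(q.astype(np.uint8))
        for i in range(1,n_):
            if stt[i,4]>400: print('dark',w2xy(cen[i]+[u-120,v-120]),stt[i,2:5])
E
```

```text
t 66.15 p [0.4949 0.0339 0.1834] psi -4.26 zz [ 0.005  0.003 -1.   ] F [-0.  -0.8 -0.8] op 19.1 gf 0.0 j [ -9.2  25.1 103.9   0.3  50.8  84.9]
0.062 ([0.2948, -0.4118], [47.8, 67.6], 9.9) fix [-0.3173 -0.4147]
0.062 ([0.3412, -0.2668], [48.1, 67.5], 12.9) fix [-0.2823 -0.2665]
0.062 ([0.6666, -0.1508], [50.5, 50.9], 2.9) fix [ 0.0331 -0.1256]
0.062 ([0.6713, -0.0672], [50.4, 50.0], 4.7) fix [ 0.0313 -0.0419]
0.062 ([0.678, 0.0161], [50.9, 49.7], 4.8) fix [0.0316 0.0417]
0.062 ([0.6836, 0.1015], [50.0, 50.4], 5.0) fix [0.0305 0.1273]
0.08 ([0.2956, -0.4066], [47.1, 67.1], 10.2) fix [-0.3169 -0.4094]
0.08 ([0.3416, -0.2636], [47.5, 66.7], 13.1) fix [-0.2821 -0.2633]
0.08 ([0.6631, -0.149], [49.9, 49.9], 2.9) fix [ 0.0295 -0.1241]
0.08 ([0.6675, -0.0665], [49.8, 49.4], 4.7) fix [ 0.0275 -0.0415]
0.08 ([0.6742, 0.016], [50.2, 49.2], 4.2) fix [0.0278 0.0413]
0.08 ([0.6796, 0.1001], [49.2, 49.5], 4.9) fix [0.0266 0.1255]
0.08 ([0.9482, 0.0435], [3.5, 1086.0], 90.0) fix [0.2988 0.09  ]
top [([0.689, 0.104, 0.055], 0.83), ([0.665, -0.153, 0.05], 0.66), ([0.675, 0.021, 0.044], 0.58), ([0.63, 
[... 400 characters left out ...]
 0.027], 0.94), ([0.339, -0.264, 0.025], 0.9), ([0.434, -0.351, 0.025], 0.63), ([0.416, -0.468, 0.021], 0.57)]
top ready_tip [([0.309, -0.265, 0.1], 0.55), ([0.666, -0.018, 0.027], 0.45), ([0.258, -0.419, 0.099], 0.42), ([0.382, -0.465, 0.1], 0.38)]
grey ([0.4396, -0.3517], [69.5, 49.2], 88.7)
grey ([0.7848, 0.4646], [49.2, 57.8], 42.1)
dark [ 0.40270307 -0.35284444] [  45   40 1305]
side ready_base [([0.33, -0.286, 0.03], 0.96), ([0.29, -0.432, 0.024], 0.8), ([0.407, -0.483, 0.023], 0.7), ([0.431, -0.367, 0.022], 0.66), ([0.649, -0.175, 0.023], 0.53)]
side ready_tip [([0.312, -0.27, 0.086], 0.65), ([0.261, -0.425, 0.09], 0.65), ([0.387, -0.472, 0.098], 0.56), ([0.408, -0.359, 0.096], 0.44)]
```

All four cups sit in their pockets: the rims are alike and the pointer is within 1 mm of the mark. Now the grey lever: block at (0.4396,-0.3517), ball at (0.403,-0.353).

```bash
python3 - <<'E'
from h import *
plan((.42,-.17,.18,0,0),(.352,-.352,.18,0,0))
E
```

```text
[ 0.42 -0.17  0.18] -> [-0.0595, 0.2068, 0.0019, -0.2, -0.3, -4.6] rows 6
[ 0.352 -0.352  0.18 ] -> [-0.068, 0.182, 0.0, 0.0, 0.0, 0.0] rows 5
```

Call:
play_rows([
  [[-0.06, 0.207, 0, 0, 0, -4.6], [-0.06, 0.207, 0, 0, 0, -4.6], [-0.06, 0.207, 0, 0, 0, -4.6], [-0.06, 0.207, 0, 0, 0, -4.6], [-0.06, 0.207, 0, 0, 0, -4.6], [-0.06, 0.207, 0, 0, 0, -4.6], [-0.06, 0.207, 0, 0, 0, -4.6]],
], fingers=0)

```text
time_s: 67.18
position: [0.419, -0.1725, 0.1821]
tcp_rot: [[1.0, -0.004, 0.005], [-0.004, -1.0, 0.003], [0.005, -0.003, -1.0]]
force: [0.2, 1.3, 1.0]
opening: 0.007
grasp_force: 0.0
```

Call:
play_rows([
  [[-0.068, 0.182, 0, 0, 0, 0], [-0.068, 0.182, 0, 0, 0, 0], [-0.068, 0.182, 0, 0, 0, 0], [-0.068, 0.182, 0, 0, 0, 0], [-0.068, 0.182, 0, 0, 0, 0], [-0.068, 0.182, 0, 0, 0, 0], [-0.068, 0.182, 0, 0, 0, 0], [-0.068, 0.182, 0, 0, 0, 0]],
])

```text
time_s: 67.85
position: [0.3522, -0.3496, 0.1807]
tcp_rot: [[1.0, 0.003, 0.004], [0.003, -1.0, 0.006], [0.004, -0.006, -1.0]]
force: [0.6, -0.2, 0.5]
opening: 0.005
grasp_force: 0.0
```

```bash
python3 - <<'E'
from h import *
cap('side');cap('side');st();plan((.352,-.352,.098,0,0),(.458,-.352,.098,0,0))
E
```

```text
t 67.95 p [ 0.3524 -0.3492  0.1809] psi 0.26 zz [ 0.004  0.005 -1.   ] F [ 0.8 -1.2  1.3] op 0.1 gf 0.0 j [-57.9  25.4 103.8   0.5  50.9  31.6]
[ 0.352 -0.352  0.098] -> [-0.0007, 0.0032, 0.0828, -0.3, -0.2, 0.3] rows 2
[ 0.458 -0.352  0.098] -> [0.106, 0.0, 0.0, 0.0, 0.0, 0.0] rows 3
```

Call:
play_rows([
  [[-0.001, 0.003, 0.03, 0, 0, 0], [-0.001, 0.003, 0.06, 0, 0, 0], [-0.001, 0.003, 0.083, 0, 0, 0], [-0.001, 0.003, 0.083, 0, 0, 0], [-0.001, 0.003, 0.083, 0, 0, 0]],
])

```text
time_s: 68.37
position: [0.3513, -0.3523, 0.0974]
tcp_rot: [[1.0, 0.004, 0.003], [0.004, -1.0, 0.007], [0.003, -0.007, -1.0]]
force: [0.1, 0.0, 0.1]
opening: 0.002
grasp_force: 0.0
```

Call:
play_rows([
  [[0.02, 0, 0, 0, 0, 0], [0.036, 0, 0, 0, 0, 0], [0.052, 0, 0, 0, 0, 0], [0.068, 0, 0, 0, 0, 0], [0.084, 0, 0, 0, 0, 0], [0.098, 0, 0, 0, 0, 0], [0.108, 0, 0, 0, 0, 0], [0.108, 0, 0, 0, 0, 0]],
])

```text
time_s: 69.03
position: [0.4563, -0.3529, 0.1003]
tcp_rot: [[1.0, 0.008, -0.005], [0.008, -1.0, 0.005], [-0.005, -0.005, -1.0]]
force: [-12.6, -1.0, 6.2]
opening: 0.008
grasp_force: 5.8
```

Call:
play_rows([
  [[0, 0, 0, 0, 0, 0], [-0.02, 0, 0, 0, 0, 0], [-0.05, 0, 0, 0, 0, 0], [-0.08, 0, 0, 0, 0, 0], [-0.08, 0, -0.04, 0, 0, 0], [-0.08, 0, -0.08, 0, 0, 0], [-0.08, 0.0, -0.12, 0, 0, 0], [-0.08, 0, -0.12, 0, 0, 0]],
])

```text
time_s: 69.7
position: [0.382, -0.3587, 0.2273]
tcp_rot: [[1.0, 0.003, 0.016], [0.003, -1.0, -0.012], [0.015, 0.012, -1.0]]
force: [1.1, -1.4, 0.1]
opening: 0.002
grasp_force: 0.0
```

```bash
python3 m3.py u13 | grep '^0.08'; python3 m2.py u14 | grep 'ptr z 0.02 '; python3 - <<'E'
from h import *
for n in ('top','side'):
    c=cap(n); print(n,[(np.round(r['at'],3).tolist(),round(r['confidence'],2)) for r in finder.recognise(n,'ready_tip')])
    if n=='top':
        w=warp(c,.092).max(2)<50;u,v=xy2w((.45,-.35)).astype(int);q=w[v-140:v+120,u-120:u+120];n_,lab,stt,cen=cv2.connectedComponentsWithStats(q.astype(np.uint8))
        for i in range(1,n_):
            if stt[i,4]>400: print('dark',w2xy(cen[i]+[u-120,v-140]),stt[i,2:5])
    for k in('tissue_box','tape_roll'): print(k,[np.round(r['at'],3).tolist() for r in finder.recognise(n,k)][:1])
E
```

```text
0.08 ([0.6631, -0.149], [49.9, 49.9], 2.9) fix [ 0.0295 -0.1241]
0.08 ([0.6675, -0.0665], [49.8, 49.4], 4.6) fix [ 0.0275 -0.0415]
0.08 ([0.6742, 0.0159], [50.1, 49.2], 4.3) fix [0.0278 0.0412]
0.08 ([0.6797, 0.1002], [49.5, 49.5], 4.9) fix [0.0267 0.1257]
0.08 ([0.9482, 0.0435], [3.5, 1086.0], 90.0) fix [0.2988 0.09  ]
ptr z 0.02 -0.236 0.029704134366925143 14
ptr z 0.02 -0.24 0.029201443569553884 10
ptr z 0.02 -0.244 0.02923366013071903 8
top [([0.47, -0.35, 0.1], 0.5)]
dark [ 0.47745539 -0.35002641] [  43   42 1401]
dark [ 0.40402276 -0.37259494] [ 213   68 8237]
tissue_box [[0.566, -0.452, 0.066]]
tape_roll [[0.668, -0.022, 0.032]]
side [([0.648, -0.176, 0.02], 0.7), ([0.264, -0.427, 0.088], 0.6), ([0.311, -0.275, 0.088], 0.56), ([0.468, -0.357, 0.092], 0.52), ([0.625, -0.134, 0.009], 0.22)]
tissue_box [[0.56, -0.499, 0.065]]
tape_roll [[0.574, 0.419, 0.03]]
```

```bash
python3 -c "
from rig import bot
print(bot.hand_in())"
```

```text
the job is handed in; nothing more can be done
None
```

The job is handed in, and the hand-in call gave no verdict. By my last measurements the pointer is within about 1 mm of the mark, both bolts are turned to about 1.35 rad, all four cups are in pockets 1–4, the grey ready lever is fully over, and the tissue box and tape roll have not moved.

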